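# Clamp printed brackets in the insert press and drive their inserts flush

### The job

Press the brass inserts flush into all the printed brackets: one at a time, slide a bracket under the press with its back against the fence, clip bracket and fence together with the spring clamp and let go of it, pull the lever down to its stop so the insert goes flush, and let the lever come back up. Then take the clamp off and stand the bracket on its foot in the tray, its length along the tray's longer side. Finish with the clamp back on the bare fence, the lever up, and nothing else disturbed.

Things in the scene. Friction and masses are not known exactly. Their poses are not given: they have to be found in the camera images.
- press: hand-lever insert press on a dark steel base plate (x -60..110, y -160..110 mm in its frame, top at z 12). Origin on the bench; its -x side is the front, y runs along the fence. Grey column x 55..100, y 50..90, up to z 237; head x -18..68, y 52..88, z 135..235 mm
- seat (a point): where a bracket's origin belongs in the press, axes along the press's: press x 0, y 0, z 12 mm (base plate's top). Its web's back then lies on the fence and its insert under the ram. Slide it in from the front (press -x), a little above the plate: the ram hangs above the insert, with 20 mm to spare
- fence: aluminium angle plate on the press, same frame as the press: upright wall 8 mm thick (x 8..16 mm), y -160..-30, top at z 74; foot flange behind it to x 60, z 20. Between y -30 and the column it is open behind a bracket, so a finger fits there. A loaded bracket covers it to y -90; the rest is the free end, where the clamp is kept
- clip_spot (a point): top of the fence, middle of its thickness, at press y -62 mm: a good place along the fence to clip a bracket (clear of the bracket's gusset and of the press head). The clamp's pivot belongs 16 mm above it and, on bracket plus fence (24 mm thick together), 8 mm in front of it (press -x)
- park_spot (a point): top of the fence, middle of its thickness, at press y -130 mm: the free end where the clamp is kept, pivot 16 mm above it
- ram: square steel ram 18 mm wide at press x 0, y 70 mm with a round foot 26 mm across; origin at the centre of the foot's underside: 105 mm above the bench when up, about 77.5 mm at the bottom of its stroke (the top edge of a bracket in the press is at 78 mm)
- lever (a joint): press lever, rad: 0 = up at rest (a spring returns it), 1.0 = down at its stop; drives the ram down 27.5 mm per rad. Pivot at press x 27, z 185 mm; bar at y 116 mm pointing to press -x, 0.5 rad above level at 0, 0.5 rad below level at the stop. About 4 N at the sleeve moves it, up to about 12 N while an insert goes in
- lever_grip (a point): middle of the lever's black rubber sleeve (22 mm thick, over the outer 60 mm), on the bar's axis, 160 mm from the pivot; the rounded end is 41 mm further out
- clamp: steel spring clamp like a big clothes-peg, 0.08 kg, 22 mm wide, 105 mm tall, astride the fence, jaws down, handles up. Origin on its pivot (coil of 9 mm radius), 90 mm above the bench, on the bare fence and on a bracket alike; z up, x across the jaws (along the squeeze), y along the hinge. Rounded jaw tips end about 50 mm below the pivot
- clamp_grip (a point): between the clamp's two flat handles (20 mm wide, 13 to 55 mm above the pivot), 38 mm above the pivot: grip here along clamp x. Handles flare: 60 mm over the outsides here (68 at the top) on the bare fence, 48 on bracket plus fence; fully squeezed, parallel and 36 mm. Squeezing takes 8 to 14 N a handle; let go, jaws close with 6 to 8 N
- clamp_back (a joint): opening of the clamp's rear arm, rad (front arm moves alike): 0 jaws shut, 0.08 on the bare fence (8 mm), 0.24 on bracket plus fence (24 mm), 0.41 squeezed fully (jaws 40 mm apart)
- bracket1: white printed L-shaped bracket, 0.22 kg, standing on its foot (may be absent): upright web 16 mm thick (x -8..8), 180 mm long (y -90..90), 66 mm tall; foot 12 mm high reaching forward to x = -38; two gussets up to z 31 in front of the web at y -35 and 35. Origin under the web's middle. Brass insert in the top edge at y = 70. Grip it across the web near y = 0, fingertips above 31 mm to clear foot and gussets
- insert1_top (a point): top of that bracket's brass insert (11 mm across)
- insert1 (a joint): how far the insert is driven in, m: 0 = 7 mm proud of the web's top edge, 0.007 = flush; takes about 30 N, more than a hand gives
- bracket2: white printed L-shaped bracket, 0.22 kg, standing on its foot (may be absent): upright web 16 mm thick (x -8..8), 180 mm long (y -90..90), 66 mm tall; foot 12 mm high reaching forward to x = -38; two gussets up to z 31 in front of the web at y -35 and 35. Origin under the web's middle. Brass insert in the top edge at y = 70. Grip it across the web near y = 0, fingertips above 31 mm to clear foot and gussets
- insert2_top (a point): top of that bracket's brass insert (11 mm across)
- insert2 (a joint): how far the insert is driven in, m: 0 = 7 mm proud of the web's top edge, 0.007 = flush; takes about 30 N, more than a hand gives
- bracket3: white printed L-shaped bracket, 0.22 kg, standing on its foot (may be absent): upright web 16 mm thick (x -8..8), 180 mm long (y -90..90), 66 mm tall; foot 12 mm high reaching forward to x = -38; two gussets up to z 31 in front of the web at y -35 and 35. Origin under the web's middle. Brass insert in the top edge at y = 70. Grip it across the web near y = 0, fingertips above 31 mm to clear foot and gussets
- insert3_top (a point): top of that bracket's brass insert (11 mm across)
- insert3 (a joint): how far the insert is driven in, m: 0 = 7 mm proud of the web's top edge, 0.007 = flush; takes about 30 N, more than a hand gives
- tray: grey low tray 206 (x) x 222 (y) mm outside, walls 3 mm thick and 20 mm high, floor about 3 mm; origin under its centre. It holds three brackets side by side with their length along its y
- spool: bystander: filament spool lying flat, 180 mm across, 60 mm high
- spray: bystander: clear bottle, 48 mm across, 150 mm high
- cone_print: bystander: black printed cone, 72 mm across, 94 mm high
There are look-alikes about, which are no part of the job. Leave any green or turquoise look-alike of the bracket1 alone. What is shaped like the bracket3 but purple is not meant.

How it is judged:
On the way, in this order (a step that is already met when the one before it is completed fails the run):
1. a bracket is clipped to the fence by the clamp, and the clamp let go ((contact force between clamp and bracket1 above 2 N or contact force between clamp and bracket2 above 2 N or contact force between clamp and bracket3 above 2 N) and contact force between clamp and fence above 2 N and contact force between the fingers and clamp below 0.5 N), for 0.2 s.
2. the lever is down at its stop and an insert is flush (value of joint lever above 0.93 rad and value of joint any of insert1, insert2, insert3 above 0.0055 m), for 0.1 s.
3. the lever is back up (value of joint lever below 0.06 rad), for 0.2 s.
At the end, for the whole second after the job is handed in: every bracket present has its insert flush (within 1.5 mm) and stands upright on its foot (within 7 degrees) on the tray floor, its length along the tray's y (within 20 degrees); the clamp is clipped upright on the bare fence and let go; the lever is up (within 0.06 rad); all at rest (value of joint each of insert1, insert2, insert3 above 0.0055 m and x of bracket1 in the frame of tray between -0.095 and 0.095 m and y of bracket1 in the frame of tray between -0.03 and 0.03 m and z of each of bracket1, bracket2, bracket3 in the frame of tray below 0.012 m and angle between each of bracket1, bracket2, bracket3's own z axis and vertical below 0.12 rad and angle between the y axis of each of bracket1, bracket2, bracket3 and the y axis of tray, either way round below 0.35 rad and linear speed of each of bracket1, bracket2, bracket3, clamp below 0.02 m/s and x of bracket2 in the frame of tray between -0.095 and 0.095 m and y of bracket2 in the frame of tray between -0.03 and 0.03 m and x of bracket3 in the frame of tray between -0.095 and 0.095 m and y of bracket3 in the frame of tray between -0.03 and 0.03 m and value of joint lever below 0.06 rad and contact force between clamp and fence above 2 N and value of joint clamp_back below 0.16 rad and angle between clamp's own z axis and vertical below 0.35 rad and height (world z) of clamp above 0.07 m); the robot touches nothing.
It fails at once if an insert is being driven while its bracket is not clipped to the fence by the clamp ((contact force between ram and bracket1 above 8 N and contact force between clamp and bracket1 below 1 N) or (contact force between ram and bracket2 above 8 N and contact force between clamp and bracket2 below 1 N) or (contact force between ram and bracket3 above 8 N and contact force between clamp and bracket3 below 1 N) or ((contact force between ram and bracket1 above 8 N or contact force between ram and bracket2 above 8 N or contact force between ram and bracket3 above 8 N) and contact force between clamp and fence below 1 N)).
It fails at once if an insert is pushed in, or left half in, away from the ram ((value of joint insert1 between 0.0015 and 0.005 m and horizontal distance between ram and insert1_top above 0.06 m) or (value of joint insert2 between 0.0015 and 0.005 m and horizontal distance between ram and insert2_top above 0.06 m) or (value of joint insert3 between 0.0015 and 0.005 m and horizontal distance between ram and insert3_top above 0.06 m)).
It fails at once if a bystander (spool, bottle, cone) is moved by more than 15 mm (distance of any of spool, spray, cone_print from where it was at the start of the episode above 0.015 m).
Of bracket1, bracket2, bracket3 only 2 to 3 are there at a start; the rules pass over those that are not, and their reading is None.
At some moment in a run one of bracket1, bracket2, bracket3 may be knocked a few centimetres aside while the robot is not near it.
It also fails if it takes over 210 s, if anything falls off the work surface, if the arm or the gripper's body presses on something with over 40 N, if the wrist force passes 120 N, or if a joint passes its speed limit or range.

### The arm

A 7-joint arm with a two-finger parallel gripper is mounted at the origin on the work surface. World frame = base frame: x ahead of the robot, y to its left, z up, the work surface at z = 0. Lengths are in m, angles in rad, forces in N, time in s.
With the tool pointing down it reaches from about 0.4 to 0.875 m from the base axis. Payload 19.3 kg.
Tool frame: the origin (TCP) lies at the very end of the fingers, on their centre line; the grasp point (between the pads) lies 19 mm behind it; z points along the fingers, y is the direction in which the jaws open and shut (so a half turn about z gives the same grasp; the last joint's range is limited). The gripper opens to 85 mm and grips with 20 to 120 N. Pads are 22 mm wide; open, the fingers measure 114 mm over their backs; the gripper's body (76 mm by 85 mm) begins 54 mm behind the grasp point. The pads swing forward as they close: fully open they stand 13 mm farther back than shut.
Start: joints at [1.1, 0.521, -0.036, 1.599, 0.021, 1.021, -0.113], TCP at [0.244, -0.575, 0.231] pointing down, gripper open.
Joint ranges: [-2.91, 2.91], [-0.3, 2.13], [-1.5, 1.42], [0.17, 2.43], [-1.26, 4.41], [0.16, 1.93], [-2.52, 2.52]. Speed limits (rad/s): [1.89, 1.89, 2.39, 2.39, 3.01, 3.01, 3.01].

### API

Orientations are given as [roll, pitch, yaw] about the fixed x, y, z axes, in that order (R = Rz(yaw) Ry(pitch) Rx(roll)).
In Python, from workcell import bot gives the robot as it stands.
- The arm moves only by the tool apply_moves, never from a script. Its argument "commands" is a list of rows, each an object with "travel": the shift along the tool's x, y, z in m, a list of three; "twist": the turn, a rotation vector about the tool's x, y, z in degrees, a list of three; "claw": the finger opening in m, from 0 to 0.0854. A call has 1 to 10 rows; each row is the pose to reach, as a shift and turn from the pose commanded when the call began, along the tool's axes at that moment; what a row does not reach only later rows make up. A row lasts 1/10 s, in which the tool goes at most 50 mm and 8.59 degrees, less where a joint would pass 70% of its speed; a pose out of reach is approached as far as the arm can. A call with a gripper value outside its range is refused whole. The fingers move at their own pace and stop on an object; "force" is the grip in N (left out, the last holds). Time passes only in rows, so rows that repeat a pose let the fingers close. It gives the time, the measured TCP pose, the force and the opening at its end, in the units of the state.
- bot.observe(): the state, without advancing time (a new reading comes with each control period).
- bot.grab_frame(name): name is "side" or "top" or "wrist"; returns a dict with "frame" (420x560x3 uint8, blue, green, red), "fx", "fy", "cx", "cy" (pixels), "dist" ([k1, k2, p1, p2, k3] as OpenCV has them; the pictures are not rectified), "pose" (4x4, takes a point from camera to world coordinates); the wrist camera has in their place "tool_from_camera" (4x4, takes a point from camera to tool coordinates, whose origin is the TCP and whose axes are the flange's). Camera axes: x right, y up, looking along -z (the intrinsics and any distortion apply to the point x, -y, -z); pixel columns grow to the right and rows downward; lengths in m; the calibration is good to about 2 mm. A picture is of the moment at which its call begins: read the wrist's pose just before it. There is no depth.
- bot.job_done(): hands the job in, once; it reports no verdict.
The state is a dict: "clock": time; "qpos": joint angles; "qd": joint speeds; "joint_efforts": joint torques, N m; "position": TCP position; "tool_rot": TCP orientation; "force": force on the tool from outside, world axes, zero at the start; "moment": the same for the moment, N m; "grip_width": finger opening in m.
Only numpy, scipy, OpenCV 4.12 (cv2) and the standard library are available. Lean on these libraries where they do the work, as an engineer would, in place of code of your own. Each camera call takes 0.05 s, during which the arm holds its last target.

## Working session

There is one attempt and no reset: what is moved stays moved. The work goes in short steps, Python scripts to look and compute and a tool call to move; the robot and the scene stay as the last step left them, time stands still between calls to the robot, and variables do not carry over. Pictures are saved under pics/ and viewed, and the job is handed in when it is done.

Besides the shell and the picture viewer there is one more tool, called after ">>>" as a command line: name --argument value ..., lists and objects as JSON in quotes. apply_moves: Moves the arm, as the interface text tells. Its arguments: {"type":"object","properties":{"commands":{"type":"array"},"force":{"type":"number"}},"required":["commands"]}

```bash
ls; mkdir -p pics; python3 - <<'E'
from workcell import bot
import cv2,numpy as np
s=bot.observe();print({k:np.round(v,3).tolist() for k,v in s.items()})
for n in("side","top","wrist"):
    f=bot.grab_frame(n);cv2.imwrite(f"pics/{n}0.png",f["frame"])
    print(n,f["fx"],f["fy"],f["cx"],f["cy"],f["dist"]);print(np.round(np.array(f.get("pose",f.get("tool_from_camera"))),4).tolist())
E
```

```text
pics
{'clock': 0.0, 'qpos': [1.1, 0.522, -0.036, 1.6, 0.021, 1.021, -0.113], 'qd': [-0.0, 0.001, 0.001, -0.003, -0.001, -0.001, 0.001], 'joint_efforts': [-0.001, -92.711, 1.979, -36.994, 0.018, 0.008, -0.0], 'position': [0.244, -0.575, 0.231], 'tool_rot': [-3.14, 0.0, 0.401], 'force': [0.458, -0.121, 0.408], 'moment': [0.056, -0.004, 0.038], 'grip_width': 0.086}
side 500.38307458380103 500.38307458380103 276.29609931151685 208.65283852344217 [-0.00346075  0.          0.          0.          0.        ]
[[0.7939, 0.3987, -0.4591, -0.2152], [-0.6078, 0.544, -0.5785, -1.0284], [0.0191, 0.7383, 0.6742, 1.2932], [0.0, 0.0, 0.0, 1.0]]
top 428.6541248891815 428.6541248891815 283.2581914669573 207.30186846786327 [-0.05170713  0.          0.          0.          0.        ]
[[-0.0114, 0.9941, -0.1074, 0.3992], [-0.9998, -0.0094, 0.0193, -0.0539], [0.0182, 0.1076, 0.994, 1.4427], [0.0, 0.0, 0.0, 1.0]]
wrist 290.31241371416644 290.31241371416644 283.76861532856867 201.69793975324117 [-0.02261759  0.          0.          0.          0.        ]
[[0.0007, 0.9461, 0.324, 0.0838], [1.0, -0.0007, -0.0001, -0.0007], [0.0002, 0.324, -0.9461, -0.1427], [0.0, 0.0, 0.0, 1.0]]
```

View pics/side0.png

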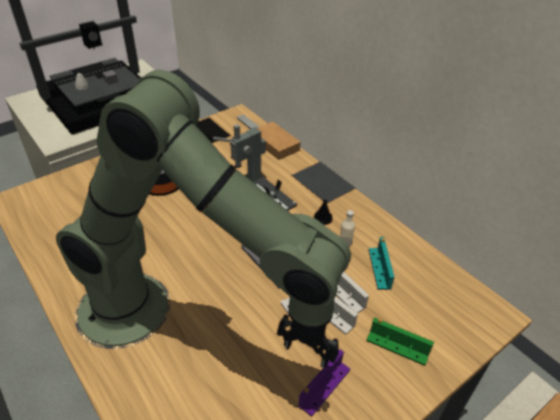

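View pics/top0.png

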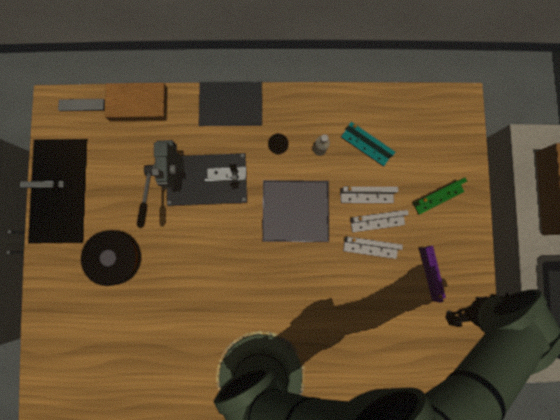

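View pics/wrist0.png

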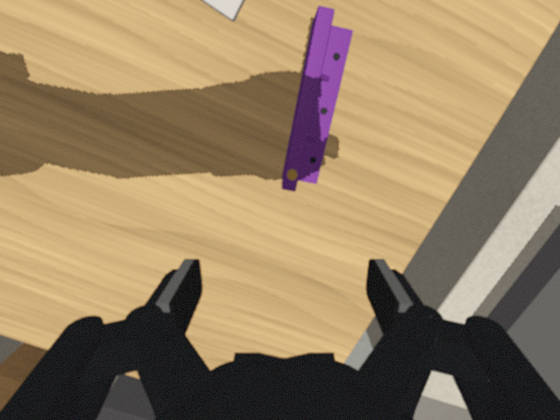

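```bash
python3 - <<'E'
import cv2
t=cv2.imread("pics/top0.png")
cv2.imwrite("pics/t_press.png",cv2.resize(t[125:265,120:340],None,fx=3.6,fy=3.6,interpolation=cv2.INTER_CUBIC))
cv2.imwrite("pics/t_br.png",cv2.resize(t[110:310,310:500],None,fx=3,fy=3,interpolation=cv2.INTER_CUBIC))
s=cv2.imread("pics/side0.png")
cv2.imwrite("pics/s_press.png",cv2.resize(s[90:290,190:400],None,fx=3,fy=3,interpolation=cv2.INTER_CUBIC))
E
```

```text
(no output)
```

View pics/t_press.png

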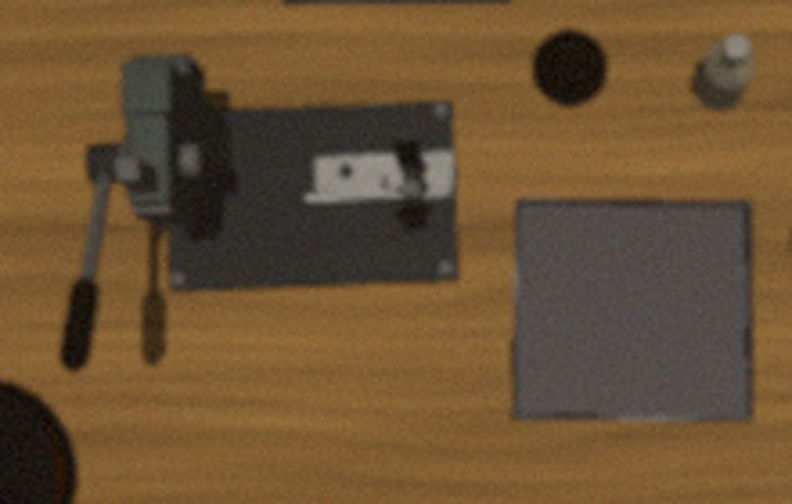

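View pics/t_br.png

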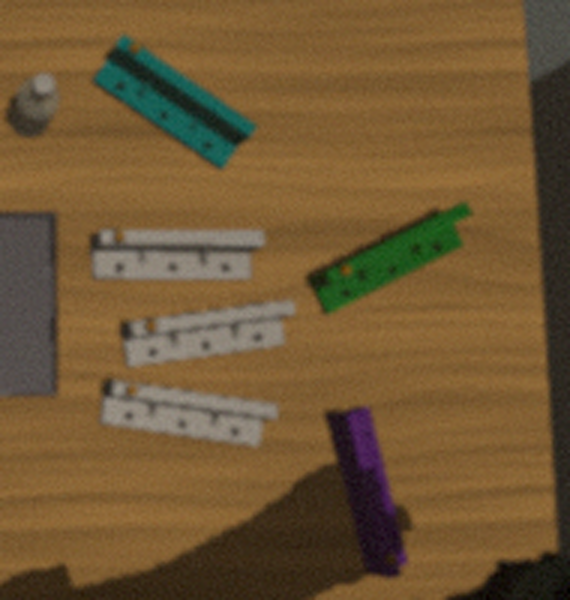

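View pics/s_press.png

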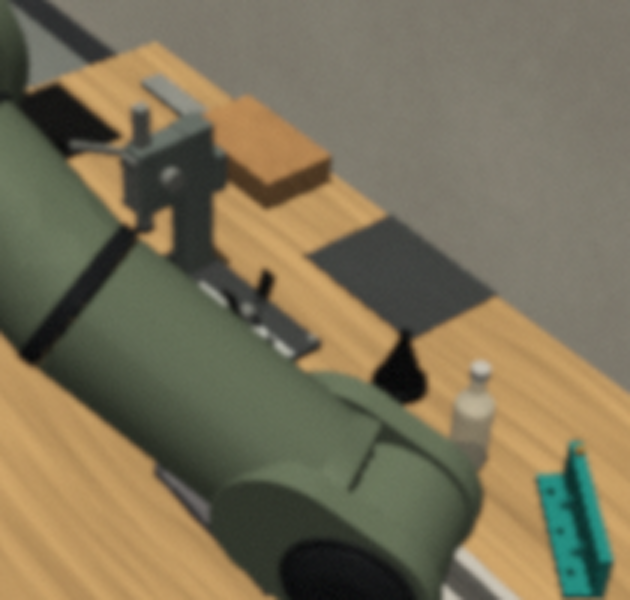

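```bash
cat > h.py <<'E'
import cv2,numpy as np
from scipy.spatial.transform import Rotation as R
from workcell import bot
def Ttool(s):
    T=np.eye(4);T[:3,:3]=R.from_euler('xyz',s["tool_rot"]).as_matrix();T[:3,3]=s["position"];return T
def grab(n,save=None):
    s=bot.observe();f=bot.grab_frame(n)
    f["T"]=np.array(f["pose"]) if "pose" in f else Ttool(s)@np.array(f["tool_from_camera"])
    if save: cv2.imwrite("pics/"+save,f["frame"])
    f["K"]=np.array([[f["fx"],0,f["cx"]],[0,f["fy"],f["cy"]],[0,0,1]]);f["d"]=np.array(f["dist"])
    return f
def ray(f,uv):
    p=cv2.undistortPoints(np.array(uv,float).reshape(-1,1,2),f["K"],f["d"]).reshape(-1,2)
    d=np.c_[p[:,0],-p[:,1],-np.ones(len(p))]@f["T"][:3,:3].T
    return f["T"][:3,3],d
def onz(f,uv,z):
    o,d=ray(f,uv);t=(np.asarray(z)-o[2])/d[:,2];return o+d*t[:,None]
def proj(f,P):
    P=np.atleast_2d(P);Ti=np.linalg.inv(f["T"]);c=P@Ti[:3,:3].T+Ti[:3,3]
    c=c*[1,-1,-1];return cv2.projectPoints(c,np.zeros(3),np.zeros(3),f["K"],f["d"])[0].reshape(-1,2)
def rel(pos,yaw,s=None,rollpitch=(np.pi,0)):
    """travel (tool axes) and twist deg to get to world pos, tool down with yaw (deg)"""
    s=s or bot.observe();T=Ttool(s)
    tr=T[:3,:3].T@(np.array(pos)-T[:3,3])
    Rt=R.from_euler('xyz',[np.pi,0,np.radians(yaw)]).as_matrix()
    tw=R.from_matrix(T[:3,:3].T@Rt).as_rotvec(degrees=True)
    print("travel",np.round(tr,4).tolist(),"twist",np.round(tw,2).tolist(),"|",round(float(np.linalg.norm(tr)),3))
def st():
    s=bot.observe();print("t",round(s["clock"],2),"pos",np.round(s["position"],4).tolist(),"rot",np.round(np.degrees(s["tool_rot"]),2).tolist(),"q",np.round(s["qpos"],2).tolist(),"F",np.round(s["force"],1).tolist(),"w",round(s["grip_width"],4));return s
E
python3 - <<'E'
from h import *
f=grab("top")
C=lambda L:[(120+u/3.6,125+v/3.6) for u,v in L]
print("plate bolts",onz(f,C([(178,279),(446,268),(442,111)]),.012).round(3).tolist())
print("fence top R,L",onz(f,C([(453,193),(305,200)]),.074).round(3).tolist())
print("tray",onz(f,C([(516,202),(750,202),(514,417),(752,417)]),.02).round(3).tolist())
print("clamp",onz(f,C([(412,180)]),.09).round(3).tolist())
print("lever grip",onz(f,C([(80,320)]),.185+.077).round(3).tolist())
B=lambda L:[(310+u/3,110+v/3) for u,v in L]
for n,a,b in(("b1",(92,232),(265,231)),("b2",(122,322),(295,301)),("b3",(105,381),(278,404))):
    print(n,onz(f,B([a,b]),.066).round(3).tolist())
print("bottle top, cone",onz(f,C([(737,48),(570,68)]),.1).round(3).tolist())
st()
E
```

```text
plate bolts [[0.574, 0.3, 0.012], [0.582, 0.05, 0.012], [0.731, 0.054, 0.012]]
fence top R,L [[0.642, 0.039, 0.074], [0.636, 0.172, 0.074]]
tray [[0.642, -0.016, 0.02], [0.64, -0.234, 0.02], [0.442, -0.012, 0.02], [0.44, -0.232, 0.02]]
clamp [[0.651, 0.075, 0.09]]
lever grip [[0.512, 0.313, 0.262]]
b1 [[0.612, -0.268, 0.066], [0.611, -0.458, 0.066]]
b2 [[0.513, -0.298, 0.066], [0.534, -0.488, 0.066]]
b3 [[0.45, -0.278, 0.066], [0.423, -0.465, 0.066]]
bottle top, cone [[0.766, -0.216, 0.1], [0.749, -0.067, 0.1]]
t 0.2 pos [0.2437, -0.5753, 0.231] rot [-179.96, 0.0, 22.96] q [1.1, 0.52, -0.04, 1.6, 0.02, 1.02, -0.11] F [0.0, 0.3, -0.4] w 0.0854
```

```bash
python3 - <<'E'
from h import *
rel([.5,-.33,.32],90)
E
```

```text
travel [0.3317, -0.1259, -0.089] twist [-0.04, -0.02, -67.04] | 0.366
```

>>> apply_moves --commands '[{"travel": [0.033,-0.013,-0.04],"twist": [0,0,-7]},{"travel": [0.07,-0.025,-0.06],"twist": [0,0,-14]},{"travel": [0.11,-0.04,-0.08],"twist": [0,0,-22]},{"travel": [0.15,-0.055,-0.089],"twist": [0,0,-30]},{"travel": [0.19,-0.07,-0.089],"twist": [0,0,-38]},{"travel": [0.23,-0.085,-0.089],"twist": [0,0,-46]},{"travel": [0.27,-0.1,-0.089],"twist": [0,0,-54]},{"travel": [0.31,-0.115,-0.089],"twist": [0,0,-61]},{"travel": [0.332,-0.126,-0.089],"twist": [0,0,-67]},{"travel": [0.332,-0.126,-0.089],"twist": [0,0,-67]}]'

```text
invalid input at $.commands[0]: expected keys travel, twist, claw
```

```bash
python3 - <<'E'
from h import *
st();grab("wrist","w1.png")
E
```

```text
t 0.2 pos [0.2437, -0.5753, 0.231] rot [-179.96, 0.0, 22.96] q [1.1, 0.52, -0.04, 1.6, 0.02, 1.02, -0.11] F [0.0, 0.3, -0.4] w 0.0854
```

View pics/w1.png

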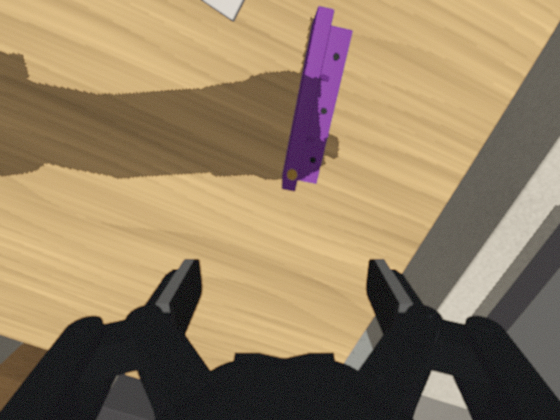

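>>> apply_moves --commands '[{"travel": [0.033,-0.013,-0.04],"twist": [0,0,-7],"claw": 0.085},{"travel": [0.07,-0.025,-0.06],"twist": [0,0,-14],"claw": 0.085},{"travel": [0.11,-0.04,-0.08],"twist": [0,0,-22],"claw": 0.085},{"travel": [0.15,-0.055,-0.089],"twist": [0,0,-30],"claw": 0.085},{"travel": [0.19,-0.07,-0.089],"twist": [0,0,-38],"claw": 0.085},{"travel": [0.23,-0.085,-0.089],"twist": [0,0,-46],"claw": 0.085},{"travel": [0.27,-0.1,-0.089],"twist": [0,0,-54],"claw": 0.085},{"travel": [0.31,-0.115,-0.089],"twist": [0,0,-61],"claw": 0.085},{"travel": [0.332,-0.126,-0.089],"twist": [0,0,-67],"claw": 0.085},{"travel": [0.332,-0.126,-0.089],"twist": [0,0,-67],"claw": 0.085}]'

```text
clock: 1.25
position: [0.5027, -0.3264, 0.3201]
tool_rot: [3.141, -0.002, 1.579]
force: [0.0, -0.5, -1.2]
grip_width: 0.0851
```

```bash
python3 - <<'E'
from h import *
st();grab("wrist","w2.png")
E
```

```text
t 1.25 pos [0.5027, -0.3264, 0.3201] rot [179.96, -0.1, 90.47] q [0.75, 0.42, -0.39, 1.54, 0.16, 1.21, 0.34] F [0.0, -0.5, -1.2] w 0.0851
```

View pics/w2.png

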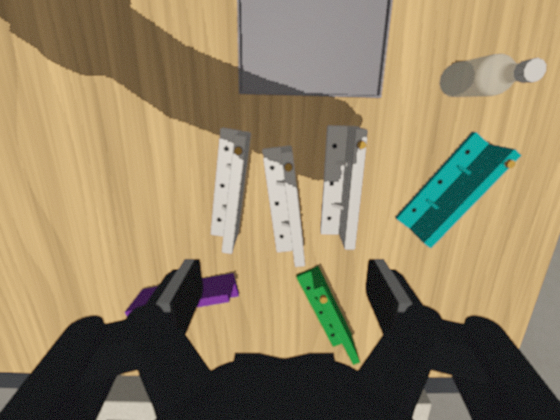

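```bash
python3 - <<'E'
import cv2
t=cv2.imread("pics/w2.png")
cv2.imwrite("pics/w2c.png",cv2.resize(t[115:275,200:380],None,fx=3.75,fy=3.75,interpolation=cv2.INTER_CUBIC))
E
```

```text
(no output)
```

View pics/w2c.png

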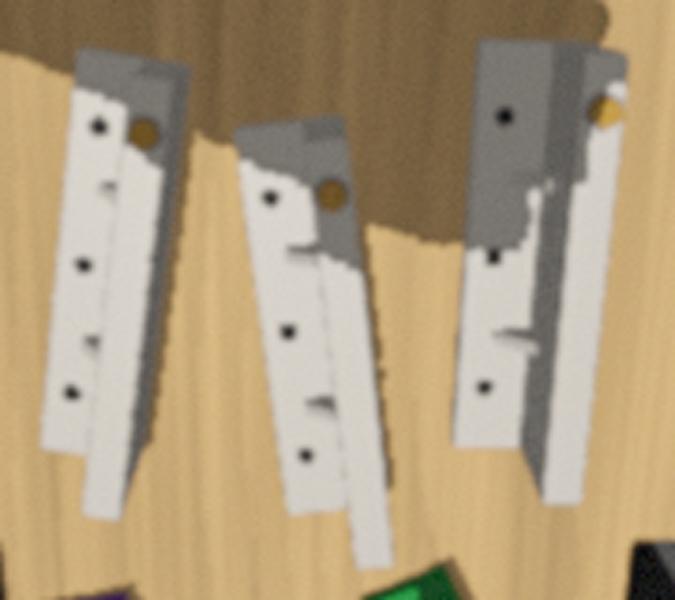

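```bash
cat >> h.py <<'E'
def brk(ins,a,b,f,z0=0.0,zi=.073):
    I=onz(f,[ins],z0+zi)[0][:2];e=onz(f,[a,b],z0+.066);m=e.mean(0)[:2]
    d=I-m;L=np.linalg.norm(d);u=d/L;o=(m+u*.09+I-u*.07)/2
    yaw=np.degrees(np.arctan2(-u[0],u[1]));print("org",o.round(4).tolist(),"yaw",round(yaw,2),"L",round(L,4),"(160) w",np.linalg.norm(e[0]-e[1]).round(4));return o,yaw
E
python3 - <<'E'
from h import *
f=grab("wrist");st()
C=lambda p:(200+p[0]/3.75-.37,115+p[1]/3.75-.37)
for n,i,a,b in(("b1",(605,111),(544,502),(581,502)),("b2",(331,194),(358,568),(393,566)),("b3",(144,133),(84,515),(122,519))):
    print(n,end=" ");brk(C(i),C(a),C(b),f)
E
```

```text
t 1.35 pos [0.5003, -0.3299, 0.3201] rot [-179.98, -0.0, 89.93] q [0.75, 0.42, -0.38, 1.54, 0.16, 1.21, 0.34] F [0.4, -0.3, -0.2] w 0.0849
b1 org [0.6034, -0.3659] yaw -0.54 L 0.1591 (160) w 0.0152
b2 org [0.5156, -0.3964] yaw 7.11 L 0.1605 (160) w 0.0146
b3 org [0.4289, -0.3739] yaw -9.16 L 0.1601 (160) w 0.0156
```

```bash
python3 - <<'E'
from h import *
st();f=grab("wrist","w3.png")
t=f["frame"]
cv2.imwrite("pics/w3c.png",cv2.resize(t[115:275,200:380],None,fx=3.75,fy=3.75,interpolation=cv2.INTER_CUBIC))
rel([.62,.10,.32],90)
E
```

```text
t 1.35 pos [0.5003, -0.3299, 0.3201] rot [-179.98, -0.0, 89.93] q [0.75, 0.42, -0.38, 1.54, 0.16, 1.21, 0.34] F [0.4, -0.3, -0.2] w 0.0849
travel [0.4309, 0.119, -0.0] twist [-0.03, 0.01, -0.15] | 0.447
```

View pics/w3c.png

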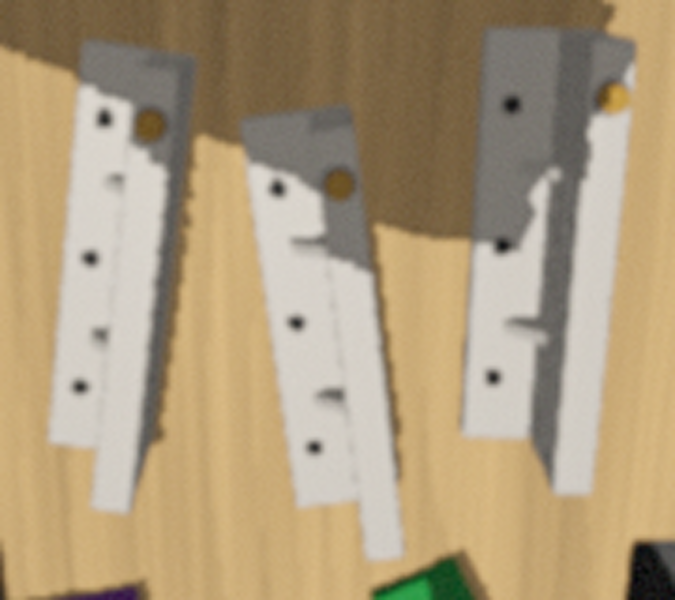

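```bash
python3 - <<'E'
from h import *
f=grab("wrist")
C=lambda p:(200+p[0]/3.75-.37,115+p[1]/3.75-.37)
for n,i,a,b in(("b1",(613,98),(554,492),(591,493)),("b2",(339,185),(366,558),(404,555)),("b3",(149,126),(92,507),(132,512))):
    print(n,end=" ");brk(C(i),C(a),C(b),f)
E
```

```text
b1 org [0.6047, -0.3643] yaw -0.34 L 0.1594 (160) w 0.0152
b2 org [0.5171, -0.3946] yaw 7.25 L 0.159 (160) w 0.0158
b3 org [0.4299, -0.3729] yaw -8.79 L 0.159 (160) w 0.0164
```

>>> apply_moves --commands '[{"travel": [0.045,0.012,0],"twist": [0,0,0],"claw": 0.085},{"travel": [0.09,0.025,0],"twist": [0,0,0],"claw": 0.085},{"travel": [0.135,0.037,0],"twist": [0,0,0],"claw": 0.085},{"travel": [0.18,0.05,0],"twist": [0,0,0],"claw": 0.085},{"travel": [0.225,0.062,0],"twist": [0,0,0],"claw": 0.085},{"travel": [0.27,0.075,0],"twist": [0,0,0],"claw": 0.085},{"travel": [0.315,0.087,0],"twist": [0,0,0],"claw": 0.085},{"travel": [0.36,0.1,0],"twist": [0,0,0],"claw": 0.085},{"travel": [0.405,0.112,0],"twist": [0,0,0],"claw": 0.085},{"travel": [0.431,0.119,0],"twist": [0,0,0],"claw": 0.085}]'

```text
clock: 2.45
position: [0.6199, 0.1037, 0.3203]
tool_rot: [3.142, -0.001, 1.571]
force: [0.0, -0.1, 0.0]
grip_width: 0.0849
```

>>> apply_moves --commands '[{"travel": [0,0,0],"twist": [0,0,0],"claw": 0.085},{"travel": [0,0,0],"twist": [0,0,0],"claw": 0.085}]'

```text
clock: 2.65
position: [0.6197, 0.1002, 0.32]
tool_rot: [-3.141, 0.001, 1.569]
force: [-0.1, -0.7, -0.3]
grip_width: 0.0852
```

```bash
python3 - <<'E'
from h import *
st();grab("wrist","w4.png");grab("top","top4.png")
E
```

```text
t 2.65 pos [0.6197, 0.1002, 0.32] rot [-179.98, 0.03, 89.9] q [0.07, 0.49, -0.5, 1.46, 0.24, 1.25, -0.45] F [-0.1, -0.7, -0.3] w 0.0852
```

View pics/w4.png

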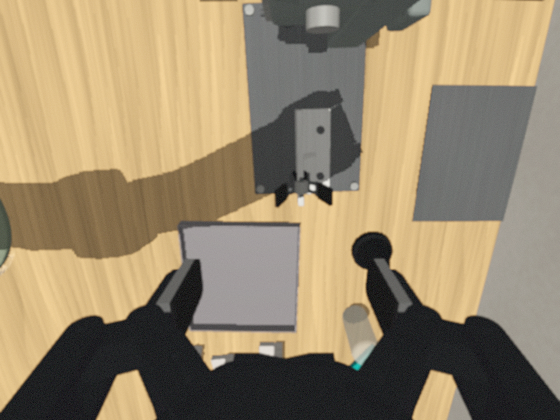

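```bash
python3 - <<'E'
from h import *
t=cv2.imread("pics/w4.png")
cv2.imwrite("pics/w4c.png",cv2.resize(t[0:220,230:390],None,fx=2.7,fy=2.7,interpolation=cv2.INTER_CUBIC))
cv2.imwrite("pics/w4d.png",cv2.resize(t[85:215,240:380],None,fx=4.5,fy=4.5,interpolation=cv2.INTER_CUBIC))
E
```

```text
(no output)
```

View pics/w4c.png

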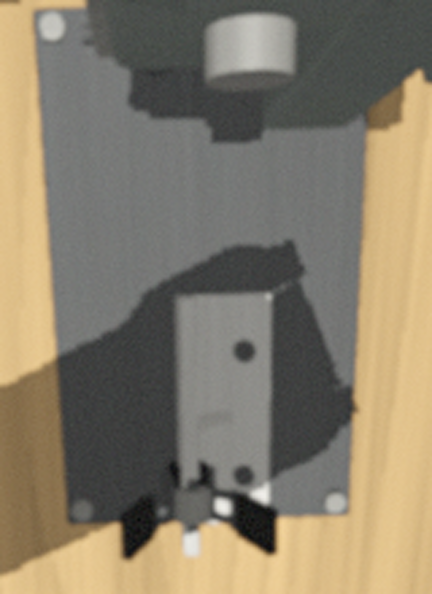

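View pics/w4d.png

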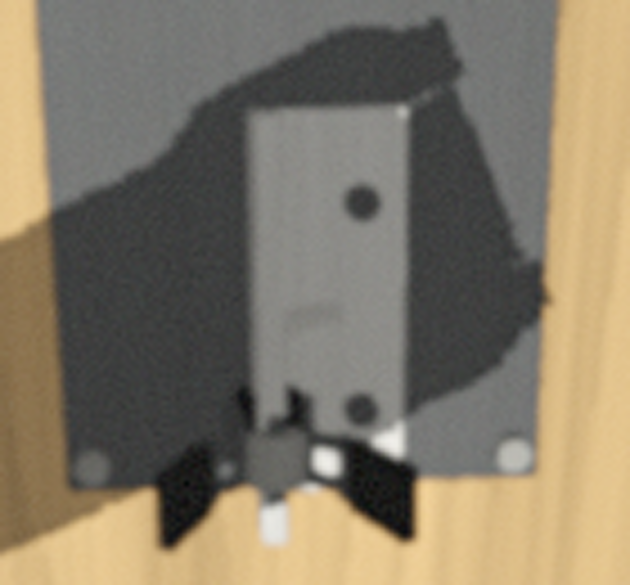

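```bash
python3 - <<'E'
from h import *
f=grab("wrist");st()
c=lambda L:[(230+u/2.7-.3,v/2.7-.3) for u,v in L]
P=onz(f,c([(37,10),(69,522),(349,514)]),.012)
B=onz(f,c([(52,25),(81,511),(335,503)]),.013)
print(P.round(4).tolist());print(B.round(4).tolist())
pr=np.array([[-60,110],[-60,-160],[110,-160]])/1e3
for Q,m in((P,pr),(B,np.array([[-50,100],[-50,-150],[100,-150]])/1e3)):
    q=Q[:,:2]; mc=m-m.mean(0);qc=q-q.mean(0)
    a=np.arctan2((mc[:,0]*qc[:,1]-mc[:,1]*qc[:,0]).sum(),(mc*qc).sum())
    Rm=np.array([[np.cos(a),-np.sin(a)],[np.sin(a),np.cos(a)]])
    o=q.mean(0)-Rm@m.mean(0);print("org",o.round(4),"yaw",np.degrees(a).round(2),"res",(q-(m@Rm.T+o)).round(4).tolist())
d=lambda L:[(240+u/4.5-.4,85+v/4.5-.4) for u,v in L]
print("fence end corners z20 (x60,y-30)",onz(f,d([(409,104)]),.02), "fence front-left? z74",onz(f,d([(248,110)]),.074))
print("clamp pivot",onz(f,d([(276,462)]),.095),"handle tops",onz(f,d([(165,548),(412,540)]),.145).round(4))
print("tray",onz(f,[(181,222),(300,223),(190,330),(296,330)],.02).round(4).tolist())
E
```

```text
t 2.8 pos [0.6198, 0.0992, 0.3204] rot [179.99, 0.04, 89.82] q [0.07, 0.49, -0.5, 1.46, 0.24, 1.25, -0.45] F [0.3, -0.2, 0.7] w 0.085
[[0.5662, 0.3103, 0.012], [0.5734, 0.0437, 0.012], [0.7418, 0.0484, 0.012]]
[[0.5735, 0.3035, 0.013], [0.5809, 0.0509, 0.013], [0.7326, 0.0555, 0.013]]
org [0.6285 0.2042] yaw 1.59 res [[0.0007, -0.0022], [0.0004, 0.0011], [-0.0011, 0.001]]
org [0.627  0.2033] yaw 1.7 res [[-0.0005, 0.0017], [-0.0006, -0.0009], [0.0011, -0.0008]]
fence end corners z20 (x60,y-30) [[0.68808037 0.17596211 0.02      ]] fence front-left? z74 [[0.63404933 0.17530978 0.074     ]]
clamp pivot [[0.64241586 0.07727715 0.095     ]] handle tops [[0.611  0.0687 0.145 ]
 [0.6749 0.0707 0.145 ]]
tray [[0.4493, -0.0037, 0.02], [0.6465, -0.0059, 0.02], [0.4393, -0.2281, 0.02], [0.6424, -0.2279, 0.02]]
```

>>> apply_moves --commands '[{"travel": [-0.046,-0.001,0],"twist": [0,0,0],"claw": 0.085},{"travel": [-0.092,-0.003,0],"twist": [0,0,0],"claw": 0.085},{"travel": [-0.138,-0.005,0],"twist": [0,0,0],"claw": 0.085},{"travel": [-0.184,-0.007,0],"twist": [0,0,0],"claw": 0.085},{"travel": [-0.23,-0.009,0],"twist": [0,0,0],"claw": 0.085},{"travel": [-0.276,-0.011,0.01],"twist": [0,0,0],"claw": 0.085},{"travel": [-0.322,-0.012,0.03],"twist": [0,0,0],"claw": 0.085},{"travel": [-0.368,-0.013,0.05],"twist": [0,0,0],"claw": 0.085},{"travel": [-0.414,-0.015,0.07],"twist": [0,0,0],"claw": 0.085},{"travel": [-0.455,-0.015,0.09],"twist": [0,0,0],"claw": 0.085}]'

```text
clock: 3.8
position: [0.6027, -0.3579, 0.2298]
tool_rot: [3.142, 0.001, 1.567]
force: [0.3, -1.1, 1.1]
grip_width: 0.085
```

```bash
python3 - <<'E'
from h import *
bot.grab_frame("top");bot.grab_frame("top");st();f=grab("wrist","w5.png");rel([.6047,-.3643,.12],89.7)
E
```

```text
t 3.9 pos [0.6002, -0.3617, 0.2267] rot [-179.72, 0.06, 89.44] q [0.68, 0.68, -0.38, 1.36, 0.26, 1.16, 0.26] F [0.3, 0.4, -0.3] w 0.0851
travel [-0.0061, 0.0033, 0.1083] twist [-0.17, -0.01, -0.09] | 0.108
```

View pics/w5.png

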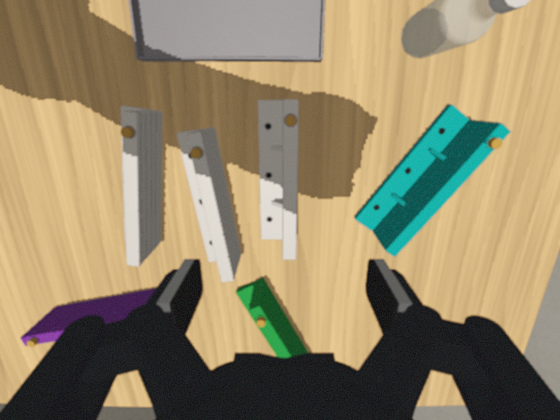

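```bash
python3 - <<'E'
from h import *
f=grab("wrist","w6.png");s=st();
t=f["frame"]
cv2.imwrite("pics/w6c.png",cv2.resize(t[85:275,240:330],None,fx=3,fy=3,interpolation=cv2.INTER_CUBIC))
brk((291,120),(283,258.5),(296,258.5),f)
rel([.6047,-.3643,.12],89.7)
E
```

```text
t 4.0 pos [0.603, -0.3559, 0.2296] rot [-179.93, -0.03, 89.77] q [0.67, 0.67, -0.39, 1.36, 0.26, 1.16, 0.26] F [0.1, 0.8, -0.3] w 0.0848
org [0.6084, -0.3601] yaw -0.47 L 0.1595 (160) w 0.0155
travel [-0.0084, 0.0019, 0.1096] twist [-0.07, -0.02, 0.07] | 0.11
```

View pics/w6c.png

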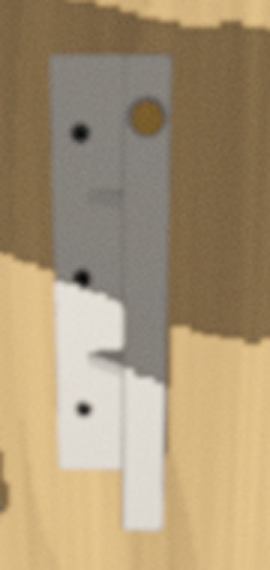

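```bash
python3 - <<'E'
from h import *
f=grab("wrist");s=st()
brk((288.7,123.7),(280.7,261),(294,261),f)
for i in range(2):
  f=grab("wrist");s=st()
rel([.6060,-.3640,.12],89.7)
E
```

```text
t 4.05 pos [0.6038, -0.3545, 0.2304] rot [180.0, -0.02, 89.88] q [0.67, 0.67, -0.39, 1.36, 0.26, 1.16, 0.26] F [0.7, 0.1, 0.7] w 0.0851
org [0.6075, -0.3616] yaw -0.42 L 0.16 (160) w 0.016
t 4.1 pos [0.6043, -0.3538, 0.2309] rot [179.96, -0.01, 89.95] q [0.67, 0.67, -0.39, 1.36, 0.26, 1.16, 0.26] F [0.6, -0.0, -0.8] w 0.0853
t 4.15 pos [0.6046, -0.3534, 0.2311] rot [179.94, 0.01, 89.99] q [0.67, 0.67, -0.39, 1.36, 0.26, 1.16, 0.26] F [0.5, 1.1, 0.4] w 0.0848
travel [-0.0106, 0.0013, 0.1111] twist [0.06, 0.01, 0.29] | 0.112
```

>>> apply_moves --commands '[{"travel": [-0.009,0.001,0.05],"twist": [0,0,0],"claw": 0.085},{"travel": [-0.009,0.001,0.09],"twist": [0,0,0.3],"claw": 0.085},{"travel": [-0.009,0.001,0.13],"twist": [0,0,0.3],"claw": 0.085},{"travel": [-0.009,0.001,0.16],"twist": [0,0,0.3],"claw": 0.085},{"travel": [-0.009,0.001,0.18],"twist": [0,0,0.3],"claw": 0.085},{"travel": [-0.009,0.001,0.192],"twist": [0,0,0.3],"claw": 0.085},{"travel": [-0.009,0.001,0.192],"twist": [0,0,0.3],"claw": 0.06},{"travel": [-0.009,0.001,0.192],"twist": [0,0,0.3],"claw": 0.03},{"travel": [-0.009,0.001,0.192],"twist": [0,0,0.3],"claw": 0.01},{"travel": [-0.009,0.001,0.192],"twist": [0,0,0.3],"claw": 0.005}]' --force 40

```text
clock: 5.15
position: [0.6058, -0.3633, 0.0395]
tool_rot: [3.14, 0.001, 1.565]
force: [0.2, 0.2, 0.4]
grip_width: 0.0277
```

>>> apply_moves --commands '[{"travel": [0,0,0],"twist": [0,0,0],"claw": 0.005},{"travel": [0,0,0],"twist": [0,0,0],"claw": 0.005}]'

```text
clock: 5.35
position: [0.6058, -0.3633, 0.0392]
tool_rot: [3.141, 0.001, 1.565]
force: [-1.5, 0.6, 7.4]
grip_width: 0.0153
```

```bash
python3 - <<'E'
from h import *
st();f=grab("wrist","w7.png")
E
```

```text
t 5.35 pos [0.6058, -0.3633, 0.0392] rot [179.94, 0.03, 89.65] q [0.65, 0.89, -0.33, 1.47, 0.35, 0.84, 0.2] F [-1.5, 0.6, 7.4] w 0.0153
```

View pics/w7.png

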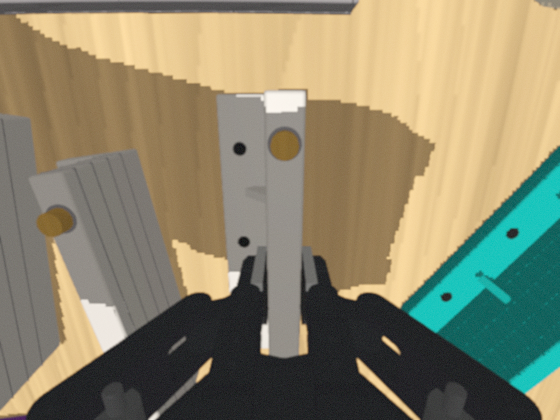

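```bash
python3 - <<'E'
from h import *
f=grab("wrist");s=st()
I=onz(f,[(285,144)],.073)[0];print(I, Ttool(s)[:3,:3].T@(I-s["position"]))
e=onz(f,[(266,91),(305,91)],.066);print(e)
E
```

```text
t 5.45 pos [0.6058, -0.3632, 0.0392] rot [179.94, 0.03, 89.65] q [0.65, 0.89, -0.33, 1.47, 0.35, 0.84, 0.2] F [-0.6, 1.2, 7.4] w 0.0152
[ 0.60660787 -0.29357862  0.073     ] [ 0.06964866  0.00045242 -0.03381165]
[[ 0.59961079 -0.27479849  0.066     ]
 [ 0.61420908 -0.27487556  0.066     ]]
```

>>> apply_moves --commands '[{"travel": [0,0,-0.03],"twist": [0,0,0],"claw": 0.005},{"travel": [0,0,-0.06],"twist": [0,0,0],"claw": 0.005},{"travel": [0,0,-0.09],"twist": [0,0,0],"claw": 0.005},{"travel": [0,0,-0.09],"twist": [0,0,0],"claw": 0.005}]'

```text
clock: 5.85
position: [0.6071, -0.3639, 0.1327]
tool_rot: [3.136, 0.003, 1.565]
force: [0.6, -0.2, -1.9]
grip_width: 0.0151
```

```bash
python3 - <<'E'
from h import *
st();f=grab("wrist","w8.png")
E
```

```text
t 5.85 pos [0.6071, -0.3639, 0.1327] rot [179.7, 0.15, 89.64] q [0.67, 0.77, -0.36, 1.43, 0.3, 0.99, 0.23] F [0.6, -0.2, -1.9] w 0.0151
```

View pics/w8.png

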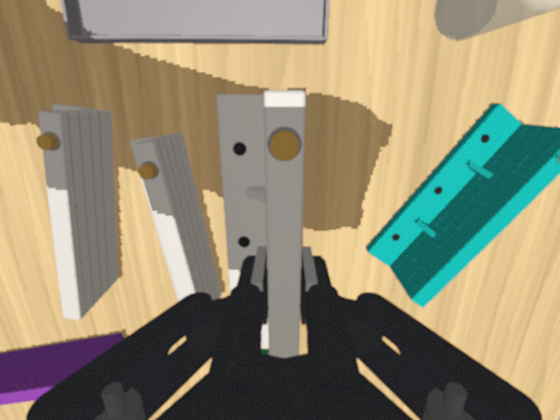

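```bash
python3 - <<'E'
from h import *
st();rel([.54,.2012,.13],91.65)
E
```

```text
t 5.9 pos [0.6061, -0.3635, 0.1303] rot [179.85, 0.09, 89.65] q [0.67, 0.78, -0.36, 1.43, 0.3, 0.99, 0.23] F [-0.3, 0.1, -3.4] w 0.0153
travel [0.5643, -0.0696, -0.0008] twist [0.15, 0.09, -2.0] | 0.569
```

>>> apply_moves --commands '[{"travel": [0.03,-0.02,0],"twist": [0,0,0],"claw": 0.005},{"travel": [0.07,-0.04,0],"twist": [0,0,-0.5],"claw": 0.005},{"travel": [0.11,-0.06,0],"twist": [0,0,-1],"claw": 0.005},{"travel": [0.155,-0.07,0],"twist": [0,0,-1.5],"claw": 0.005},{"travel": [0.2,-0.07,0],"twist": [0,0,-2],"claw": 0.005},{"travel": [0.245,-0.07,0],"twist": [0,0,-2],"claw": 0.005},{"travel": [0.29,-0.07,0],"twist": [0,0,-2],"claw": 0.005},{"travel": [0.335,-0.07,0],"twist": [0,0,-2],"claw": 0.005},{"travel": [0.38,-0.07,0],"twist": [0,0,-2],"claw": 0.005},{"travel": [0.425,-0.07,0],"twist": [0,0,-2],"claw": 0.005}]'

```text
clock: 6.9
position: [0.537, 0.064, 0.1274]
tool_rot: [-3.14, 0.0, 1.6]
force: [0.3, -0.1, -2.5]
grip_width: 0.0155
```

```bash
python3 - <<'E'
from h import *
grab("top","top5.png");st();rel([.54,.2012,.13],91.65)
E
```

```text
t 6.95 pos [0.5367, 0.0728, 0.1278] rot [-179.98, -0.26, 92.09] q [0.06, 0.56, -0.41, 1.9, 0.31, 0.75, -0.49] F [-2.2, 14.4, -2.0] w 0.0152
travel [0.1282, 0.008, -0.0016] twist [-0.03, -0.26, 0.44] | 0.128
```

```bash
python3 - <<'E'
from h import *
st();grab("wrist","w9.png");grab("top","top6.png");st()
t=cv2.imread("pics/top6.png");cv2.imwrite("pics/top6c.png",cv2.resize(t[100:300,100:350],None,fx=3,fy=3))
E
```

```text
t 6.95 pos [0.5367, 0.0728, 0.1278] rot [-179.98, -0.26, 92.09] q [0.06, 0.56, -0.41, 1.9, 0.31, 0.75, -0.49] F [-2.2, 14.4, -2.0] w 0.0152
t 7.05 pos [0.537, 0.0656, 0.1274] rot [-179.93, -0.06, 91.96] q [0.07, 0.56, -0.41, 1.9, 0.31, 0.75, -0.48] F [-0.4, -0.3, -2.6] w 0.0154
```

View pics/w9.png

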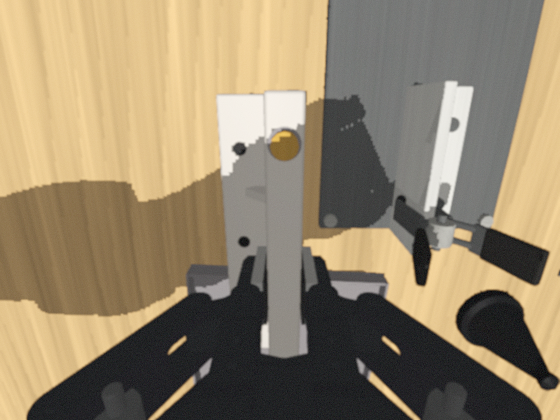

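View pics/top6c.png

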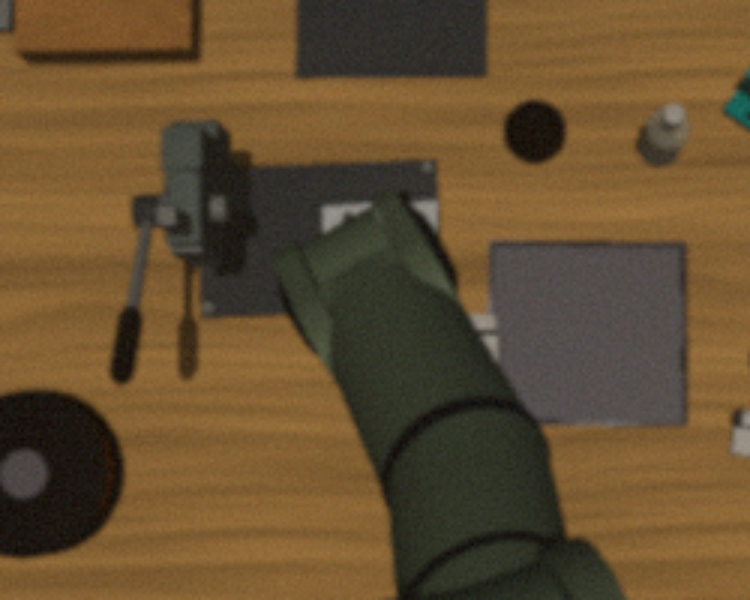

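>>> apply_moves --commands '[{"travel": [0.035,0,0],"twist": [0,0,0.2],"claw": 0.005},{"travel": [0.07,0.003,0],"twist": [0,0,0.2],"claw": 0.005},{"travel": [0.1,0.004,0],"twist": [0,0,0.2],"claw": 0.005},{"travel": [0.12,0.004,0.02],"twist": [0,0,0.2],"claw": 0.005},{"travel": [0.132,0.005,0.04],"twist": [0,0,0.2],"claw": 0.005},{"travel": [0.136,0.006,0.06],"twist": [0,0,0.2],"claw": 0.005},{"travel": [0.137,0.007,0.072],"twist": [0,0,0.2],"claw": 0.005},{"travel": [0.137,0.007,0.072],"twist": [0,0,0.2],"claw": 0.005},{"travel": [0.137,0.007,0.072],"twist": [0,0,0.2],"claw": 0.005}]'

```text
clock: 7.95
position: [0.5411, 0.1986, 0.0564]
tool_rot: [-3.141, 0.0, 1.595]
force: [-0.2, 0.4, -2.0]
grip_width: 0.0156
```

```bash
python3 - <<'E'
from h import *
grab("side","s10.png");st();grab("wrist","w10.png");grab("top","top7.png");st();rel([.6277,.2037,.055],91.65)
t=cv2.imread("pics/s10.png");cv2.imwrite("pics/s10c.png",cv2.resize(t[80:260,150:350],None,fx=3.5,fy=3.3))
E
```

```text
t 8.0 pos [0.5413, 0.1989, 0.0569] rot [179.97, 0.0, 91.41] q [-0.2, 0.7, -0.36, 1.84, 0.38, 0.67, -0.76] F [-0.4, 0.5, -2.2] w 0.0153
t 8.1 pos [0.5414, 0.1992, 0.0572] rot [179.93, -0.02, 91.42] q [-0.2, 0.7, -0.36, 1.84, 0.38, 0.66, -0.76] F [-0.1, -0.7, -2.2] w 0.0152
travel [0.0024, 0.0864, 0.0023] twist [0.07, -0.02, -0.23] | 0.086
```

View pics/w10.png

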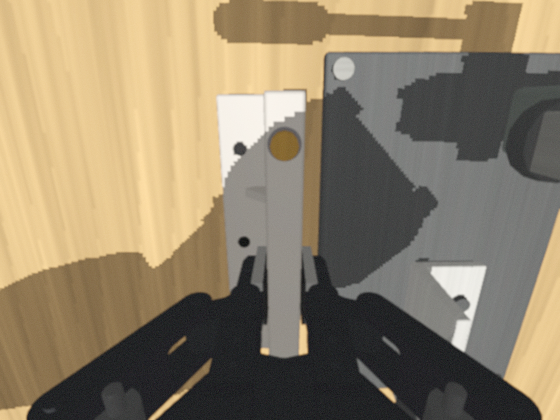

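View pics/s10c.png

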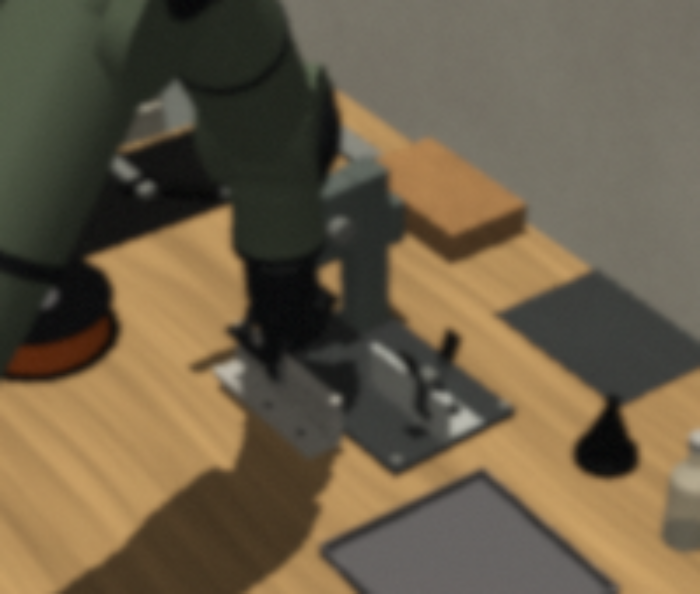

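>>> apply_moves --commands '[{"travel": [0.001,0.015,0.001],"twist": [0,0,-0.2],"claw": 0.005},{"travel": [0.002,0.03,0.001],"twist": [0,0,-0.2],"claw": 0.005},{"travel": [0.002,0.045,0.001],"twist": [0,0,-0.2],"claw": 0.005},{"travel": [0.002,0.06,0.001],"twist": [0,0,-0.2],"claw": 0.005},{"travel": [0.002,0.07,0.001],"twist": [0,0,-0.2],"claw": 0.005},{"travel": [0.002,0.077,0.001],"twist": [0,0,-0.2],"claw": 0.005},{"travel": [0.002,0.08,0.001],"twist": [0,0,-0.2],"claw": 0.005},{"travel": [0.002,0.08,0.001],"twist": [0,0,-0.2],"claw": 0.005},{"travel": [0.002,0.08,0.001],"twist": [0,0,-0.2],"claw": 0.005}]'

```text
clock: 9.0
position: [0.6203, 0.2037, 0.0553]
tool_rot: [-3.141, 0.0, 1.6]
force: [-0.4, -0.1, -2.0]
grip_width: 0.0154
```

```bash
python3 - <<'E'
from h import *
st();grab("wrist","w11.png");grab("top","top8.png");rel([.6277,.2037,.055],91.65)
E
```

```text
t 9.0 pos [0.6203, 0.2037, 0.0553] rot [-179.98, 0.0, 91.68] q [-0.17, 0.8, -0.36, 1.63, 0.37, 0.79, -0.67] F [-0.4, -0.1, -2.0] w 0.0154
travel [-0.0002, 0.0073, 0.0004] twist [-0.01, 0.0, 0.03] | 0.007
```

View pics/w11.png

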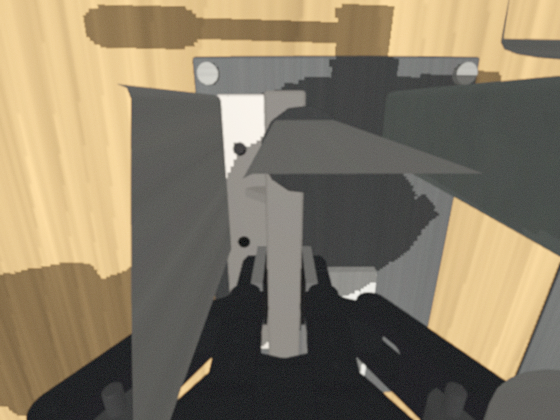

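```bash
python3 - <<'E'
from h import *
f=grab("wrist");st();b=onz(f,[(207,73),(468,73)],.013);print(b.round(4).tolist())
a=np.radians(1.65);Rm=np.array([[np.cos(a),-np.sin(a)],[np.sin(a),np.cos(a)]])
print(b[:,:2]-(np.array([[-.05,.1],[.1,.1]])@Rm.T))
E
```

```text
t 9.15 pos [0.6205, 0.2037, 0.0554] rot [-179.99, 0.0, 91.68] q [-0.17, 0.8, -0.36, 1.63, 0.37, 0.79, -0.67] F [-0.6, -0.5, -2.5] w 0.0152
[[0.5723, 0.3032, 0.013], [0.7265, 0.3084, 0.013]]
[[0.62519748 0.2046701 ]
 [0.62939326 0.20553307]]
```

>>> apply_moves --commands '[{"travel": [0,0.003,0],"twist": [0,0,0],"claw": 0.005},{"travel": [0,0.006,0],"twist": [0,0,0],"claw": 0.005},{"travel": [0,0.007,0],"twist": [0,0,0],"claw": 0.005},{"travel": [0,0.007,0.002],"twist": [0,0,0],"claw": 0.005},{"travel": [0,0.007,0.0035],"twist": [0,0,0],"claw": 0.005},{"travel": [0,0.007,0.0035],"twist": [0,0,0],"claw": 0.005}]'

```text
clock: 9.75
position: [0.6269, 0.2039, 0.0514]
tool_rot: [-3.139, 0.0, 1.6]
force: [-5.4, -0.6, -2.5]
grip_width: 0.0156
```

>>> apply_moves --commands '[{"travel": [0,0.0015,0.001],"twist": [0,0,0],"claw": 0.005},{"travel": [0,0.0015,0.001],"twist": [0,0,0],"claw": 0.005}]'

```text
clock: 9.95
position: [0.6271, 0.2038, 0.0512]
tool_rot: [-3.137, 0.001, 1.6]
force: [-21.9, -4.0, 20.9]
grip_width: 0.0156
```

>>> apply_moves --commands '[{"travel": [0,-0.001,-0.001],"twist": [0,0,0],"claw": 0.02},{"travel": [0,-0.001,-0.001],"twist": [0,0,0],"claw": 0.045},{"travel": [0,-0.001,-0.001],"twist": [0,0,0],"claw": 0.045},{"travel": [0,-0.001,-0.001],"twist": [0,0,0],"claw": 0.045},{"travel": [0,-0.001,-0.03],"twist": [0,0,0],"claw": 0.045},{"travel": [0,-0.001,-0.07],"twist": [0,0,0],"claw": 0.045},{"travel": [0,-0.001,-0.11],"twist": [0,0,0],"claw": 0.06},{"travel": [-0.02,-0.001,-0.14],"twist": [0,0,0],"claw": 0.085},{"travel": [-0.06,0,-0.17],"twist": [0,0,0],"claw": 0.085},{"travel": [-0.1,0,-0.18],"twist": [0,0,0],"claw": 0.085}]'

```text
clock: 10.95
position: [0.6332, 0.1035, 0.234]
tool_rot: [3.138, -0.001, 1.601]
force: [0.8, -0.9, 0.0]
grip_width: 0.0851
```

>>> apply_moves --commands '[{"travel": [-0.02,0.01,0],"twist": [0,0,0],"claw": 0.085},{"travel": [-0.02,0.01,0],"twist": [0,0,0],"claw": 0.085},{"travel": [-0.02,0.01,0],"twist": [0,0,0],"claw": 0.085}]'

```text
clock: 11.25
position: [0.6428, 0.084, 0.2307]
tool_rot: [-3.141, -0.0, 1.599]
force: [-0.4, 1.1, -0.5]
grip_width: 0.085
```

```bash
python3 - <<'E'
from h import *
st();grab("wrist","w12.png");st();rel([.643,.077,.18],91.65)
E
```

```text
t 11.25 pos [0.6428, 0.084, 0.2307] rot [-179.99, -0.02, 91.62] q [0.05, 0.59, -0.42, 1.52, 0.26, 1.09, -0.4] F [-0.4, 1.1, -0.5] w 0.085
t 11.3 pos [0.6426, 0.0849, 0.2306] rot [-179.98, -0.03, 91.7] q [0.05, 0.59, -0.42, 1.52, 0.26, 1.09, -0.4] F [-0.6, 0.1, 0.6] w 0.0852
travel [-0.008, 0.0002, 0.0506] twist [-0.02, -0.03, 0.05] | 0.051
```

View pics/w12.png

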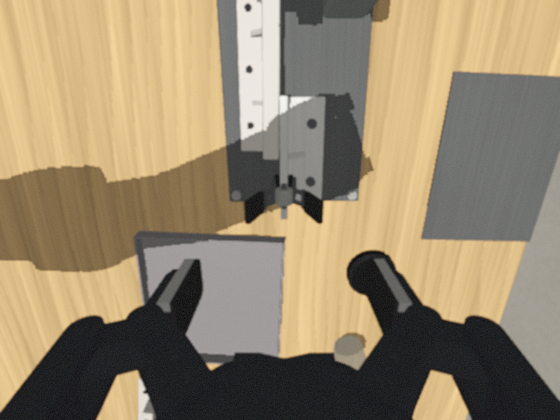

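```bash
python3 - <<'E'
from h import *
f=grab("wrist","w13.png");st()
t=f["frame"];cv2.imwrite("pics/w13c.png",cv2.resize(t[80:235,220:350],None,fx=4,fy=4,interpolation=cv2.INTER_CUBIC))
E
```

```text
t 11.35 pos [0.6424, 0.0853, 0.2306] rot [-179.97, -0.03, 91.73] q [0.05, 0.59, -0.42, 1.52, 0.26, 1.09, -0.4] F [-0.2, -0.3, -0.7] w 0.0853
```

View pics/w13c.png

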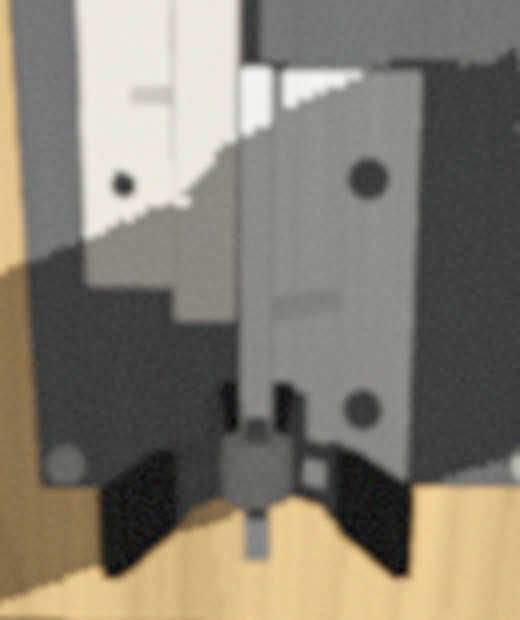

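```bash
python3 - <<'E'
from h import *
f=grab("wrist");s=st()
d=lambda L:[(220+u/4-.4,80+v/4-.4) for u,v in L]
print(onz(f,d([(103,577),(409,577),(103,490),(410,487)]),.145).round(4).tolist(),onz(f,d([(257,468)]),.098))
print("bracket lower end",onz(f,d([(173,320),(236,320)]),.078).round(4).tolist(),"fence",onz(f,d([(241,250),(273,250)]),.074).round(4).tolist())
E
```

```text
t 11.4 pos [0.6425, 0.0854, 0.2306] rot [-179.98, -0.03, 91.75] q [0.05, 0.59, -0.42, 1.52, 0.26, 1.09, -0.4] F [0.3, 0.1, 0.5] w 0.0848
[[0.6101, 0.0705, 0.145], [0.6754, 0.0725, 0.145], [0.6104, 0.0902, 0.145], [0.6741, 0.0928, 0.145]] [[0.64270127 0.08080625 0.098     ]]
bracket lower end [[0.6202, 0.1135, 0.078], [0.6363, 0.114, 0.078]] fence [[0.6371, 0.1313, 0.074], [0.6452, 0.1315, 0.074]]
```

>>> apply_moves --commands '[{"travel": [-0.004,0,0.03],"twist": [0,0,0],"claw": 0.085},{"travel": [-0.004,0,0.06],"twist": [0,0,0],"claw": 0.085},{"travel": [-0.004,0,0.09],"twist": [0,0,0],"claw": 0.085},{"travel": [-0.004,0,0.11],"twist": [0,0,0],"claw": 0.085},{"travel": [-0.004,0,0.12],"twist": [0,0,0],"claw": 0.085},{"travel": [-0.004,0,0.12],"twist": [0,0,0],"claw": 0.085},{"travel": [-0.004,0,0.12],"twist": [0,0,0],"claw": 0.06},{"travel": [-0.004,0,0.12],"twist": [0,0,0],"claw": 0.045},{"travel": [-0.004,0,0.12],"twist": [0,0,0],"claw": 0.03},{"travel": [-0.004,0,0.12],"twist": [0,0,0],"claw": 0.03}]' --force 50

```text
clock: 12.4
position: [0.6442, 0.0808, 0.1134]
tool_rot: [3.138, -0.001, 1.6]
force: [-6.7, -0.3, 23.3]
grip_width: 0.0324
```

>>> apply_moves --commands '[{"travel": [0,0,0],"twist": [0,0,0],"claw": 0.03},{"travel": [0,0,0],"twist": [0,0,0],"claw": 0.03},{"travel": [0,0,0],"twist": [0,0,0],"claw": 0.03}]'

```text
clock: 12.7
position: [0.644, 0.0807, 0.1135]
tool_rot: [3.138, -0.001, 1.6]
force: [-4.8, 0.6, 21.9]
grip_width: 0.0322
```

```bash
python3 - <<'E'
from h import *
st();f=grab("wrist","w14.png")
E
```

```text
t 12.7 pos [0.644, 0.0807, 0.1135] rot [179.8, -0.03, 91.66] q [0.03, 0.72, -0.38, 1.62, 0.33, 0.87, -0.45] F [-4.8, 0.6, 21.9] w 0.0322
```

View pics/w14.png

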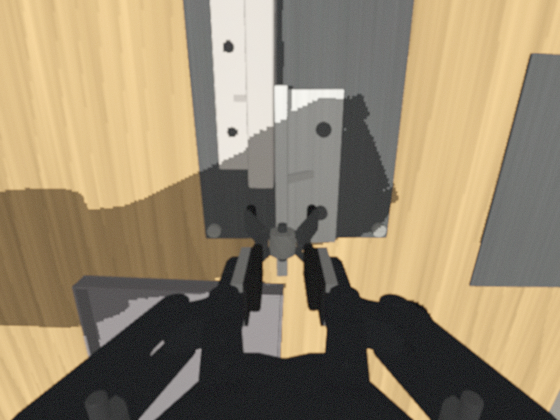

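>>> apply_moves --commands '[{"travel": [0,0,-0.025],"twist": [0,0,0],"claw": 0.03},{"travel": [0,0,-0.055],"twist": [0,0,0],"claw": 0.03},{"travel": [0,0,-0.075],"twist": [0,0,0],"claw": 0.03},{"travel": [0,0,-0.08],"twist": [0,0,0],"claw": 0.03},{"travel": [0.02,-0.003,-0.08],"twist": [0,0,0],"claw": 0.03},{"travel": [0.045,-0.006,-0.08],"twist": [0,0,0],"claw": 0.03},{"travel": [0.058,-0.008,-0.08],"twist": [0,0,0],"claw": 0.03},{"travel": [0.0615,-0.008,-0.08],"twist": [0,0,0],"claw": 0.03},{"travel": [0.0615,-0.008,-0.08],"twist": [0,0,0],"claw": 0.03},{"travel": [0.0615,-0.008,-0.08],"twist": [0,0,0],"claw": 0.03}]'

```text
clock: 13.75
position: [0.6334, 0.1401, 0.1906]
tool_rot: [-3.141, 0.001, 1.599]
force: [0.7, -1.2, -1.7]
grip_width: 0.0317
```

```bash
python3 - <<'E'
from h import *
st();f=grab("wrist","w15.png");rel([.634,.142,.1135],91.65)
E
```

```text
t 13.75 pos [0.6334, 0.1401, 0.1906] rot [-179.99, 0.04, 91.6] q [-0.04, 0.63, -0.41, 1.56, 0.28, 1.02, -0.51] F [0.7, -1.2, -1.7] w 0.0317
travel [0.002, 0.0007, 0.0772] twist [-0.0, 0.04, -0.07] | 0.077
```

View pics/w15.png

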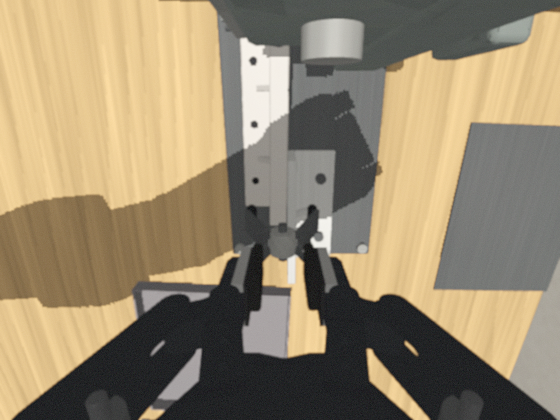

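>>> apply_moves --commands '[{"travel": [0.001,0.0007,0.02],"twist": [0,0,0],"claw": 0.03},{"travel": [0.001,0.0007,0.04],"twist": [0,0,0],"claw": 0.03},{"travel": [0.001,0.0007,0.055],"twist": [0,0,0],"claw": 0.03},{"travel": [0.001,0.0007,0.065],"twist": [0,0,0],"claw": 0.03},{"travel": [0.001,0.0007,0.073],"twist": [0,0,0],"claw": 0.03},{"travel": [0.001,0.0007,0.077],"twist": [0,0,0],"claw": 0.03},{"travel": [0.001,0.0007,0.077],"twist": [0,0,0],"claw": 0.03},{"travel": [0.001,0.0007,0.077],"twist": [0,0,0],"claw": 0.03}]'

```text
clock: 14.6
position: [0.6345, 0.1427, 0.1172]
tool_rot: [3.139, 0.0, 1.599]
force: [-14.7, -3.4, 44.2]
grip_width: 0.0316
```

```bash
python3 - <<'E'
from h import *
st();f=grab("wrist","w16.png")
E
```

```text
t 14.6 pos [0.6345, 0.1427, 0.1172] rot [179.86, 0.01, 91.64] q [-0.06, 0.71, -0.39, 1.61, 0.33, 0.88, -0.55] F [-14.7, -3.4, 44.2] w 0.0316
```

View pics/w16.png

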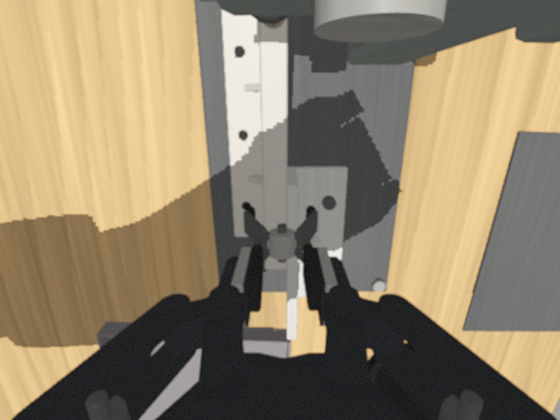

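>>> apply_moves --commands '[{"travel": [0,-0.0008,-0.007],"twist": [0,0,0],"claw": 0.03},{"travel": [0,-0.0008,-0.007],"twist": [0,0,0],"claw": 0.03},{"travel": [0,-0.0008,-0.007],"twist": [0,0,0],"claw": 0.03}]'

```text
clock: 14.95
position: [0.6332, 0.1423, 0.1208]
tool_rot: [3.141, -0.0, 1.6]
force: [0.2, -0.1, -0.8]
grip_width: 0.0316
```

>>> apply_moves --commands '[{"travel": [0,0,0],"twist": [0,0,0],"claw": 0.036},{"travel": [0,0,0],"twist": [0,0,0],"claw": 0.04},{"travel": [0,0,0],"twist": [0,0,0],"claw": 0.044},{"travel": [0,0,0],"twist": [0,0,0],"claw": 0.05},{"travel": [0,0,0],"twist": [0,0,0],"claw": 0.06},{"travel": [0,0,0],"twist": [0,0,0],"claw": 0.075},{"travel": [0,0,0],"twist": [0,0,0],"claw": 0.075}]'

```text
clock: 15.65
position: [0.633, 0.1425, 0.1208]
tool_rot: [3.142, -0.0, 1.6]
force: [0.4, -0.1, -0.8]
grip_width: 0.075
```

```bash
python3 - <<'E'
from h import *
st();f=grab("wrist","w17.png")
E
```

```text
t 15.65 pos [0.633, 0.1425, 0.1208] rot [180.0, -0.0, 91.67] q [-0.06, 0.71, -0.39, 1.61, 0.32, 0.89, -0.54] F [0.4, -0.1, -0.8] w 0.075
```

View pics/w17.png

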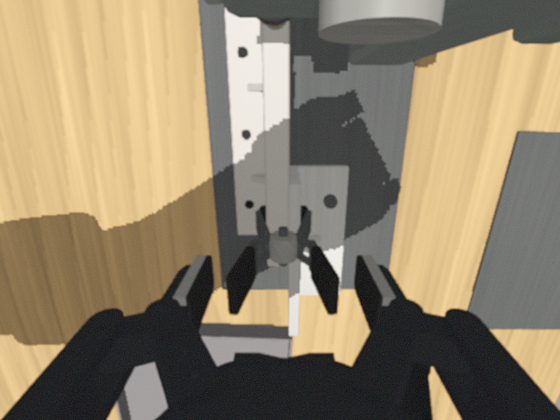

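```bash
python3 - <<'E'
from h import *
st();rel([.511,.3168,.31],91.65)
E
```

```text
t 15.7 pos [0.633, 0.1424, 0.1209] rot [180.0, -0.0, 91.66] q [-0.06, 0.71, -0.39, 1.61, 0.32, 0.89, -0.54] F [-0.8, -0.4, -0.2] w 0.0752
travel [0.1778, -0.1169, -0.1891] twist [0.0, -0.0, 0.01] | 0.285
```

>>> apply_moves --commands '[{"travel": [0,0,-0.03],"twist": [0,0,0],"claw": 0.075},{"travel": [0,0,-0.065],"twist": [0,0,0],"claw": 0.075},{"travel": [0,-0.02,-0.1],"twist": [0,0,0],"claw": 0.04},{"travel": [0,-0.05,-0.135],"twist": [0,0,0],"claw": 0.01},{"travel": [0.02,-0.08,-0.165],"twist": [0,0,0],"claw": 0.0},{"travel": [0.05,-0.105,-0.185],"twist": [0,0,0],"claw": 0.0},{"travel": [0.09,-0.117,-0.189],"twist": [0,0,0],"claw": 0.0},{"travel": [0.13,-0.117,-0.189],"twist": [0,0,0],"claw": 0.0},{"travel": [0.165,-0.117,-0.189],"twist": [0,0,0],"claw": 0.0},{"travel": [0.178,-0.117,-0.189],"twist": [0,0,0],"claw": 0.0}]'

```text
clock: 16.7
position: [0.5096, 0.3205, 0.3099]
tool_rot: [-3.141, -0.001, 1.603]
force: [0.6, -1.0, -0.5]
grip_width: 0.0004
```

>>> apply_moves --commands '[{"travel": [0,0,0],"twist": [0,0,0],"claw": 0.0},{"travel": [0,0,0],"twist": [0,0,0],"claw": 0.0},{"travel": [0,0,0],"twist": [0,0,0],"claw": 0.0}]'

```text
clock: 17.0
position: [0.5114, 0.3155, 0.3098]
tool_rot: [3.141, 0.001, 1.598]
force: [0.5, -0.4, 0.3]
grip_width: 0.0005
```

```bash
python3 - <<'E'
from h import *
st();f=grab("wrist","w18.png");f=grab("side","s18.png");grab("top","t18.png")
t=cv2.imread("pics/s18.png");cv2.imwrite("pics/s18c.png",cv2.resize(t[80:260,150:350],None,fx=3.5,fy=3.3))
t=cv2.imread("pics/t18.png");cv2.imwrite("pics/t18c.png",cv2.resize(t[110:310,60:310],None,fx=3,fy=3))
E
```

```text
t 17.0 pos [0.5114, 0.3155, 0.3098] rot [179.99, 0.04, 91.56] q [-0.3, 0.45, -0.51, 1.55, 0.23, 1.2, -0.82] F [0.5, -0.4, 0.3] w 0.0005
```

View pics/w18.png

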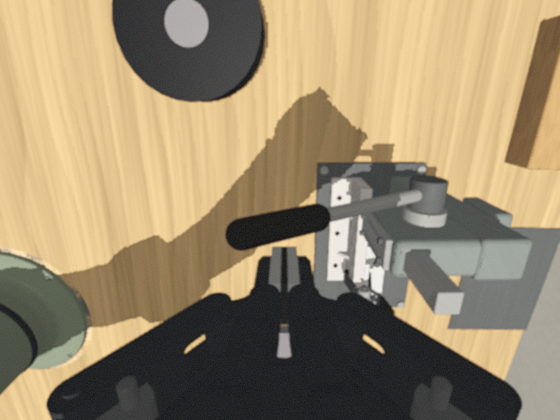

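View pics/s18c.png

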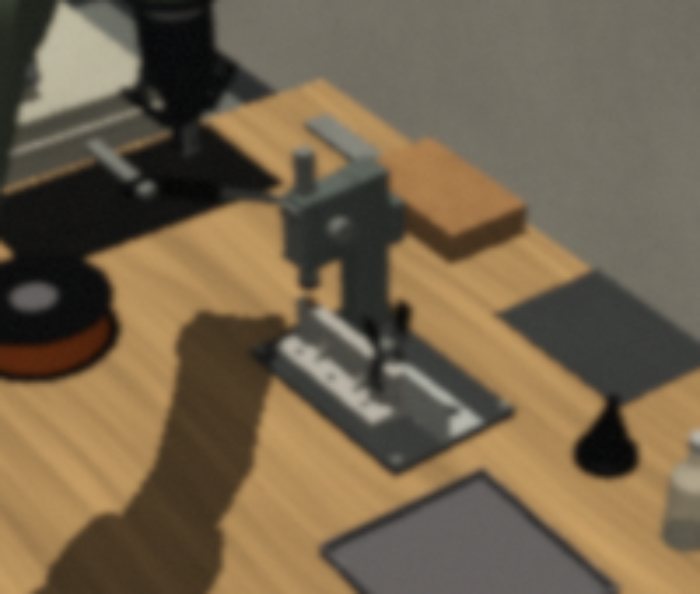

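View pics/t18c.png

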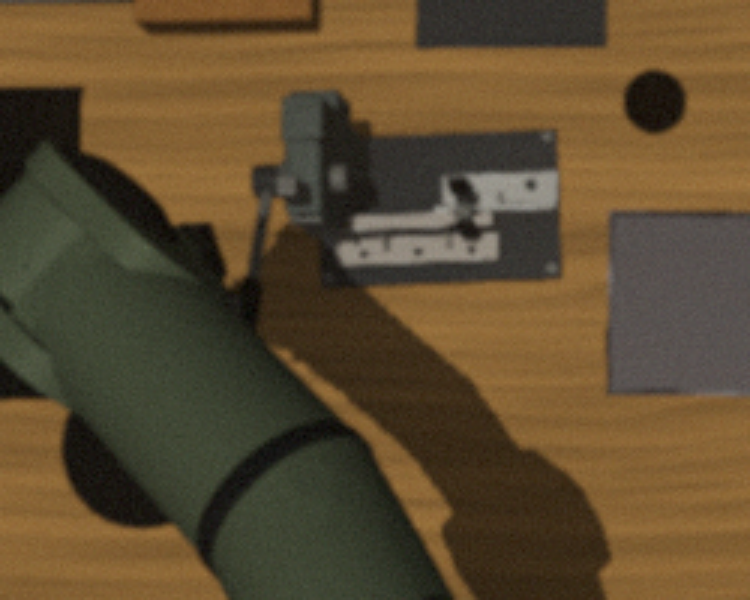

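```bash
python3 - <<'E'
from h import *
f=grab("wrist");st()
for uv,z in(((322,216),.185+.141*.479),((240,233),.185+.190*.479)):
    print(onz(f,[uv],z).round(4))
E
```

```text
t 17.2 pos [0.5112, 0.3162, 0.31] rot [179.98, 0.0, 91.6] q [-0.3, 0.45, -0.51, 1.55, 0.23, 1.2, -0.82] F [0.4, -0.6, 0.4] w -0.0002
[[0.5396 0.3213 0.2525]]
[[0.4821 0.3168 0.276 ]]
```

>>> apply_moves --commands '[{"travel": [0.002,0,0.015],"twist": [0,0,0],"claw": 0.0},{"travel": [0.002,0,0.028],"twist": [0,0,0],"claw": 0.0},{"travel": [0.002,-0.002,0.04],"twist": [0,0,0],"claw": 0.0},{"travel": [0.002,-0.006,0.05],"twist": [0,0,0],"claw": 0.0},{"travel": [0.002,-0.01,0.06],"twist": [0,0,0],"claw": 0.0},{"travel": [0.002,-0.013,0.07],"twist": [0,0,0],"claw": 0.0},{"travel": [0.002,-0.015,0.08],"twist": [0,0,0],"claw": 0.0},{"travel": [0.002,-0.018,0.09],"twist": [0,0,0],"claw": 0.0},{"travel": [0.002,-0.019,0.1],"twist": [0,0,0],"claw": 0.0},{"travel": [0.002,-0.02,0.11],"twist": [0,0,0],"claw": 0.0}]'

```text
clock: 18.2
position: [0.4906, 0.3184, 0.199]
tool_rot: [-3.141, -0.0, 1.6]
force: [-2.3, -0.0, 3.9]
grip_width: -0.0
```

```bash
python3 - <<'E'
from h import *
st();f=grab("wrist","w19.png")
E
```

```text
t 18.2 pos [0.4906, 0.3184, 0.199] rot [-179.99, -0.0, 91.67] q [-0.33, 0.53, -0.49, 1.72, 0.29, 0.96, -0.91] F [-2.3, -0.0, 3.9] w -0.0
```

View pics/w19.png

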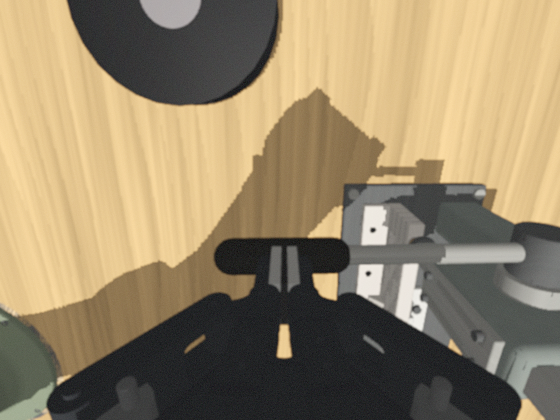

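>>> apply_moves --commands '[{"travel": [0,0,0.01],"twist": [0,0,0],"claw": 0.0},{"travel": [0,0.002,0.02],"twist": [0,0,0],"claw": 0.0},{"travel": [0,0.003,0.03],"twist": [0,0,0],"claw": 0.0},{"travel": [0,0.005,0.04],"twist": [0,0,0],"claw": 0.0},{"travel": [0,0.007,0.048],"twist": [0,0,0],"claw": 0.0},{"travel": [0,0.01,0.055],"twist": [0,0,0],"claw": 0.0},{"travel": [0,0.013,0.062],"twist": [0,0,0],"claw": 0.0},{"travel": [0,0.016,0.067],"twist": [0,0,0],"claw": 0.0},{"travel": [0,0.018,0.07],"twist": [0,0,0],"claw": 0.0},{"travel": [0,0.018,0.07],"twist": [0,0,0],"claw": 0.0}]'

```text
clock: 19.25
position: [0.5076, 0.3188, 0.1285]
tool_rot: [-3.139, 0.001, 1.6]
force: [-10.4, 0.3, 5.5]
grip_width: -0.0001
```

```bash
python3 - <<'E'
from h import *
st();f=grab("wrist","w20.png")
E
```

```text
t 19.25 pos [0.5076, 0.3188, 0.1285] rot [-179.83, 0.05, 91.69] q [-0.35, 0.64, -0.45, 1.74, 0.35, 0.85, -0.93] F [-10.4, 0.3, 5.5] w -0.0001
```

View pics/w20.png

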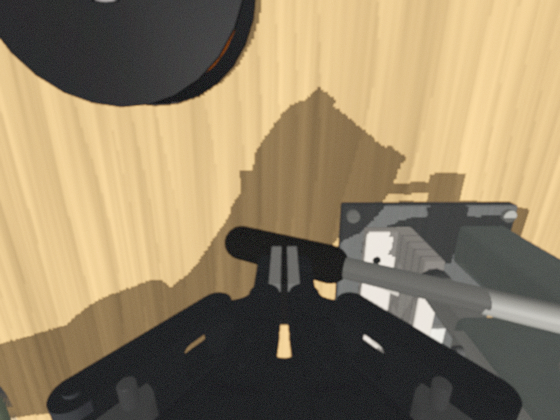

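>>> apply_moves --commands '[{"travel": [0,0,0.003],"twist": [0,0,0],"claw": 0.0},{"travel": [0,0,0.006],"twist": [0,0,0],"claw": 0.0},{"travel": [0,0,0.006],"twist": [0,0,0],"claw": 0.0}]'

```text
clock: 19.6
position: [0.5089, 0.319, 0.1238]
tool_rot: [3.141, -0.0, 1.6]
force: [-6.8, -2.3, 18.9]
grip_width: -0.0001
```

>>> apply_moves --commands '[{"travel": [0,0,0.003],"twist": [0,0,0],"claw": 0.0},{"travel": [0,0,0.004],"twist": [0,0,0],"claw": 0.0},{"travel": [0,0,0.004],"twist": [0,0,0],"claw": 0.0}]'

```text
clock: 19.9
position: [0.5098, 0.3192, 0.1216]
tool_rot: [3.139, -0.001, 1.599]
force: [-10.2, -7.3, 42.6]
grip_width: 0.0001
```

```bash
python3 - <<'E'
from h import *
st();f=grab("wrist","w21.png")
f=grab("side","s21.png")
cv2.imwrite("pics/s21c.png",cv2.resize(f["frame"][80:260,150:350],None,fx=3.5,fy=3.3))
E
```

```text
t 19.9 pos [0.5098, 0.3192, 0.1216] rot [179.85, -0.03, 91.63] q [-0.35, 0.65, -0.45, 1.74, 0.36, 0.83, -0.94] F [-10.2, -7.3, 42.6] w 0.0001
```

View pics/s21c.png

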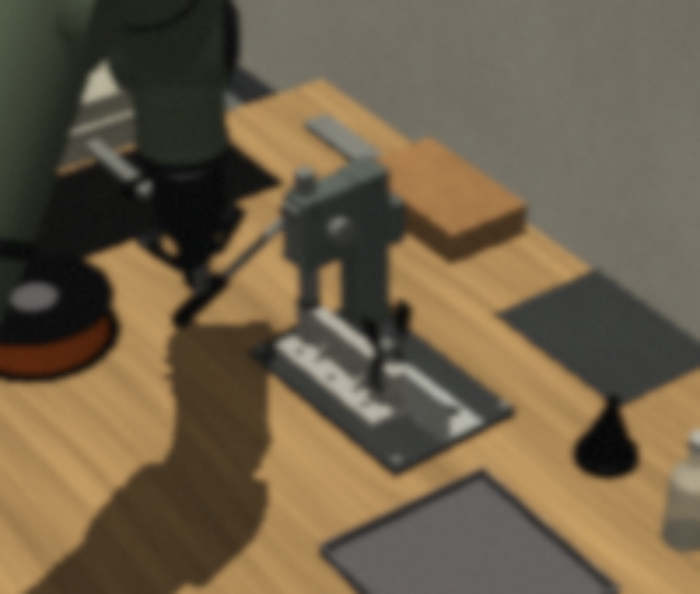

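>>> apply_moves --commands '[{"travel": [0,-0.006,-0.018],"twist": [0,0,0],"claw": 0.0},{"travel": [0,-0.014,-0.038],"twist": [0,0,0],"claw": 0.0},{"travel": [0,-0.018,-0.058],"twist": [0,0,0],"claw": 0.0},{"travel": [0,-0.019,-0.078],"twist": [0,0,0],"claw": 0.0},{"travel": [0,-0.018,-0.098],"twist": [0,0,0],"claw": 0.0},{"travel": [0,-0.014,-0.118],"twist": [0,0,0],"claw": 0.0},{"travel": [0,-0.007,-0.136],"twist": [0,0,0],"claw": 0.0},{"travel": [0,0,-0.155],"twist": [0,0,0],"claw": 0.0},{"travel": [0,0,-0.185],"twist": [0,0,0],"claw": 0.0},{"travel": [0,0,-0.21],"twist": [0,0,0],"claw": 0.0}]'

```text
clock: 21.0
position: [0.5095, 0.3186, 0.3304]
tool_rot: [3.141, 0.0, 1.599]
force: [0.5, 0.4, 0.7]
grip_width: -0.0001
```

```bash
python3 - <<'E'
from h import *
st();f=grab("wrist","w22.png")
f=grab("side","s22.png")
cv2.imwrite("pics/s22c.png",cv2.resize(f["frame"][80:260,150:350],None,fx=3.5,fy=3.3))
E
```

```text
t 21.0 pos [0.5095, 0.3186, 0.3304] rot [179.98, 0.01, 91.62] q [-0.3, 0.44, -0.51, 1.52, 0.22, 1.25, -0.82] F [0.5, 0.4, 0.7] w -0.0001
```

View pics/w22.png

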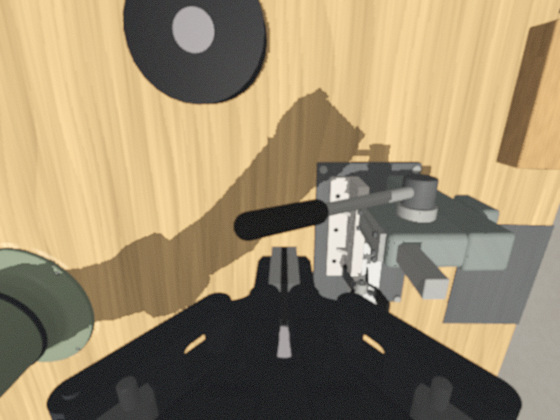

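View pics/s22c.png

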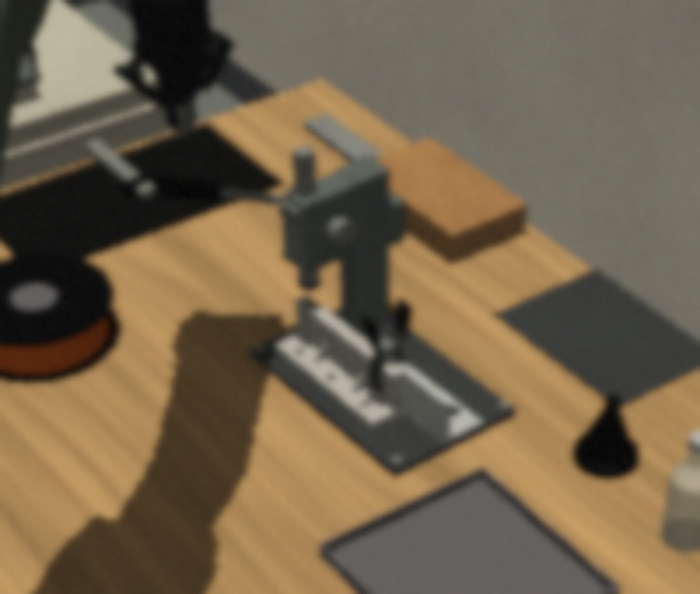

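```bash
python3 - <<'E'
from h import *
rel([.633,.1425,.22],91.65)
E
```

```text
travel [-0.1806, 0.1173, 0.1124] twist [0.23, -0.12, -0.03] | 0.243
```

>>> apply_moves --commands '[{"travel": [-0.03,0,0],"twist": [0,0,0],"claw": 0.0},{"travel": [-0.07,0.005,0],"twist": [0,0,0],"claw": 0.03},{"travel": [-0.11,0.025,0],"twist": [0,0,0],"claw": 0.06},{"travel": [-0.145,0.055,0.01],"twist": [0,0,0],"claw": 0.085},{"travel": [-0.17,0.085,0.03],"twist": [0,0,0],"claw": 0.085},{"travel": [-0.179,0.107,0.06],"twist": [0,0,0],"claw": 0.085},{"travel": [-0.18,0.116,0.09],"twist": [0,0,0],"claw": 0.085},{"travel": [-0.18,0.117,0.11],"twist": [0,0,0],"claw": 0.085},{"travel": [-0.18,0.117,0.11],"twist": [0,0,0],"claw": 0.085},{"travel": [-0.18,0.117,0.11],"twist": [0,0,0],"claw": 0.085}]'

```text
clock: 22.1
position: [0.631, 0.1423, 0.2197]
tool_rot: [-3.141, 0.0, 1.6]
force: [0.4, -0.3, 1.1]
grip_width: 0.085
```

```bash
python3 - <<'E'
from h import *
st();f=grab("wrist","w23.png");rel([.633,.1425,.22],91.65)
E
```

```text
t 22.1 pos [0.631, 0.1423, 0.2197] rot [-179.98, 0.01, 91.67] q [-0.04, 0.6, -0.43, 1.53, 0.27, 1.07, -0.5] F [0.4, -0.3, 1.1] w 0.085
travel [-0.0001, 0.0017, 0.0006] twist [0.06, -0.01, 0.02] | 0.002
```

View pics/w23.png

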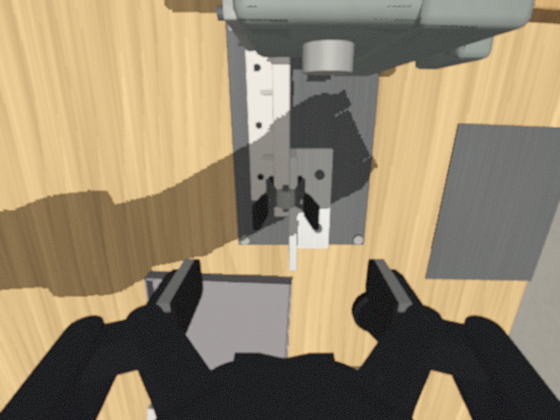

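>>> apply_moves --commands '[{"travel": [0,0.0015,0.03],"twist": [0,0,0],"claw": 0.085},{"travel": [0,0.0015,0.06],"twist": [0,0,0],"claw": 0.085},{"travel": [0,0.0015,0.085],"twist": [0,0,0],"claw": 0.085},{"travel": [0,0.0015,0.1],"twist": [0,0,0],"claw": 0.085},{"travel": [0,0.0015,0.103],"twist": [0,0,0],"claw": 0.075},{"travel": [0,0.0015,0.103],"twist": [0,0,0],"claw": 0.06},{"travel": [0,0.0015,0.103],"twist": [0,0,0],"claw": 0.045},{"travel": [0,0.0015,0.103],"twist": [0,0,0],"claw": 0.03},{"travel": [0,0.0015,0.103],"twist": [0,0,0],"claw": 0.03},{"travel": [0,0.0015,0.103],"twist": [0,0,0],"claw": 0.03}]'

```text
clock: 23.15
position: [0.6326, 0.1424, 0.1172]
tool_rot: [3.141, -0.0, 1.6]
force: [-0.8, 0.1, -0.5]
grip_width: 0.0326
```

```bash
python3 - <<'E'
from h import *
st()
E
```

```text
t 23.15 pos [0.6326, 0.1424, 0.1172] rot [179.97, -0.0, 91.66] q [-0.06, 0.71, -0.39, 1.61, 0.33, 0.88, -0.55] F [-0.8, 0.1, -0.5] w 0.0326
```

>>> apply_moves --commands '[{"travel": [0,0,-0.025],"twist": [0,0,0],"claw": 0.03},{"travel": [0,0,-0.055],"twist": [0,0,0],"claw": 0.03},{"travel": [0,0,-0.075],"twist": [0,0,0],"claw": 0.03},{"travel": [0,0,-0.08],"twist": [0,0,0],"claw": 0.03},{"travel": [-0.02,0.003,-0.08],"twist": [0,0,0],"claw": 0.03},{"travel": [-0.045,0.006,-0.08],"twist": [0,0,0],"claw": 0.03},{"travel": [-0.06,0.009,-0.08],"twist": [0,0,0],"claw": 0.03},{"travel": [-0.0645,0.009,-0.08],"twist": [0,0,0],"claw": 0.03},{"travel": [-0.0645,0.009,-0.08],"twist": [0,0,0],"claw": 0.03},{"travel": [-0.0645,0.009,-0.08],"twist": [0,0,0],"claw": 0.03}]'

```text
clock: 24.15
position: [0.6431, 0.0795, 0.1967]
tool_rot: [-3.141, -0.001, 1.601]
force: [-1.0, -0.3, -0.7]
grip_width: 0.0315
```

```bash
python3 - <<'E'
from h import *
st();f=grab("wrist","w24.png");rel([.6434,.078,.1185],91.65)
E
```

```text
t 24.15 pos [0.6431, 0.0795, 0.1967] rot [-179.98, -0.04, 91.72] q [0.06, 0.62, -0.42, 1.55, 0.28, 1.03, -0.41] F [-1.0, -0.3, -0.7] w 0.0315
travel [-0.0016, 0.0003, 0.0782] twist [-0.01, -0.04, 0.09] | 0.078
```

View pics/w24.png

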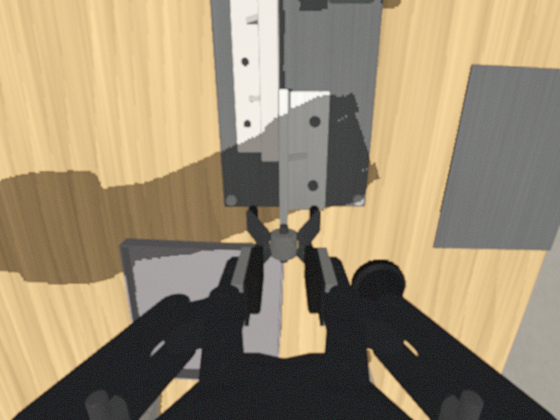

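>>> apply_moves --commands '[{"travel": [0,0,0.02],"twist": [0,0,0],"claw": 0.03},{"travel": [0,0,0.045],"twist": [0,0,0],"claw": 0.03},{"travel": [0,0,0.065],"twist": [0,0,0],"claw": 0.03},{"travel": [0,0,0.075],"twist": [0,0,0],"claw": 0.03},{"travel": [0,0,0.078],"twist": [0,0,0],"claw": 0.03},{"travel": [0,0,0.078],"twist": [0,0,0],"claw": 0.03}]'

```text
clock: 24.8
position: [0.6435, 0.0787, 0.1191]
tool_rot: [3.141, -0.0, 1.6]
force: [0.0, -0.5, -0.5]
grip_width: 0.0322
```

>>> apply_moves --commands '[{"travel": [0,0,0],"twist": [0,0,0],"claw": 0.036},{"travel": [0,0,0],"twist": [0,0,0],"claw": 0.042},{"travel": [0,0,0],"twist": [0,0,0],"claw": 0.05},{"travel": [0,0,0],"twist": [0,0,0],"claw": 0.058},{"travel": [0,0,0],"twist": [0,0,0],"claw": 0.07},{"travel": [0,0,0],"twist": [0,0,0],"claw": 0.085},{"travel": [0,0,0],"twist": [0,0,0],"claw": 0.085},{"travel": [0,0,-0.03],"twist": [0,0,0],"claw": 0.085},{"travel": [0,0,-0.07],"twist": [0,0,0],"claw": 0.085},{"travel": [0,0,-0.11],"twist": [0,0,0],"claw": 0.085}]'

```text
clock: 25.8
position: [0.643, 0.0782, 0.23]
tool_rot: [-3.141, -0.0, 1.6]
force: [0.4, 0.3, 0.1]
grip_width: 0.0852
```

>>> apply_moves --commands '[{"travel": [0.03,-0.002,-0.005],"twist": [0,0,0],"claw": 0.085},{"travel": [0.03,-0.002,-0.005],"twist": [0,0,0],"claw": 0.085},{"travel": [0.03,-0.002,-0.005],"twist": [0,0,0],"claw": 0.085}]'

```text
clock: 26.1
position: [0.6403, 0.1086, 0.2338]
tool_rot: [3.142, 0.0, 1.601]
force: [-0.2, -1.2, 0.1]
grip_width: 0.0852
```

```bash
python3 - <<'E'
from h import *
st();f=grab("wrist","w25.png");
E
```

```text
t 26.1 pos [0.6403, 0.1086, 0.2338] rot [180.0, 0.0, 91.73] q [0.02, 0.59, -0.43, 1.51, 0.26, 1.1, -0.44] F [-0.2, -1.2, 0.1] w 0.0852
```

View pics/w25.png

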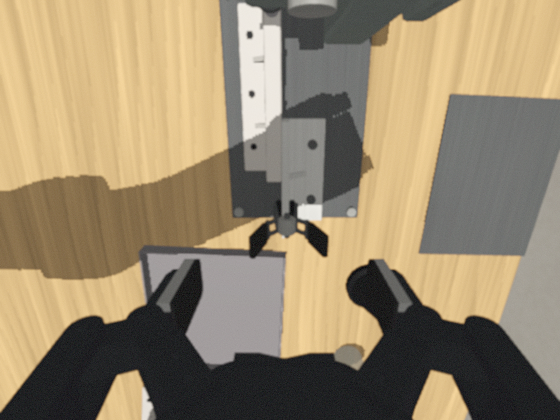

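```bash
python3 - <<'E'
from h import *
f=grab("wrist");st();print(onz(f,[(142,247),(286,253.5),(279,364)],.02).round(4).tolist())
rel([.6275,.2039,.234],91.65)
E
```

```text
t 26.2 pos [0.6404, 0.1073, 0.2332] rot [-179.95, 0.03, 91.63] q [0.02, 0.59, -0.43, 1.51, 0.26, 1.1, -0.44] F [0.3, -0.1, -0.0] w 0.085
[[0.448, -0.0018, 0.02], [0.6468, -0.0055, 0.02], [0.642, -0.2078, 0.02]]
travel [0.0969, -0.0101, -0.0008] twist [-0.05, 0.03, -0.02] | 0.097
```

>>> apply_moves --commands '[{"travel": [0.03,-0.003,0],"twist": [0,0,0],"claw": 0.07},{"travel": [0.065,-0.007,0],"twist": [0,0,0],"claw": 0.045},{"travel": [0.09,-0.01,0],"twist": [0,0,0],"claw": 0.045},{"travel": [0.097,-0.01,0],"twist": [0,0,0],"claw": 0.045},{"travel": [0.097,-0.01,0.03],"twist": [0,0,0],"claw": 0.045},{"travel": [0.097,-0.01,0.07],"twist": [0,0,0],"claw": 0.045},{"travel": [0.097,-0.01,0.11],"twist": [0,0,0],"claw": 0.045},{"travel": [0.097,-0.01,0.145],"twist": [0,0,0],"claw": 0.045},{"travel": [0.097,-0.01,0.17],"twist": [0,0,0],"claw": 0.045},{"travel": [0.097,-0.01,0.182],"twist": [0,0,0],"claw": 0.045}]' --force 40

```text
clock: 27.2
position: [0.6268, 0.2029, 0.049]
tool_rot: [-3.138, 0.002, 1.599]
force: [0.4, -0.3, -0.3]
grip_width: 0.045
```

>>> apply_moves --commands '[{"travel": [0,0,0],"twist": [0,0,0],"claw": 0.03},{"travel": [0,0,0],"twist": [0,0,0],"claw": 0.015},{"travel": [0,0,0],"twist": [0,0,0],"claw": 0.005},{"travel": [0,0,0],"twist": [0,0,0],"claw": 0.005},{"travel": [0,0,0],"twist": [0,0,0],"claw": 0.005}]'

```text
clock: 27.7
position: [0.6274, 0.2045, 0.0528]
tool_rot: [-3.141, 0.0, 1.599]
force: [-4.7, -1.0, -3.0]
grip_width: 0.0155
```

>>> apply_moves --commands '[{"travel": [0,-0.002,-0.003],"twist": [0,0,0],"claw": 0.005},{"travel": [0,-0.012,-0.005],"twist": [0,0,0],"claw": 0.005},{"travel": [0,-0.03,-0.005],"twist": [0,0,0],"claw": 0.005},{"travel": [0,-0.05,-0.005],"twist": [0,0,0],"claw": 0.005},{"travel": [0,-0.07,-0.005],"twist": [0,0,0],"claw": 0.005},{"travel": [-0.005,-0.085,-0.015],"twist": [0,0,0],"claw": 0.005},{"travel": [-0.02,-0.095,-0.04],"twist": [0,0,0],"claw": 0.005},{"travel": [-0.05,-0.1,-0.065],"twist": [0,0,0],"claw": 0.005},{"travel": [-0.085,-0.1,-0.08],"twist": [0,0,0],"claw": 0.005},{"travel": [-0.12,-0.1,-0.085],"twist": [0,0,0],"claw": 0.005}]'

```text
clock: 28.7
position: [0.5315, 0.0811, 0.1393]
tool_rot: [3.138, -0.0, 1.601]
force: [0.7, -0.2, -3.3]
grip_width: 0.0149
```

```bash
python3 - <<'E'
from h import *
st();f=grab("wrist","w26.png");rel([.612,-.117,.11],88.8)
E
```

```text
t 28.7 pos [0.5315, 0.0811, 0.1393] rot [179.79, -0.01, 91.71] q [0.06, 0.53, -0.43, 1.9, 0.31, 0.77, -0.52] F [0.7, -0.2, -3.3] w 0.0149
travel [-0.193, 0.0757, 0.0299] twist [0.16, 0.2, 2.57] | 0.209
```

View pics/w26.png

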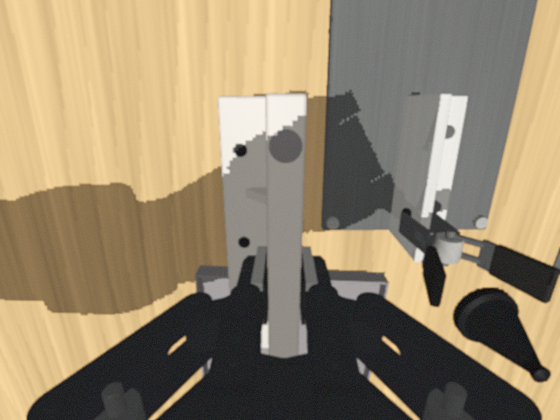

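```bash
python3 - <<'E'
import cv2
t=cv2.imread("pics/w26.png");cv2.imwrite("pics/w26c.png",cv2.resize(t[85:200,210:320],None,fx=5,fy=5,interpolation=cv2.INTER_CUBIC))
E
```

```text
(no output)
```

View pics/w26c.png

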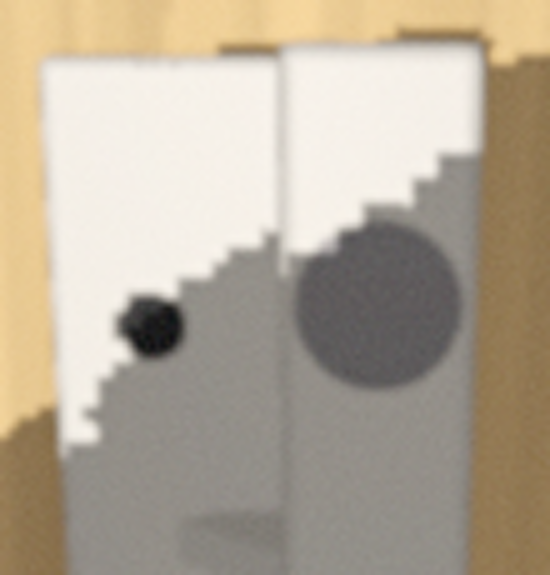

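>>> apply_moves --commands '[{"travel": [-0.04,0,0],"twist": [0,0,0.5],"claw": 0.005},{"travel": [-0.08,0.005,0],"twist": [0,0,1],"claw": 0.005},{"travel": [-0.12,0.03,0.01],"twist": [0,0,1.5],"claw": 0.005},{"travel": [-0.155,0.055,0.02],"twist": [0,0,2],"claw": 0.005},{"travel": [-0.18,0.07,0.03],"twist": [0,0,2.6],"claw": 0.005},{"travel": [-0.191,0.075,0.03],"twist": [0,0,2.6],"claw": 0.005},{"travel": [-0.193,0.075,0.03],"twist": [0,0,2.6],"claw": 0.005},{"travel": [-0.193,0.075,0.03],"twist": [0,0,2.6],"claw": 0.005},{"travel": [-0.193,0.075,0.03],"twist": [0,0,2.6],"claw": 0.005}]'

```text
clock: 29.65
position: [0.6115, -0.1072, 0.1075]
tool_rot: [3.141, -0.0, 1.556]
force: [0.6, -0.4, -3.1]
grip_width: 0.015
```

```bash
python3 - <<'E'
from h import *
st();f=grab("wrist","w27.png");rel([.612,-.117,.11],88.8)
E
```

```text
t 29.65 pos [0.6115, -0.1072, 0.1075] rot [179.97, -0.02, 89.16] q [0.34, 0.69, -0.38, 1.7, 0.33, 0.82, -0.21] F [0.6, -0.4, -3.1] w 0.015
travel [-0.0097, 0.0005, -0.0025] twist [0.04, -0.01, 0.36] | 0.01
```

View pics/w27.png

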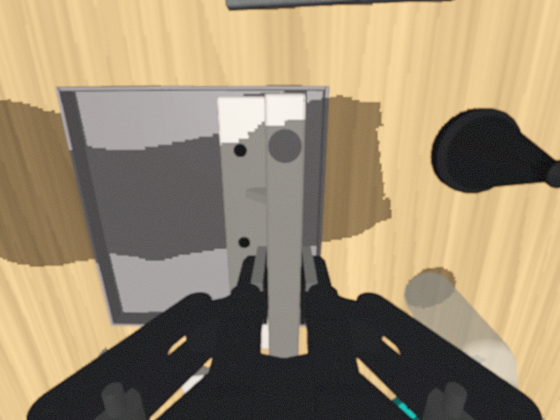

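```bash
python3 - <<'E'
from h import *
f=grab("wrist");s=st();c=onz(f,[(58,87),(328,86.5),(112,326)],.02);print(c.round(4).tolist())
m=(c[0]+c[1])/2;u=(c[1]-c[0]);u/=np.linalg.norm(u);print("yaw",np.degrees(np.arctan2(u[1],u[0])),"w",np.linalg.norm(c[1]-c[0]),np.linalg.norm(c[2]-c[0]))
ctr=(c[1]+c[2])/2;print(ctr)
E
```

```text
t 29.75 pos [0.6117, -0.1076, 0.1074] rot [179.97, -0.01, 89.15] q [0.34, 0.69, -0.38, 1.7, 0.33, 0.82, -0.21] F [0.1, 0.4, -2.2] w 0.0154
[[0.4438, -0.0086, 0.02], [0.6458, -0.0121, 0.02], [0.4389, -0.2302, 0.02]]
yaw -1.0123889816800637 w 0.2019914245509097 0.22168986496287413
[ 0.54237418 -0.12116534  0.02      ]
```

>>> apply_moves --commands '[{"travel": [-0.0125,0,0],"twist": [0,0,0.3],"claw": 0.005},{"travel": [-0.0125,0,0.02],"twist": [0,0,0.3],"claw": 0.005},{"travel": [-0.0125,0,0.04],"twist": [0,0,0.3],"claw": 0.005},{"travel": [-0.0125,0,0.052],"twist": [0,0,0.3],"claw": 0.005},{"travel": [-0.0125,0,0.058],"twist": [0,0,0.3],"claw": 0.005},{"travel": [-0.0125,0,0.061],"twist": [0,0,0.3],"claw": 0.005},{"travel": [-0.0125,0,0.063],"twist": [0,0,0.3],"claw": 0.005},{"travel": [-0.0125,0,0.063],"twist": [0,0,0.3],"claw": 0.005}]'

```text
clock: 30.55
position: [0.6118, -0.1214, 0.0442]
tool_rot: [3.141, 0.0, 1.549]
force: [-0.4, 0.8, -1.7]
grip_width: 0.0151
```

>>> apply_moves --commands '[{"travel": [0,0,0.0015],"twist": [0,0,0],"claw": 0.005},{"travel": [0,0,0.0015],"twist": [0,0,0],"claw": 0.005}]'

```text
clock: 30.75
position: [0.6122, -0.1214, 0.0438]
tool_rot: [3.14, 0.0, 1.549]
force: [-5.1, -0.1, 13.1]
grip_width: 0.0151
```

>>> apply_moves --commands '[{"travel": [0,0,0],"twist": [0,0,0],"claw": 0.02},{"travel": [0,0,0],"twist": [0,0,0],"claw": 0.045},{"travel": [0,0,0],"twist": [0,0,0],"claw": 0.05},{"travel": [0,0,0],"twist": [0,0,0],"claw": 0.05},{"travel": [0,0,-0.03],"twist": [0,0,0],"claw": 0.05},{"travel": [0,0,-0.07],"twist": [0,0,0],"claw": 0.05},{"travel": [0,0,-0.11],"twist": [0,0,0],"claw": 0.085},{"travel": [-0.03,-0.02,-0.14],"twist": [0,0,0],"claw": 0.085},{"travel": [-0.07,-0.05,-0.16],"twist": [0,0,0],"claw": 0.085},{"travel": [-0.11,-0.08,-0.17],"twist": [0,0,0],"claw": 0.085}]'

```text
clock: 31.75
position: [0.5318, -0.2266, 0.213]
tool_rot: [3.14, 0.001, 1.551]
force: [1.6, -2.0, 0.2]
grip_width: 0.0851
```

>>> apply_moves --commands '[{"travel": [-0.04,-0.02,-0.01],"twist": [0,0,-0.5],"claw": 0.085},{"travel": [-0.07,-0.035,-0.02],"twist": [0,0,-1],"claw": 0.085},{"travel": [-0.09,-0.04,-0.02],"twist": [0,0,-1],"claw": 0.085},{"travel": [-0.1,-0.04,-0.02],"twist": [0,0,-1],"claw": 0.085},{"travel": [-0.1,-0.04,-0.02],"twist": [0,0,-1],"claw": 0.085},{"travel": [-0.1,-0.04,-0.02],"twist": [0,0,-1],"claw": 0.085},{"travel": [-0.1,-0.04,-0.02],"twist": [0,0,-1],"claw": 0.085}]'

```text
clock: 32.45
position: [0.4906, -0.3234, 0.2311]
tool_rot: [-3.141, -0.001, 1.569]
force: [0.3, 0.4, 0.8]
grip_width: 0.0848
```

```bash
python3 - <<'E'
from h import *
st();f=grab("wrist","w28.png")
cv2.imwrite("pics/w28c.png",cv2.resize(f["frame"][90:290,180:400],None,fx=3.5,fy=3,interpolation=cv2.INTER_CUBIC))
E
```

```text
t 32.45 pos [0.4906, -0.3234, 0.2311] rot [-179.99, -0.04, 89.88] q [0.78, 0.49, -0.42, 1.69, 0.22, 1.01, 0.28] F [0.3, 0.4, 0.8] w 0.0848
```

View pics/w28.png

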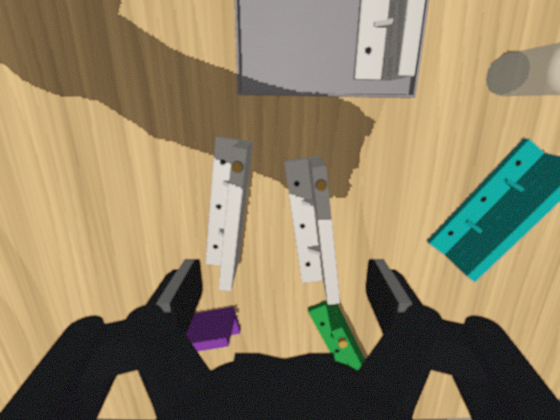

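```bash
python3 - <<'E'
from h import *
st();f=grab("wrist","w29.png")
cv2.imwrite("pics/w29c.png",cv2.resize(f["frame"][130:315,200:350],None,fx=4,fy=3.2,interpolation=cv2.INTER_CUBIC))
E
```

```text
t 32.5 pos [0.4905, -0.3236, 0.2312] rot [-179.99, -0.03, 89.87] q [0.78, 0.49, -0.42, 1.69, 0.22, 1.01, 0.28] F [0.2, -0.6, 0.8] w 0.0849
```

View pics/w29c.png

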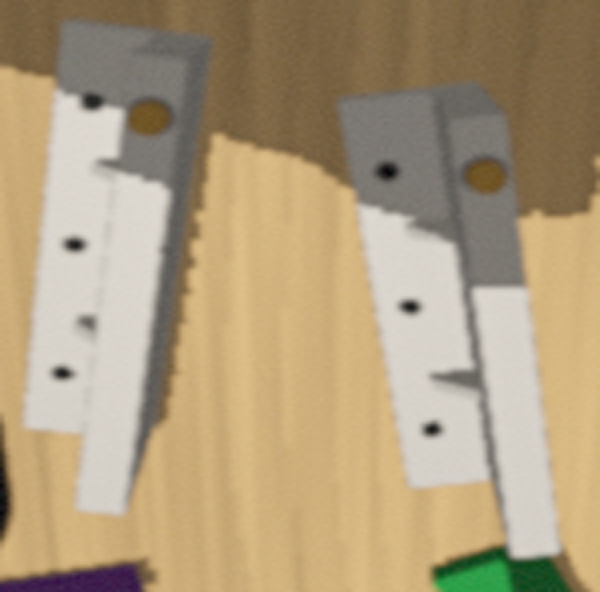

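```bash
python3 - <<'E'
from h import *
f=grab("wrist");s=st()
C=lambda p:(200+p[0]/4-.4,130+p[1]/3.2-.35)
for i,a,b in(((485,175),(511,558),(560,553)),((149,117),(76,509),(127,514))): o,y=brk(C(i),C(a),C(b),f)
o,y=brk(C((485,175)),C((511,558)),C((560,553)),f)
u=np.array([-np.sin(np.radians(y)),np.cos(np.radians(y))])
rel([*(o-.008*u),.231],90+y)
E
```

```text
t 32.6 pos [0.4903, -0.3241, 0.2312] rot [-180.0, -0.01, 89.83] q [0.78, 0.49, -0.41, 1.69, 0.22, 1.01, 0.28] F [0.1, 0.4, 0.1] w 0.0851
org [0.5406, -0.3927] yaw 8.36 L 0.1611 (160) w 0.0157
org [0.4304, -0.3722] yaw -8.86 L 0.1601 (160) w 0.016
org [0.5406, -0.3927] yaw 8.36 L 0.1611 (160) w 0.0157
travel [-0.0763, 0.0516, 0.0002] twist [-0.0, -0.01, -8.52] | 0.092
```

>>> apply_moves --commands '[{"travel": [-0.03,0.02,0],"twist": [0,0,-3],"claw": 0.085},{"travel": [-0.06,0.04,0.01],"twist": [0,0,-7],"claw": 0.085},{"travel": [-0.076,0.0515,0.04],"twist": [0,0,-8.5],"claw": 0.085},{"travel": [-0.0763,0.0516,0.08],"twist": [0,0,-8.5],"claw": 0.085},{"travel": [-0.0763,0.0516,0.12],"twist": [0,0,-8.5],"claw": 0.085},{"travel": [-0.0763,0.0516,0.155],"twist": [0,0,-8.5],"claw": 0.085},{"travel": [-0.0763,0.0516,0.18],"twist": [0,0,-8.5],"claw": 0.085},{"travel": [-0.0763,0.0516,0.191],"twist": [0,0,-8.5],"claw": 0.085},{"travel": [-0.0763,0.0516,0.191],"twist": [0,0,-8.5],"claw": 0.06},{"travel": [-0.0763,0.0516,0.191],"twist": [0,0,-8.5],"claw": 0.03}]'

```text
clock: 33.6
position: [0.5419, -0.4017, 0.0415]
tool_rot: [3.141, 0.001, 1.715]
force: [0.9, -0.3, 0.0]
grip_width: 0.0585
```

>>> apply_moves --commands '[{"travel": [0,0,0],"twist": [0,0,0],"claw": 0.015},{"travel": [0,0,0],"twist": [0,0,0],"claw": 0.005},{"travel": [0,0,0],"twist": [0,0,0],"claw": 0.005},{"travel": [0,0,0],"twist": [0,0,0],"claw": 0.005},{"travel": [0,0,0],"twist": [0,0,0],"claw": 0.005}]' --force 40

```text
clock: 34.1
position: [0.5416, -0.4018, 0.0412]
tool_rot: [3.141, 0.001, 1.715]
force: [-0.9, 0.4, 7.4]
grip_width: 0.0149
```

```bash
python3 - <<'E'
from h import *
st();f=grab("wrist","w30.png")
E
```

```text
t 34.1 pos [0.5416, -0.4018, 0.0412] rot [179.95, 0.05, 98.26] q [0.77, 0.84, -0.36, 1.57, 0.37, 0.8, 0.41] F [-0.9, 0.4, 7.4] w 0.0149
```

View pics/w30.png

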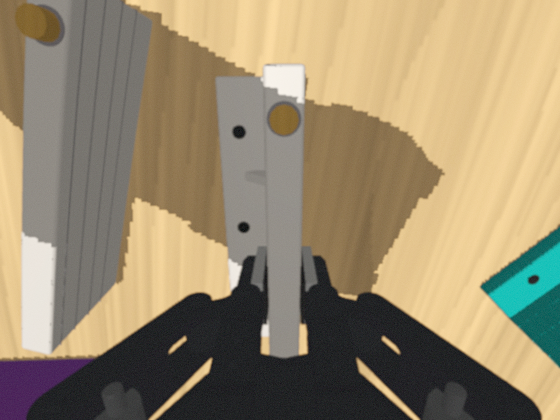

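```bash
python3 - <<'E'
from h import *
f=grab("wrist");s=st()
I=onz(f,[(284.5,119)],.073)[0];print(Ttool(s)[:3,:3].T@(I-s["position"]))
rel([.535,.06,.13],91.65)
E
```

```text
t 34.2 pos [0.5416, -0.4018, 0.0412] rot [179.95, 0.05, 98.26] q [0.77, 0.84, -0.36, 1.57, 0.37, 0.8, 0.41] F [-0.9, 0.8, 7.2] w 0.0155
[ 0.0785467   0.00035274 -0.03184004]
travel [0.4579, 0.0599, -0.0891] twist [0.05, 0.05, 6.61] | 0.47
```

>>> apply_moves --commands '[{"travel": [0,0,-0.03],"twist": [0,0,0],"claw": 0.005},{"travel": [0.01,0,-0.065],"twist": [0,0,0],"claw": 0.005},{"travel": [0.04,0.005,-0.089],"twist": [0,0,0.5],"claw": 0.005},{"travel": [0.085,0.01,-0.089],"twist": [0,0,1],"claw": 0.005},{"travel": [0.13,0.017,-0.089],"twist": [0,0,2],"claw": 0.005},{"travel": [0.175,0.023,-0.089],"twist": [0,0,3],"claw": 0.005},{"travel": [0.22,0.029,-0.089],"twist": [0,0,4],"claw": 0.005},{"travel": [0.265,0.035,-0.089],"twist": [0,0,5],"claw": 0.005},{"travel": [0.31,0.041,-0.089],"twist": [0,0,6],"claw": 0.005},{"travel": [0.355,0.047,-0.089],"twist": [0,0,6.6],"claw": 0.005}]'

```text
clock: 35.2
position: [0.5364, -0.0418, 0.1296]
tool_rot: [3.141, 0.0, 1.599]
force: [-0.3, 0.7, -3.3]
grip_width: 0.0152
```

```bash
python3 - <<'E'
from h import *
s=st();rel([.54,.1945,.13],91.65)
E
```

```text
t 35.2 pos [0.5364, -0.0418, 0.1296] rot [179.98, 0.01, 91.61] q [0.26, 0.55, -0.4, 1.91, 0.3, 0.75, -0.28] F [-0.3, 0.7, -3.3] w 0.0152
travel [0.2361, 0.0103, -0.0005] twist [0.02, 0.01, -0.04] | 0.236
```

>>> apply_moves --commands '[{"travel": [0.04,0.002,0],"twist": [0,0,0],"claw": 0.005},{"travel": [0.085,0.004,0],"twist": [0,0,0],"claw": 0.005},{"travel": [0.13,0.006,0],"twist": [0,0,0],"claw": 0.005},{"travel": [0.17,0.008,0],"twist": [0,0,0],"claw": 0.005},{"travel": [0.2,0.01,0.015],"twist": [0,0,0],"claw": 0.005},{"travel": [0.222,0.01,0.035],"twist": [0,0,0],"claw": 0.005},{"travel": [0.232,0.01,0.055],"twist": [0,0,0],"claw": 0.005},{"travel": [0.236,0.01,0.07],"twist": [0,0,0],"claw": 0.005},{"travel": [0.236,0.01,0.072],"twist": [0,0,0],"claw": 0.005},{"travel": [0.236,0.01,0.072],"twist": [0,0,0],"claw": 0.005}]'

```text
clock: 36.2
position: [0.54, 0.1919, 0.0574]
tool_rot: [-3.141, 0.001, 1.599]
force: [0.6, -0.2, -2.2]
grip_width: 0.0151
```

>>> apply_moves --commands '[{"travel": [0,0,0],"twist": [0,0,0],"claw": 0.005},{"travel": [0,0,0],"twist": [0,0,0],"claw": 0.005}]'

```text
clock: 36.4
position: [0.5405, 0.1922, 0.0582]
tool_rot: [3.14, -0.0, 1.599]
force: [0.7, 0.1, -1.6]
grip_width: 0.015
```

```bash
python3 - <<'E'
from h import *
s=st();grab("wrist","w31.png");rel([.6195,.1950,.057],91.65)
E
```

```text
t 36.4 pos [0.5405, 0.1922, 0.0582] rot [179.93, -0.01, 91.6] q [-0.2, 0.7, -0.35, 1.85, 0.37, 0.66, -0.74] F [0.7, 0.1, -1.6] w 0.015
travel [0.0005, 0.0792, 0.0012] twist [0.06, -0.01, -0.04] | 0.079
```

View pics/w31.png

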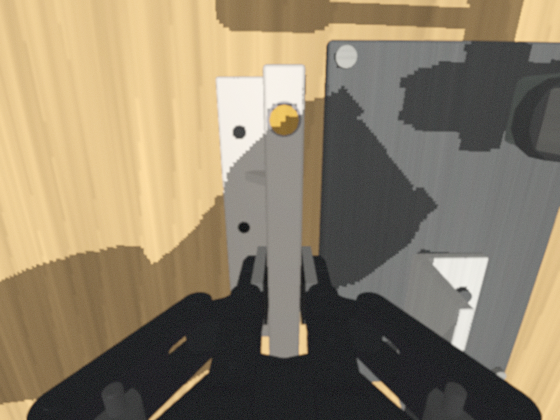

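>>> apply_moves --commands '[{"travel": [0.001,0.015,0.001],"twist": [0,0,0],"claw": 0.005},{"travel": [0.001,0.03,0.001],"twist": [0,0,0],"claw": 0.005},{"travel": [0.001,0.045,0.001],"twist": [0,0,0],"claw": 0.005},{"travel": [0.001,0.06,0.001],"twist": [0,0,0],"claw": 0.005},{"travel": [0.001,0.072,0.001],"twist": [0,0,0],"claw": 0.005},{"travel": [0.001,0.079,0.001],"twist": [0,0,0],"claw": 0.005},{"travel": [0.001,0.083,0.001],"twist": [0,0,0],"claw": 0.005},{"travel": [0.001,0.086,0.002],"twist": [0,0,0],"claw": 0.005},{"travel": [0.001,0.087,0.004],"twist": [0,0,0],"claw": 0.005},{"travel": [0.001,0.087,0.0045],"twist": [0,0,0],"claw": 0.005}]'

```text
clock: 37.45
position: [0.6269, 0.1963, 0.0532]
tool_rot: [3.141, 0.0, 1.6]
force: [-1.1, -2.2, 11.8]
grip_width: 0.0155
```

```bash
python3 - <<'E'
from h import *
s=st();rel([.6275,.1950,.0532],91.65)
E
```

```text
t 37.45 pos [0.6269, 0.1963, 0.0532] rot [179.97, 0.0, 91.66] q [-0.17, 0.8, -0.35, 1.62, 0.36, 0.79, -0.65] F [-1.1, -2.2, 11.8] w 0.0155
travel [-0.0013, 0.0006, -0.0] twist [0.03, 0.0, 0.01] | 0.001
```

>>> apply_moves --commands '[{"travel": [-0.001,0.001,-0.0005],"twist": [0,0,0],"claw": 0.005},{"travel": [-0.001,0.002,0],"twist": [0,0,0],"claw": 0.005},{"travel": [-0.001,0.0025,0],"twist": [0,0,0],"claw": 0.005}]'

```text
clock: 37.75
position: [0.6271, 0.1958, 0.0532]
tool_rot: [-3.138, 0.001, 1.6]
force: [-20.2, -0.7, 20.5]
grip_width: 0.0151
```

Seated. Release, rise, go to the clamp.

>>> apply_moves --commands '[{"travel": [0,-0.001,-0.001],"twist": [0,0,0],"claw": 0.02},{"travel": [0,-0.001,-0.001],"twist": [0,0,0],"claw": 0.045},{"travel": [0,-0.001,-0.001],"twist": [0,0,0],"claw": 0.045},{"travel": [0,-0.001,-0.001],"twist": [0,0,0],"claw": 0.045},{"travel": [0,-0.001,-0.03],"twist": [0,0,0],"claw": 0.045},{"travel": [0,-0.001,-0.07],"twist": [0,0,0],"claw": 0.045},{"travel": [0,-0.001,-0.11],"twist": [0,0,0],"claw": 0.06},{"travel": [-0.02,-0.001,-0.14],"twist": [0,0,0],"claw": 0.085},{"travel": [-0.06,0.005,-0.17],"twist": [0,0,0],"claw": 0.085},{"travel": [-0.1,0.01,-0.18],"twist": [0,0,0],"claw": 0.085}]'

```text
clock: 38.75
position: [0.6433, 0.0953, 0.2361]
tool_rot: [3.138, -0.001, 1.601]
force: [1.7, -0.5, 0.7]
grip_width: 0.0851
```

>>> apply_moves --commands '[{"travel": [-0.01,0.001,0],"twist": [0,0,0],"claw": 0.085},{"travel": [-0.01,0.001,0],"twist": [0,0,0],"claw": 0.085},{"travel": [-0.01,0.001,0],"twist": [0,0,0],"claw": 0.085}]'

```text
clock: 39.05
position: [0.6431, 0.0868, 0.2323]
tool_rot: [-3.141, -0.001, 1.601]
force: [0.4, 0.6, -0.8]
grip_width: 0.0846
```

```bash
python3 - <<'E'
from h import *
st();f=grab("wrist","w32.png")
cv2.imwrite("pics/w32c.png",cv2.resize(f["frame"][60:235,220:350],None,fx=3.4,fy=3.4,interpolation=cv2.INTER_CUBIC));rel([.6434,.0787,.117],91.65)
E
```

```text
t 39.05 pos [0.6431, 0.0868, 0.2323] rot [-179.96, -0.04, 91.7] q [0.04, 0.59, -0.41, 1.51, 0.25, 1.09, -0.4] F [0.4, 0.6, -0.8] w 0.0846
travel [-0.0088, 0.0002, 0.1153] twist [-0.05, -0.04, 0.11] | 0.116
```

View pics/w32c.png

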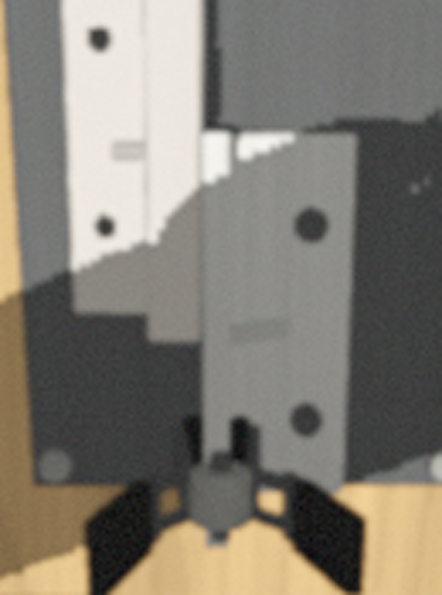

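```bash
python3 - <<'E'
from h import *
f=grab("wrist");st();print(onz(f,[(263.2,160.3),(277.9,160.3)],.078).round(4).tolist(),onz(f,[(220+219/3.4,60+490/3.4)],.098))
E
```

```text
t 39.15 pos [0.6431, 0.0875, 0.2323] rot [-179.95, -0.04, 91.78] q [0.04, 0.59, -0.41, 1.51, 0.25, 1.09, -0.4] F [0.1, 0.1, 1.2] w 0.085
[[0.6209, 0.1146, 0.078], [0.6361, 0.115, 0.078]] [[0.64408113 0.07438702 0.098     ]]
```

>>> apply_moves --commands '[{"travel": [-0.008,0,0.03],"twist": [0,0,0],"claw": 0.085},{"travel": [-0.008,0,0.06],"twist": [0,0,0],"claw": 0.085},{"travel": [-0.008,0,0.09],"twist": [0,0,0],"claw": 0.085},{"travel": [-0.008,0,0.11],"twist": [0,0,0],"claw": 0.085},{"travel": [-0.008,0,0.115],"twist": [0,0,0],"claw": 0.075},{"travel": [-0.008,0,0.115],"twist": [0,0,0],"claw": 0.06},{"travel": [-0.008,0,0.115],"twist": [0,0,0],"claw": 0.045},{"travel": [-0.008,0,0.115],"twist": [0,0,0],"claw": 0.03},{"travel": [-0.008,0,0.115],"twist": [0,0,0],"claw": 0.03},{"travel": [-0.008,0,0.115],"twist": [0,0,0],"claw": 0.03}]' --force 50

```text
clock: 40.15
position: [0.6439, 0.0777, 0.1184]
tool_rot: [3.141, -0.0, 1.6]
force: [-0.7, 1.2, -0.5]
grip_width: 0.0322
```

>>> apply_moves --commands '[{"travel": [0,0,-0.025],"twist": [0,0,0],"claw": 0.03},{"travel": [0,0,-0.055],"twist": [0,0,0],"claw": 0.03},{"travel": [0,0,-0.075],"twist": [0,0,0],"claw": 0.03},{"travel": [0,0,-0.08],"twist": [0,0,0],"claw": 0.03},{"travel": [0.02,-0.003,-0.08],"twist": [0,0,0],"claw": 0.03},{"travel": [0.045,-0.006,-0.08],"twist": [0,0,0],"claw": 0.03},{"travel": [0.061,-0.0085,-0.08],"twist": [0,0,0],"claw": 0.03},{"travel": [0.066,-0.0085,-0.08],"twist": [0,0,0],"claw": 0.03},{"travel": [0.066,-0.0085,-0.08],"twist": [0,0,0],"claw": 0.03},{"travel": [0.066,-0.0085,-0.08],"twist": [0,0,0],"claw": 0.03}]'

```text
clock: 41.15
position: [0.6336, 0.1422, 0.1975]
tool_rot: [-3.141, 0.001, 1.599]
force: [0.0, 0.8, -0.8]
grip_width: 0.0321
```

```bash
python3 - <<'E'
from h import *
st();f=grab("wrist","w33.png");rel([.634,.1437,.1205],91.65)
E
```

```text
t 41.15 pos [0.6336, 0.1422, 0.1975] rot [-179.99, 0.04, 91.6] q [-0.05, 0.62, -0.41, 1.55, 0.27, 1.03, -0.5] F [0.0, 0.8, -0.8] w 0.0321
travel [0.0017, 0.0004, 0.0771] twist [-0.01, 0.04, -0.06] | 0.077
```

View pics/w33.png

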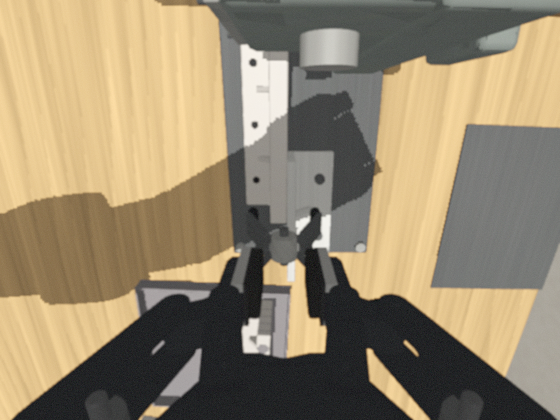

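>>> apply_moves --commands '[{"travel": [0,0.0004,0.02],"twist": [0,0,0],"claw": 0.03},{"travel": [0,0.0004,0.04],"twist": [0,0,0],"claw": 0.03},{"travel": [0,0.0004,0.058],"twist": [0,0,0],"claw": 0.03},{"travel": [0,0.0004,0.07],"twist": [0,0,0],"claw": 0.03},{"travel": [0,0.0004,0.077],"twist": [0,0,0],"claw": 0.03},{"travel": [0,0.0004,0.077],"twist": [0,0,0],"claw": 0.03},{"travel": [0,0.0004,0.077],"twist": [0,0,0],"claw": 0.03}]'

```text
clock: 41.9
position: [0.6341, 0.1434, 0.1214]
tool_rot: [3.141, -0.0, 1.6]
force: [0.1, 0.2, -0.4]
grip_width: 0.0316
```

>>> apply_moves --commands '[{"travel": [0,0,0],"twist": [0,0,0],"claw": 0.036},{"travel": [0,0,0],"twist": [0,0,0],"claw": 0.04},{"travel": [0,0,0],"twist": [0,0,0],"claw": 0.044},{"travel": [0,0,0],"twist": [0,0,0],"claw": 0.05},{"travel": [0,0,0],"twist": [0,0,0],"claw": 0.06},{"travel": [0,0,0],"twist": [0,0,0],"claw": 0.075},{"travel": [0,0,0],"twist": [0,0,0],"claw": 0.075}]'

```text
clock: 42.6
position: [0.6338, 0.1435, 0.1209]
tool_rot: [3.141, -0.0, 1.6]
force: [-0.4, 0.7, -0.4]
grip_width: 0.0746
```

```bash
python3 - <<'E'
from h import *
st();f=grab("wrist","w34.png");rel([.511,.319,.31],91.65)
E
```

```text
t 42.6 pos [0.6338, 0.1435, 0.1209] rot [179.99, -0.0, 91.66] q [-0.07, 0.71, -0.38, 1.61, 0.32, 0.89, -0.54] F [-0.4, 0.7, -0.4] w 0.0746
travel [0.179, -0.1177, -0.1891] twist [0.01, -0.01, 0.01] | 0.286
```

View pics/w34.png

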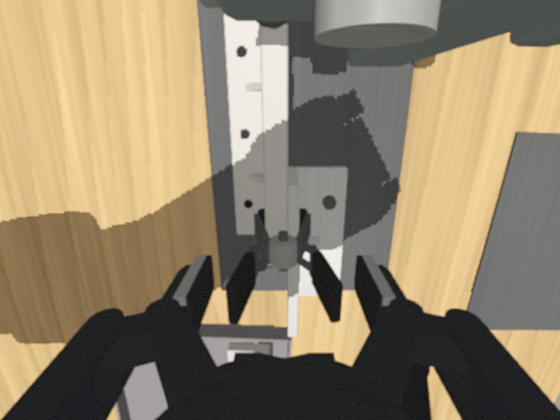

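Clipped again, fingers clear. To the lever.

>>> apply_moves --commands '[{"travel": [0,0,-0.03],"twist": [0,0,0],"claw": 0.075},{"travel": [0,0,-0.065],"twist": [0,0,0],"claw": 0.075},{"travel": [0,-0.02,-0.1],"twist": [0,0,0],"claw": 0.04},{"travel": [0,-0.05,-0.135],"twist": [0,0,0],"claw": 0.01},{"travel": [0.02,-0.08,-0.165],"twist": [0,0,0],"claw": 0.0},{"travel": [0.05,-0.105,-0.185],"twist": [0,0,0],"claw": 0.0},{"travel": [0.09,-0.117,-0.189],"twist": [0,0,0],"claw": 0.0},{"travel": [0.13,-0.117,-0.189],"twist": [0,0,0],"claw": 0.0},{"travel": [0.165,-0.117,-0.189],"twist": [0,0,0],"claw": 0.0},{"travel": [0.179,-0.117,-0.189],"twist": [0,0,0],"claw": 0.0}]'

```text
clock: 43.65
position: [0.5104, 0.3225, 0.3099]
tool_rot: [-3.141, -0.001, 1.603]
force: [-0.7, 0.2, -0.1]
grip_width: -0.0001
```

>>> apply_moves --commands '[{"travel": [0,0,0],"twist": [0,0,0],"claw": 0.0},{"travel": [0,0,0],"twist": [0,0,0],"claw": 0.0},{"travel": [0,0,0],"twist": [0,0,0],"claw": 0.0}]'

```text
clock: 43.95
position: [0.5121, 0.3176, 0.3098]
tool_rot: [3.141, 0.001, 1.598]
force: [-0.8, -0.8, -0.5]
grip_width: 0.0003
```

```bash
python3 - <<'E'
from h import *
st();rel([.511,.319,.31],91.65)
E
```

```text
t 43.95 pos [0.5121, 0.3176, 0.3098] rot [179.99, 0.03, 91.57] q [-0.31, 0.45, -0.5, 1.55, 0.23, 1.2, -0.82] F [-0.8, -0.8, -0.5] w 0.0003
travel [0.0014, -0.001, -0.0002] twist [0.01, 0.03, -0.08] | 0.002
```

>>> apply_moves --commands '[{"travel": [0,0,0.015],"twist": [0,0,0],"claw": 0.0},{"travel": [0,0,0.028],"twist": [0,0,0],"claw": 0.0},{"travel": [0,-0.002,0.04],"twist": [0,0,0],"claw": 0.0},{"travel": [0,-0.006,0.05],"twist": [0,0,0],"claw": 0.0},{"travel": [0,-0.01,0.06],"twist": [0,0,0],"claw": 0.0},{"travel": [0,-0.013,0.07],"twist": [0,0,0],"claw": 0.0},{"travel": [0,-0.015,0.08],"twist": [0,0,0],"claw": 0.0},{"travel": [0,-0.018,0.09],"twist": [0,0,0],"claw": 0.0},{"travel": [0,-0.019,0.1],"twist": [0,0,0],"claw": 0.0},{"travel": [0,-0.02,0.11],"twist": [0,0,0],"claw": 0.0}]'

```text
clock: 44.95
position: [0.4913, 0.3185, 0.199]
tool_rot: [-3.141, -0.0, 1.6]
force: [-1.4, 0.2, 4.4]
grip_width: -0.0001
```

>>> apply_moves --commands '[{"travel": [0,0,0.01],"twist": [0,0,0],"claw": 0.0},{"travel": [0,0.002,0.02],"twist": [0,0,0],"claw": 0.0},{"travel": [0,0.003,0.03],"twist": [0,0,0],"claw": 0.0},{"travel": [0,0.005,0.04],"twist": [0,0,0],"claw": 0.0},{"travel": [0,0.007,0.048],"twist": [0,0,0],"claw": 0.0},{"travel": [0,0.01,0.055],"twist": [0,0,0],"claw": 0.0},{"travel": [0,0.013,0.062],"twist": [0,0,0],"claw": 0.0},{"travel": [0,0.016,0.067],"twist": [0,0,0],"claw": 0.0},{"travel": [0,0.018,0.073],"twist": [0,0,0],"claw": 0.0},{"travel": [0,0.018,0.076],"twist": [0,0,0],"claw": 0.0}]'

```text
clock: 45.95
position: [0.5096, 0.3192, 0.1234]
tool_rot: [-3.141, -0.0, 1.6]
force: [-7.7, -3.6, 25.4]
grip_width: 0.0001
```

>>> apply_moves --commands '[{"travel": [0,0,0.002],"twist": [0,0,0],"claw": 0.0},{"travel": [0,0,0.004],"twist": [0,0,0],"claw": 0.0},{"travel": [0,0,0.004],"twist": [0,0,0],"claw": 0.0}]'

```text
clock: 46.25
position: [0.5104, 0.3193, 0.1216]
tool_rot: [3.139, -0.001, 1.599]
force: [-12.5, -7.9, 44.0]
grip_width: -0.0001
```

Stop reached as before. Let it up and look.

>>> apply_moves --commands '[{"travel": [0,-0.006,-0.018],"twist": [0,0,0],"claw": 0.0},{"travel": [0,-0.014,-0.038],"twist": [0,0,0],"claw": 0.0},{"travel": [0,-0.018,-0.058],"twist": [0,0,0],"claw": 0.0},{"travel": [0,-0.019,-0.078],"twist": [0,0,0],"claw": 0.0},{"travel": [0,-0.018,-0.098],"twist": [0,0,0],"claw": 0.0},{"travel": [0,-0.014,-0.118],"twist": [0,0,0],"claw": 0.0},{"travel": [0,-0.007,-0.136],"twist": [0,0,0],"claw": 0.0},{"travel": [0,0,-0.155],"twist": [0,0,0],"claw": 0.0},{"travel": [0,0,-0.185],"twist": [0,0,0],"claw": 0.0},{"travel": [0,0,-0.21],"twist": [0,0,0],"claw": 0.0}]'

```text
clock: 47.25
position: [0.5104, 0.3187, 0.3305]
tool_rot: [3.141, 0.0, 1.599]
force: [0.8, 1.0, -0.2]
grip_width: 0.0002
```

```bash
python3 - <<'E'
from h import *
st();f=grab("wrist","w35.png");rel([.633,.1425,.22],91.65)
E
```

```text
t 47.25 pos [0.5104, 0.3187, 0.3305] rot [179.97, 0.0, 91.62] q [-0.31, 0.43, -0.5, 1.52, 0.22, 1.24, -0.81] F [0.8, 1.0, -0.2] w 0.0002
travel [-0.1807, 0.1163, 0.1145] twist [0.26, -0.15, -0.04] | 0.243
```

View pics/w35.png

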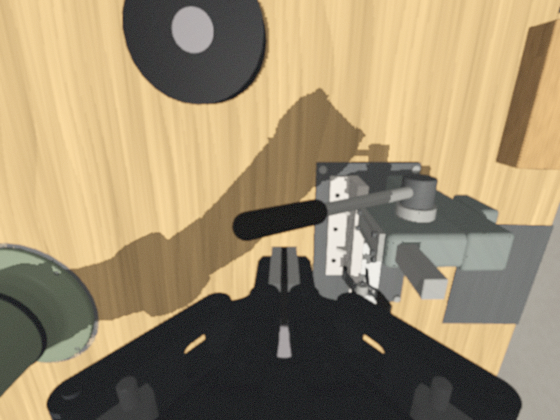

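>>> apply_moves --commands '[{"travel": [-0.03,0,0],"twist": [0,0,0],"claw": 0.0},{"travel": [-0.07,0.005,0],"twist": [0,0,0],"claw": 0.03},{"travel": [-0.11,0.025,0],"twist": [0,0,0],"claw": 0.06},{"travel": [-0.145,0.055,0.01],"twist": [0,0,0],"claw": 0.085},{"travel": [-0.17,0.085,0.03],"twist": [0,0,0],"claw": 0.085},{"travel": [-0.181,0.107,0.06],"twist": [0,0,0],"claw": 0.085},{"travel": [-0.183,0.116,0.09],"twist": [0,0,0],"claw": 0.085},{"travel": [-0.183,0.117,0.11],"twist": [0,0,0],"claw": 0.085},{"travel": [-0.183,0.117,0.11],"twist": [0,0,0],"claw": 0.085},{"travel": [-0.183,0.117,0.11],"twist": [0,0,0],"claw": 0.085}]'

```text
clock: 48.3
position: [0.632, 0.1395, 0.22]
tool_rot: [3.142, 0.0, 1.6]
force: [-0.2, 1.0, 0.9]
grip_width: 0.085
```

```bash
python3 - <<'E'
from h import *
st();f=grab("wrist","w36.png");
cv2.imwrite("pics/w36c.png",cv2.resize(f["frame"][60:260,200:400],None,fx=3,fy=3,interpolation=cv2.INTER_CUBIC));rel([.633,.1405,.1175],91.65)
E
```

```text
t 48.3 pos [0.632, 0.1395, 0.22] rot [180.0, 0.0, 91.67] q [-0.04, 0.6, -0.42, 1.53, 0.26, 1.07, -0.49] F [-0.2, 1.0, 0.9] w 0.085
travel [0.0008, 0.0006, 0.1033] twist [0.07, -0.01, 0.02] | 0.103
```

View pics/w36c.png

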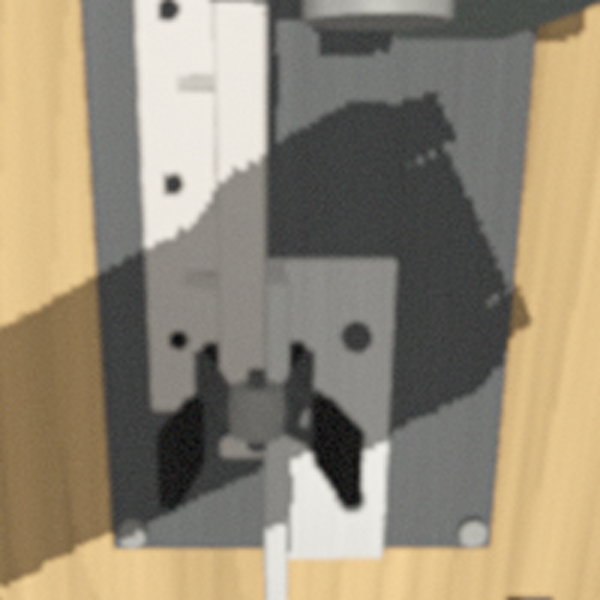

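>>> apply_moves --commands '[{"travel": [-0.001,0.0007,0.03],"twist": [0,0,0],"claw": 0.085},{"travel": [-0.001,0.0007,0.06],"twist": [0,0,0],"claw": 0.085},{"travel": [-0.001,0.0007,0.085],"twist": [0,0,0],"claw": 0.085},{"travel": [-0.001,0.0007,0.1],"twist": [0,0,0],"claw": 0.085},{"travel": [-0.001,0.0007,0.103],"twist": [0,0,0],"claw": 0.075},{"travel": [-0.001,0.0007,0.103],"twist": [0,0,0],"claw": 0.06},{"travel": [-0.001,0.0007,0.103],"twist": [0,0,0],"claw": 0.045},{"travel": [-0.001,0.0007,0.103],"twist": [0,0,0],"claw": 0.03},{"travel": [-0.001,0.0007,0.103],"twist": [0,0,0],"claw": 0.03},{"travel": [-0.001,0.0007,0.103],"twist": [0,0,0],"claw": 0.03}]'

```text
clock: 49.35
position: [0.6327, 0.1384, 0.1172]
tool_rot: [3.141, -0.0, 1.6]
force: [0.1, -0.1, -1.6]
grip_width: 0.032
```

>>> apply_moves --commands '[{"travel": [0,0,-0.025],"twist": [0,0,0],"claw": 0.03},{"travel": [0,0,-0.055],"twist": [0,0,0],"claw": 0.03},{"travel": [0,0,-0.075],"twist": [0,0,0],"claw": 0.03},{"travel": [0,0,-0.08],"twist": [0,0,0],"claw": 0.03},{"travel": [-0.02,0.003,-0.08],"twist": [0,0,0],"claw": 0.03},{"travel": [-0.045,0.006,-0.08],"twist": [0,0,0],"claw": 0.03},{"travel": [-0.057,0.009,-0.08],"twist": [0,0,0],"claw": 0.03},{"travel": [-0.0605,0.009,-0.08],"twist": [0,0,0],"claw": 0.03},{"travel": [-0.0605,0.009,-0.08],"twist": [0,0,0],"claw": 0.03},{"travel": [-0.0605,0.009,-0.08],"twist": [0,0,0],"claw": 0.03}]'

```text
clock: 50.35
position: [0.6431, 0.0795, 0.1967]
tool_rot: [-3.141, -0.001, 1.601]
force: [-1.0, 1.0, -1.9]
grip_width: 0.0319
```

```bash
python3 - <<'E'
from h import *
st();f=grab("wrist","w37.png");rel([.6434,.079,.1195],91.65)
E
```

```text
t 50.35 pos [0.6431, 0.0795, 0.1967] rot [-179.98, -0.04, 91.73] q [0.05, 0.62, -0.41, 1.55, 0.27, 1.03, -0.4] F [-1.0, 1.0, -1.9] w 0.0319
travel [-0.0006, 0.0003, 0.0772] twist [-0.01, -0.04, 0.09] | 0.077
```

View pics/w37.png

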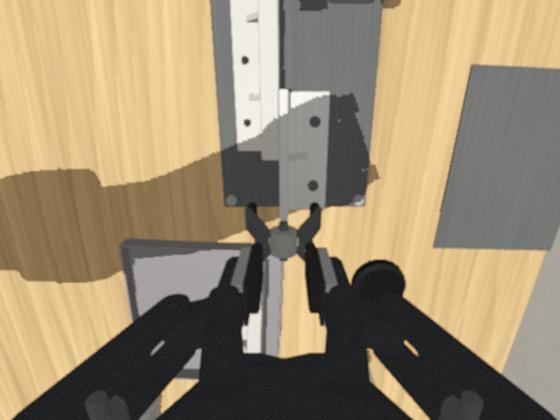

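>>> apply_moves --commands '[{"travel": [0,0,0.02],"twist": [0,0,0],"claw": 0.03},{"travel": [0,0,0.045],"twist": [0,0,0],"claw": 0.03},{"travel": [0,0,0.065],"twist": [0,0,0],"claw": 0.03},{"travel": [0,0,0.075],"twist": [0,0,0],"claw": 0.03},{"travel": [0,0,0.077],"twist": [0,0,0],"claw": 0.03},{"travel": [0,0,0.077],"twist": [0,0,0],"claw": 0.03}]'

```text
clock: 51.0
position: [0.6435, 0.0787, 0.1203]
tool_rot: [3.141, -0.0, 1.6]
force: [0.9, 0.9, -0.6]
grip_width: 0.0322
```

>>> apply_moves --commands '[{"travel": [0,0,0],"twist": [0,0,0],"claw": 0.036},{"travel": [0,0,0],"twist": [0,0,0],"claw": 0.042},{"travel": [0,0,0],"twist": [0,0,0],"claw": 0.05},{"travel": [0,0,0],"twist": [0,0,0],"claw": 0.058},{"travel": [0,0,0],"twist": [0,0,0],"claw": 0.07},{"travel": [0,0,0],"twist": [0,0,0],"claw": 0.085},{"travel": [0,0,0],"twist": [0,0,0],"claw": 0.085},{"travel": [0,0,-0.03],"twist": [0,0,0],"claw": 0.085},{"travel": [0,0,-0.07],"twist": [0,0,0],"claw": 0.085},{"travel": [0,0,-0.11],"twist": [0,0,0],"claw": 0.085}]'

```text
clock: 52.0
position: [0.643, 0.0783, 0.231]
tool_rot: [-3.141, -0.0, 1.6]
force: [1.5, -0.5, 0.2]
grip_width: 0.085
```

>>> apply_moves --commands '[{"travel": [0.03,-0.002,-0.005],"twist": [0,0,0],"claw": 0.085},{"travel": [0.03,-0.002,-0.005],"twist": [0,0,0],"claw": 0.085},{"travel": [0.03,-0.002,-0.005],"twist": [0,0,0],"claw": 0.085}]'

```text
clock: 52.3
position: [0.6403, 0.1087, 0.2348]
tool_rot: [-3.142, 0.0, 1.601]
force: [0.2, -0.7, 0.3]
grip_width: 0.085
```

```bash
python3 - <<'E'
from h import *
st();f=grab("wrist","w38.png");rel([.6272,.1958,.234],91.65)
E
```

```text
t 52.3 pos [0.6403, 0.1087, 0.2348] rot [-180.0, 0.0, 91.73] q [0.01, 0.59, -0.42, 1.51, 0.26, 1.1, -0.43] F [0.2, -0.7, 0.3] w 0.085
travel [0.0884, -0.0105, 0.0003] twist [-0.03, 0.03, 0.02] | 0.089
```

View pics/w38.png

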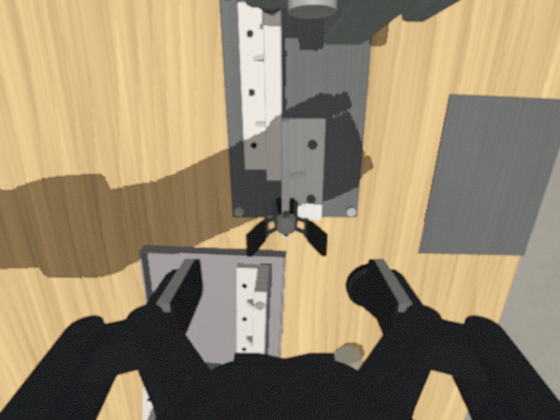

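>>> apply_moves --commands '[{"travel": [0.03,-0.003,0],"twist": [0,0,0],"claw": 0.07},{"travel": [0.065,-0.007,0],"twist": [0,0,0],"claw": 0.045},{"travel": [0.087,-0.01,0],"twist": [0,0,0],"claw": 0.045},{"travel": [0.089,-0.01,0.005],"twist": [0,0,0],"claw": 0.045},{"travel": [0.089,-0.01,0.03],"twist": [0,0,0],"claw": 0.045},{"travel": [0.089,-0.01,0.07],"twist": [0,0,0],"claw": 0.045},{"travel": [0.089,-0.01,0.11],"twist": [0,0,0],"claw": 0.045},{"travel": [0.089,-0.01,0.145],"twist": [0,0,0],"claw": 0.045},{"travel": [0.089,-0.01,0.17],"twist": [0,0,0],"claw": 0.045},{"travel": [0.089,-0.01,0.18],"twist": [0,0,0],"claw": 0.045}]' --force 40

```text
clock: 53.35
position: [0.6268, 0.1948, 0.0516]
tool_rot: [-3.138, 0.002, 1.599]
force: [-1.0, 0.7, -0.0]
grip_width: 0.045
```

>>> apply_moves --commands '[{"travel": [0,0,0],"twist": [0,0,0],"claw": 0.03},{"travel": [0,0,0],"twist": [0,0,0],"claw": 0.015},{"travel": [0,0,0],"twist": [0,0,0],"claw": 0.005},{"travel": [0,0,0],"twist": [0,0,0],"claw": 0.005},{"travel": [0,0,0],"twist": [0,0,0],"claw": 0.005}]'

```text
clock: 53.85
position: [0.6274, 0.1967, 0.0559]
tool_rot: [-3.141, 0.0, 1.6]
force: [-6.1, -0.2, -3.5]
grip_width: 0.0154
```

>>> apply_moves --commands '[{"travel": [0,-0.002,-0.003],"twist": [0,0,0],"claw": 0.005},{"travel": [0,-0.012,-0.005],"twist": [0,0,0],"claw": 0.005},{"travel": [0,-0.03,-0.005],"twist": [0,0,0],"claw": 0.005},{"travel": [0,-0.05,-0.005],"twist": [0,0,0],"claw": 0.005},{"travel": [0,-0.07,-0.005],"twist": [0,0,0],"claw": 0.005},{"travel": [-0.005,-0.085,-0.015],"twist": [0,0,0],"claw": 0.005},{"travel": [-0.02,-0.095,-0.04],"twist": [0,0,0],"claw": 0.005},{"travel": [-0.05,-0.1,-0.065],"twist": [0,0,0],"claw": 0.005},{"travel": [-0.085,-0.1,-0.08],"twist": [0,0,0],"claw": 0.005},{"travel": [-0.12,-0.1,-0.085],"twist": [0,0,0],"claw": 0.005}]'

```text
clock: 54.85
position: [0.5317, 0.0731, 0.1424]
tool_rot: [3.138, 0.0, 1.601]
force: [0.6, -0.2, -3.1]
grip_width: 0.015
```

```bash
python3 - <<'E'
from h import *
st();f=grab("wrist","w39.png");rel([.548,-.128,.12],88.8)
E
```

```text
t 54.85 pos [0.5317, 0.0731, 0.1424] rot [179.78, 0.0, 91.7] q [0.07, 0.53, -0.42, 1.9, 0.3, 0.77, -0.49] F [0.6, -0.2, -3.1] w 0.015
travel [-0.1944, 0.0114, 0.0228] twist [0.17, 0.2, 2.56] | 0.196
```

View pics/w39.png

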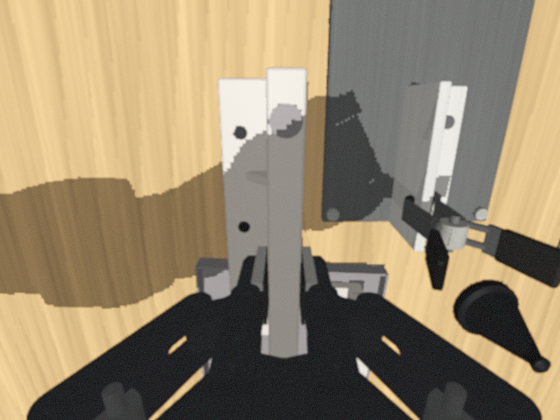

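>>> apply_moves --commands '[{"travel": [-0.04,0,0],"twist": [0,0,0.5],"claw": 0.005},{"travel": [-0.08,0.003,0],"twist": [0,0,1],"claw": 0.005},{"travel": [-0.12,0.006,0.01],"twist": [0,0,1.5],"claw": 0.005},{"travel": [-0.155,0.009,0.015],"twist": [0,0,2],"claw": 0.005},{"travel": [-0.18,0.011,0.02],"twist": [0,0,2.6],"claw": 0.005},{"travel": [-0.192,0.011,0.02],"twist": [0,0,2.6],"claw": 0.005},{"travel": [-0.196,0.011,0.02],"twist": [0,0,2.6],"claw": 0.005},{"travel": [-0.196,0.011,0.02],"twist": [0,0,2.6],"claw": 0.005},{"travel": [-0.196,0.011,0.02],"twist": [0,0,2.6],"claw": 0.005}]'

```text
clock: 55.8
position: [0.5483, -0.1202, 0.1202]
tool_rot: [3.141, -0.0, 1.556]
force: [0.0, 1.0, -2.6]
grip_width: 0.0151
```

```bash
python3 - <<'E'
from h import *
st();f=grab("wrist","w40.png");rel([.548,-.129,.12],88.8)
E
```

```text
t 55.8 pos [0.5483, -0.1202, 0.1202] rot [179.96, -0.02, 89.16] q [0.39, 0.59, -0.38, 1.85, 0.31, 0.76, -0.18] F [0.0, 1.0, -2.6] w 0.0151
travel [-0.0088, -0.0002, 0.0002] twist [0.03, -0.02, 0.37] | 0.009
```

View pics/w40.png

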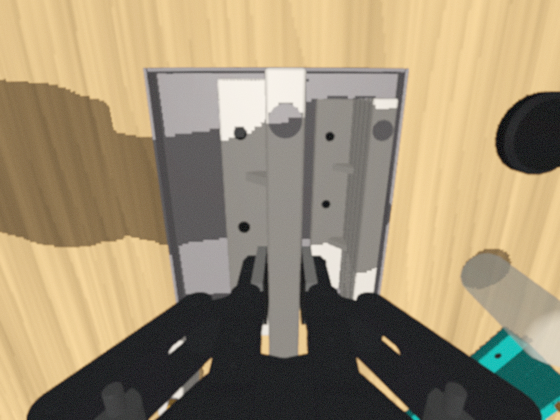

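>>> apply_moves --commands '[{"travel": [-0.0105,0,0],"twist": [0,0,0.3],"claw": 0.005},{"travel": [-0.0105,0,0.02],"twist": [0,0,0.3],"claw": 0.005},{"travel": [-0.0105,0,0.045],"twist": [0,0,0.3],"claw": 0.005},{"travel": [-0.0105,0,0.06],"twist": [0,0,0.3],"claw": 0.005},{"travel": [-0.0105,0,0.068],"twist": [0,0,0.3],"claw": 0.005},{"travel": [-0.0105,0,0.071],"twist": [0,0,0.3],"claw": 0.005},{"travel": [-0.0105,0,0.073],"twist": [0,0,0.3],"claw": 0.005},{"travel": [-0.0105,0,0.073],"twist": [0,0,0.3],"claw": 0.005}]'

```text
clock: 56.65
position: [0.5482, -0.1322, 0.0473]
tool_rot: [3.141, 0.0, 1.549]
force: [-0.3, 0.0, -3.0]
grip_width: 0.015
```

>>> apply_moves --commands '[{"travel": [0,0,0.001],"twist": [0,0,0],"claw": 0.005},{"travel": [0,0,0.0015],"twist": [0,0,0],"claw": 0.005},{"travel": [0,0,0.0015],"twist": [0,0,0],"claw": 0.005}]'

```text
clock: 56.95
position: [0.5485, -0.1323, 0.0468]
tool_rot: [3.14, 0.001, 1.549]
force: [-5.8, 0.6, 19.1]
grip_width: 0.015
```

Down. Release and go over bracket 3.

>>> apply_moves --commands '[{"travel": [0,0,0],"twist": [0,0,0],"claw": 0.02},{"travel": [0,0,0],"twist": [0,0,0],"claw": 0.045},{"travel": [0,0,0],"twist": [0,0,0],"claw": 0.05},{"travel": [0,0,0],"twist": [0,0,0],"claw": 0.05},{"travel": [0,0,-0.03],"twist": [0,0,0],"claw": 0.05},{"travel": [0,0,-0.07],"twist": [0,0,0],"claw": 0.05},{"travel": [0,0,-0.11],"twist": [0,0,0],"claw": 0.085},{"travel": [-0.03,-0.02,-0.14],"twist": [0,0,0],"claw": 0.085},{"travel": [-0.07,-0.05,-0.16],"twist": [0,0,0],"claw": 0.085},{"travel": [-0.11,-0.08,-0.17],"twist": [0,0,0],"claw": 0.085}]'

```text
clock: 57.95
position: [0.4681, -0.2375, 0.216]
tool_rot: [3.14, 0.001, 1.551]
force: [1.1, -2.1, -0.9]
grip_width: 0.0849
```

>>> apply_moves --commands '[{"travel": [-0.04,-0.01,-0.01],"twist": [0,0,0],"claw": 0.085},{"travel": [-0.07,-0.015,-0.01],"twist": [0,0,0],"claw": 0.085},{"travel": [-0.09,-0.02,-0.01],"twist": [0,0,0],"claw": 0.085},{"travel": [-0.09,-0.02,-0.01],"twist": [0,0,0],"claw": 0.085},{"travel": [-0.09,-0.02,-0.01],"twist": [0,0,0],"claw": 0.085},{"travel": [-0.09,-0.02,-0.01],"twist": [0,0,0],"claw": 0.085},{"travel": [-0.09,-0.02,-0.01],"twist": [0,0,0],"claw": 0.085}]'

```text
clock: 58.65
position: [0.4469, -0.3254, 0.2243]
tool_rot: [3.142, -0.0, 1.551]
force: [-0.4, -0.8, 0.0]
grip_width: 0.0851
```

```bash
python3 - <<'E'
from h import *
st();f=grab("wrist","w41.png")
f=grab("wrist","w42.png");st()
E
```

```text
t 58.65 pos [0.4469, -0.3254, 0.2243] rot [180.0, -0.01, 88.84] q [0.81, 0.44, -0.4, 1.79, 0.2, 0.96, 0.32] F [-0.4, -0.8, 0.0] w 0.0851
t 58.75 pos [0.4468, -0.3256, 0.2243] rot [180.0, -0.0, 88.82] q [0.82, 0.44, -0.39, 1.79, 0.2, 0.96, 0.32] F [-0.2, -0.0, -1.0] w 0.085
```

View pics/w42.png

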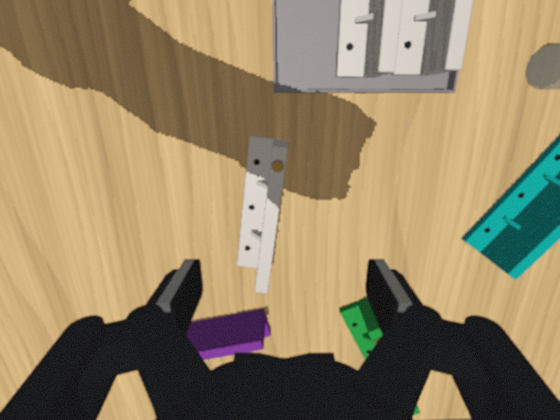

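```bash
python3 - <<'E'
import cv2
t=cv2.imread("pics/w42.png");cv2.imwrite("pics/w42c.png",cv2.resize(t[130:300,225:300],None,fx=4,fy=3.5,interpolation=cv2.INTER_CUBIC))
E
```

```text
(no output)
```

View pics/w42c.png

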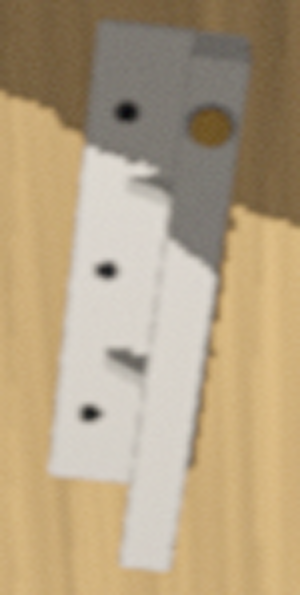

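```bash
python3 - <<'E'
from h import *
f=grab("wrist");s=st()
C=lambda p:(225+p[0]/4-.4,130+p[1]/3.5-.35)
o,y=brk(C((210,126)),C((121,565)),C((170,569)),f)
u=np.array([-np.sin(np.radians(y)),np.cos(np.radians(y))])
rel([*(o-.008*u),.0395],90+y)
E
```

```text
t 58.8 pos [0.4467, -0.3258, 0.2243] rot [-180.0, -0.0, 88.81] q [0.82, 0.44, -0.39, 1.79, 0.2, 0.96, 0.32] F [0.0, 0.2, 0.0] w 0.0852
org [0.4298, -0.3718] yaw -8.75 L 0.1598 (160) w 0.0151
travel [-0.0543, -0.017, 0.1848] twist [-0.0, -0.0, 7.56] | 0.193
```

>>> apply_moves --commands '[{"travel": [-0.03,-0.01,0],"twist": [0,0,4],"claw": 0.085},{"travel": [-0.05,-0.016,0.01],"twist": [0,0,7.5],"claw": 0.085},{"travel": [-0.0543,-0.017,0.04],"twist": [0,0,7.6],"claw": 0.085},{"travel": [-0.0543,-0.017,0.08],"twist": [0,0,7.6],"claw": 0.085},{"travel": [-0.0543,-0.017,0.12],"twist": [0,0,7.6],"claw": 0.085},{"travel": [-0.0543,-0.017,0.155],"twist": [0,0,7.6],"claw": 0.085},{"travel": [-0.0543,-0.017,0.176],"twist": [0,0,7.6],"claw": 0.085},{"travel": [-0.0543,-0.017,0.184],"twist": [0,0,7.6],"claw": 0.085},{"travel": [-0.0543,-0.017,0.184],"twist": [0,0,7.6],"claw": 0.06},{"travel": [-0.0543,-0.017,0.184],"twist": [0,0,7.6],"claw": 0.03}]'

```text
clock: 59.8
position: [0.4287, -0.3805, 0.0411]
tool_rot: [3.141, 0.001, 1.416]
force: [0.2, -0.2, 1.3]
grip_width: 0.0585
```

>>> apply_moves --commands '[{"travel": [0,0,0],"twist": [0,0,0],"claw": 0.015},{"travel": [0,0,0],"twist": [0,0,0],"claw": 0.005},{"travel": [0,0,0],"twist": [0,0,0],"claw": 0.005},{"travel": [0,0,0],"twist": [0,0,0],"claw": 0.005},{"travel": [0,0,0],"twist": [0,0,0],"claw": 0.005}]' --force 40

```text
clock: 60.3
position: [0.4286, -0.3805, 0.0411]
tool_rot: [3.141, 0.001, 1.416]
force: [0.4, 1.0, 8.2]
grip_width: 0.0152
```

```bash
python3 - <<'E'
from h import *
st();f=grab("wrist","w43.png")
E
```

```text
t 60.3 pos [0.4286, -0.3805, 0.0411] rot [179.95, 0.04, 81.15] q [0.81, 0.71, -0.27, 1.86, 0.31, 0.61, 0.2] F [0.4, 1.0, 8.2] w 0.0152
```

View pics/w43.png

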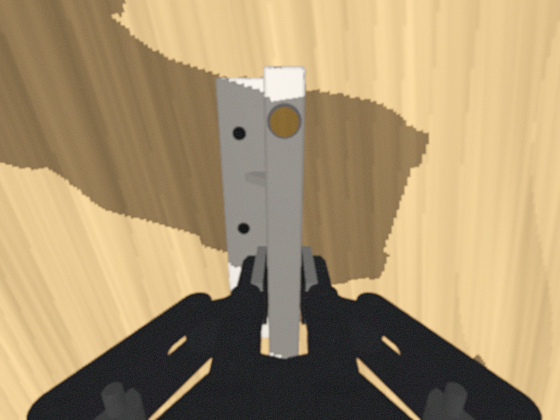

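```bash
python3 - <<'E'
from h import *
rel([.52,-.05,.15],91.65)
E
```

```text
travel [0.3406, 0.0395, -0.1091] twist [0.05, 0.04, -10.5] | 0.36
```

>>> apply_moves --commands '[{"travel": [0,0,-0.03],"twist": [0,0,0],"claw": 0.005},{"travel": [0,0,-0.07],"twist": [0,0,0],"claw": 0.005},{"travel": [0.025,0.003,-0.1],"twist": [0,0,-1],"claw": 0.005},{"travel": [0.065,0.008,-0.11],"twist": [0,0,-2],"claw": 0.005},{"travel": [0.11,0.013,-0.11],"twist": [0,0,-4],"claw": 0.005},{"travel": [0.155,0.018,-0.11],"twist": [0,0,-5.5],"claw": 0.005},{"travel": [0.2,0.023,-0.11],"twist": [0,0,-7],"claw": 0.005},{"travel": [0.245,0.028,-0.11],"twist": [0,0,-8.5],"claw": 0.005},{"travel": [0.29,0.034,-0.11],"twist": [0,0,-10],"claw": 0.005},{"travel": [0.335,0.039,-0.11],"twist": [0,0,-10.5],"claw": 0.005}]'

```text
clock: 61.35
position: [0.5186, -0.0535, 0.1507]
tool_rot: [3.141, 0.0, 1.601]
force: [-0.7, -1.0, -2.0]
grip_width: 0.015
```

```bash
python3 - <<'E'
from h import *
st();rel([.54,.1944,.13],91.65)
E
```

```text
t 61.35 pos [0.5186, -0.0535, 0.1507] rot [179.97, 0.01, 91.7] q [0.3, 0.49, -0.42, 1.93, 0.28, 0.77, -0.24] F [-0.7, -1.0, -2.0] w 0.015
travel [0.2471, 0.0288, 0.0206] twist [0.03, 0.01, 0.05] | 0.25
```

>>> apply_moves --commands '[{"travel": [0.04,0.005,0],"twist": [0,0,0],"claw": 0.005},{"travel": [0.085,0.01,0.005],"twist": [0,0,0],"claw": 0.005},{"travel": [0.13,0.015,0.01],"twist": [0,0,0],"claw": 0.005},{"travel": [0.17,0.02,0.02],"twist": [0,0,0],"claw": 0.005},{"travel": [0.205,0.025,0.035],"twist": [0,0,0],"claw": 0.005},{"travel": [0.23,0.028,0.055],"twist": [0,0,0],"claw": 0.005},{"travel": [0.242,0.029,0.075],"twist": [0,0,0],"claw": 0.005},{"travel": [0.247,0.029,0.09],"twist": [0,0,0],"claw": 0.005},{"travel": [0.248,0.029,0.093],"twist": [0,0,0],"claw": 0.005},{"travel": [0.248,0.029,0.093],"twist": [0,0,0],"claw": 0.005}]'

```text
clock: 62.35
position: [0.5401, 0.1928, 0.0573]
tool_rot: [-3.141, 0.001, 1.599]
force: [0.8, -1.0, -2.6]
grip_width: 0.0152
```

>>> apply_moves --commands '[{"travel": [0,0,0],"twist": [0,0,0],"claw": 0.005},{"travel": [0,0,0],"twist": [0,0,0],"claw": 0.005}]'

```text
clock: 62.55
position: [0.5407, 0.1929, 0.0582]
tool_rot: [3.14, -0.0, 1.599]
force: [0.2, -0.2, -1.9]
grip_width: 0.0156
```

```bash
python3 - <<'E'
from h import *
s=st();grab("wrist","w44.png");rel([.6195,.1962,.057],91.65)
E
```

```text
t 62.55 pos [0.5407, 0.1929, 0.0582] rot [179.93, -0.01, 91.59] q [-0.19, 0.7, -0.36, 1.85, 0.38, 0.66, -0.75] F [0.2, -0.2, -1.9] w 0.0156
travel [0.0009, 0.0789, 0.0012] twist [0.07, -0.01, -0.04] | 0.079
```

View pics/w44.png

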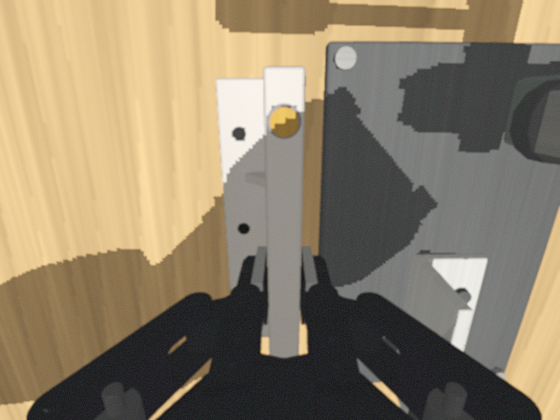

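>>> apply_moves --commands '[{"travel": [0.001,0.015,0.001],"twist": [0,0,0],"claw": 0.005},{"travel": [0.001,0.03,0.001],"twist": [0,0,0],"claw": 0.005},{"travel": [0.001,0.045,0.001],"twist": [0,0,0],"claw": 0.005},{"travel": [0.001,0.06,0.001],"twist": [0,0,0],"claw": 0.005},{"travel": [0.001,0.072,0.001],"twist": [0,0,0],"claw": 0.005},{"travel": [0.001,0.079,0.001],"twist": [0,0,0],"claw": 0.005},{"travel": [0.001,0.083,0.001],"twist": [0,0,0],"claw": 0.005},{"travel": [0.001,0.086,0.002],"twist": [0,0,0],"claw": 0.005},{"travel": [0.001,0.087,0.004],"twist": [0,0,0],"claw": 0.005},{"travel": [0.001,0.087,0.0045],"twist": [0,0,0],"claw": 0.005}]'

```text
clock: 63.6
position: [0.627, 0.1971, 0.0532]
tool_rot: [3.141, 0.0, 1.6]
force: [-4.1, -2.4, 13.0]
grip_width: 0.0153
```

>>> apply_moves --commands '[{"travel": [-0.0005,0.001,-0.0005],"twist": [0,0,0],"claw": 0.005},{"travel": [-0.0005,0.002,0],"twist": [0,0,0],"claw": 0.005},{"travel": [-0.0005,0.0025,0],"twist": [0,0,0],"claw": 0.005}]'

```text
clock: 63.9
position: [0.6271, 0.1971, 0.0532]
tool_rot: [-3.137, 0.001, 1.6]
force: [-22.3, -2.0, 19.9]
grip_width: 0.0151
```

>>> apply_moves --commands '[{"travel": [0,-0.001,-0.001],"twist": [0,0,0],"claw": 0.02},{"travel": [0,-0.001,-0.001],"twist": [0,0,0],"claw": 0.045},{"travel": [0,-0.001,-0.001],"twist": [0,0,0],"claw": 0.045},{"travel": [0,-0.001,-0.001],"twist": [0,0,0],"claw": 0.045},{"travel": [0,-0.001,-0.03],"twist": [0,0,0],"claw": 0.045},{"travel": [0,-0.001,-0.07],"twist": [0,0,0],"claw": 0.045},{"travel": [0,-0.001,-0.11],"twist": [0,0,0],"claw": 0.06},{"travel": [-0.02,-0.001,-0.14],"twist": [0,0,0],"claw": 0.085},{"travel": [-0.06,0.005,-0.17],"twist": [0,0,0],"claw": 0.085},{"travel": [-0.1,0.01,-0.18],"twist": [0,0,0],"claw": 0.085}]'

```text
clock: 64.9
position: [0.6435, 0.0967, 0.2361]
tool_rot: [3.138, -0.001, 1.601]
force: [1.0, -0.1, 0.0]
grip_width: 0.0849
```

>>> apply_moves --commands '[{"travel": [-0.01,0.001,0],"twist": [0,0,0],"claw": 0.085},{"travel": [-0.01,0.001,0],"twist": [0,0,0],"claw": 0.085},{"travel": [-0.01,0.001,0],"twist": [0,0,0],"claw": 0.085}]'

```text
clock: 65.2
position: [0.6434, 0.0881, 0.2323]
tool_rot: [-3.141, -0.001, 1.6]
force: [-0.2, 0.4, 0.2]
grip_width: 0.0852
```

```bash
python3 - <<'E'
from h import *
st();f=grab("wrist","w45.png")
cv2.imwrite("pics/w45c.png",cv2.resize(f["frame"][60:235,220:350],None,fx=3.4,fy=3.4,interpolation=cv2.INTER_CUBIC));rel([.6434,.077,.117],91.65)
E
```

```text
t 65.2 pos [0.6434, 0.0881, 0.2323] rot [-179.96, -0.04, 91.7] q [0.04, 0.59, -0.42, 1.51, 0.26, 1.1, -0.4] F [-0.2, 0.4, 0.2] w 0.0852
travel [-0.0118, -0.0002, 0.1153] twist [-0.05, -0.04, 0.11] | 0.116
```

View pics/w45c.png

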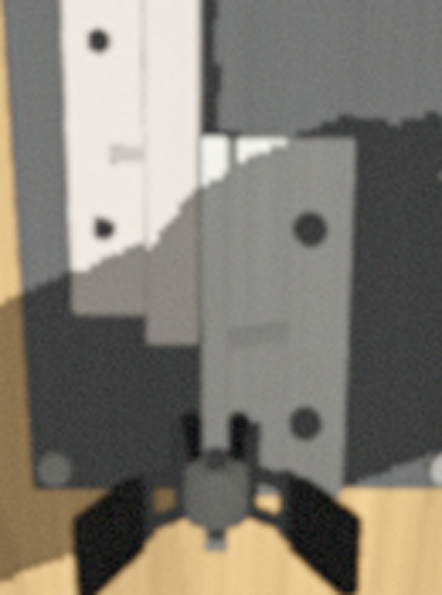

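>>> apply_moves --commands '[{"travel": [-0.011,-0.0005,0.03],"twist": [0,0,0],"claw": 0.085},{"travel": [-0.011,-0.0005,0.06],"twist": [0,0,0],"claw": 0.085},{"travel": [-0.011,-0.0005,0.09],"twist": [0,0,0],"claw": 0.085},{"travel": [-0.011,-0.0005,0.11],"twist": [0,0,0],"claw": 0.085},{"travel": [-0.011,-0.0005,0.115],"twist": [0,0,0],"claw": 0.075},{"travel": [-0.011,-0.0005,0.115],"twist": [0,0,0],"claw": 0.06},{"travel": [-0.011,-0.0005,0.115],"twist": [0,0,0],"claw": 0.045},{"travel": [-0.011,-0.0005,0.115],"twist": [0,0,0],"claw": 0.03},{"travel": [-0.011,-0.0005,0.115],"twist": [0,0,0],"claw": 0.03},{"travel": [-0.011,-0.0005,0.115],"twist": [0,0,0],"claw": 0.03}]' --force 50

```text
clock: 66.25
position: [0.6438, 0.076, 0.1183]
tool_rot: [3.141, -0.0, 1.6]
force: [-0.1, -0.0, -1.1]
grip_width: 0.0321
```

>>> apply_moves --commands '[{"travel": [0,0,-0.025],"twist": [0,0,0],"claw": 0.03},{"travel": [0,0,-0.055],"twist": [0,0,0],"claw": 0.03},{"travel": [0,0,-0.075],"twist": [0,0,0],"claw": 0.03},{"travel": [0,0,-0.08],"twist": [0,0,0],"claw": 0.03},{"travel": [0.02,-0.003,-0.08],"twist": [0,0,0],"claw": 0.03},{"travel": [0.045,-0.006,-0.08],"twist": [0,0,0],"claw": 0.03},{"travel": [0.061,-0.008,-0.08],"twist": [0,0,0],"claw": 0.03},{"travel": [0.066,-0.008,-0.08],"twist": [0,0,0],"claw": 0.03},{"travel": [0.066,-0.008,-0.08],"twist": [0,0,0],"claw": 0.03},{"travel": [0.066,-0.008,-0.08],"twist": [0,0,0],"claw": 0.03}]'

```text
clock: 67.25
position: [0.6339, 0.1406, 0.1975]
tool_rot: [-3.141, 0.001, 1.599]
force: [0.1, -0.4, -0.5]
grip_width: 0.0321
```

```bash
python3 - <<'E'
from h import *
st();f=grab("wrist","w46.png");rel([.634,.1425,.1208],91.65)
E
```

```text
t 67.25 pos [0.6339, 0.1406, 0.1975] rot [-179.99, 0.04, 91.61] q [-0.04, 0.62, -0.42, 1.55, 0.28, 1.03, -0.51] F [0.1, -0.4, -0.5] w 0.0321
travel [0.0021, 0.0001, 0.0768] twist [-0.01, 0.04, -0.07] | 0.077
```

View pics/w46.png

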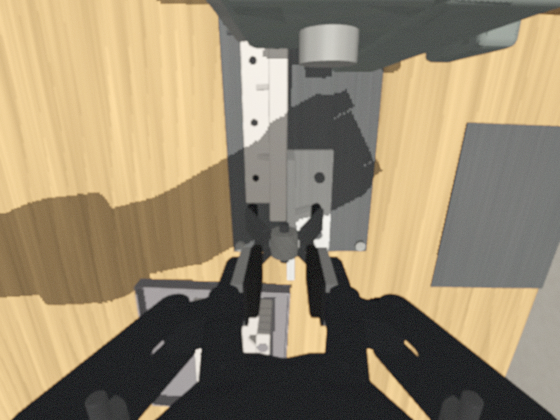

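>>> apply_moves --commands '[{"travel": [0.001,0,0.02],"twist": [0,0,0],"claw": 0.03},{"travel": [0.001,0,0.04],"twist": [0,0,0],"claw": 0.03},{"travel": [0.001,0,0.058],"twist": [0,0,0],"claw": 0.03},{"travel": [0.001,0,0.07],"twist": [0,0,0],"claw": 0.03},{"travel": [0.001,0,0.077],"twist": [0,0,0],"claw": 0.03},{"travel": [0.001,0,0.077],"twist": [0,0,0],"claw": 0.03},{"travel": [0.001,0,0.077],"twist": [0,0,0],"claw": 0.03}]'

```text
clock: 68.0
position: [0.634, 0.1428, 0.1214]
tool_rot: [3.141, -0.0, 1.6]
force: [0.5, 0.6, 0.1]
grip_width: 0.0322
```

>>> apply_moves --commands '[{"travel": [0,0,0],"twist": [0,0,0],"claw": 0.036},{"travel": [0,0,0],"twist": [0,0,0],"claw": 0.04},{"travel": [0,0,0],"twist": [0,0,0],"claw": 0.044},{"travel": [0,0,0],"twist": [0,0,0],"claw": 0.05},{"travel": [0,0,0],"twist": [0,0,0],"claw": 0.06},{"travel": [0,0,0],"twist": [0,0,0],"claw": 0.075},{"travel": [0,0,0],"twist": [0,0,0],"claw": 0.075}]'

```text
clock: 68.7
position: [0.6338, 0.1428, 0.1209]
tool_rot: [3.141, -0.0, 1.6]
force: [-0.6, -0.4, -1.0]
grip_width: 0.0748
```

```bash
python3 - <<'E'
from h import *
st();f=grab("wrist","w47.png");rel([.511,.319,.31],91.65)
E
```

```text
t 68.7 pos [0.6338, 0.1428, 0.1209] rot [179.99, -0.01, 91.66] q [-0.06, 0.71, -0.39, 1.61, 0.33, 0.89, -0.54] F [-0.6, -0.4, -1.0] w 0.0748
travel [0.1797, -0.1175, -0.1891] twist [0.01, -0.0, 0.01] | 0.286
```

View pics/w47.png

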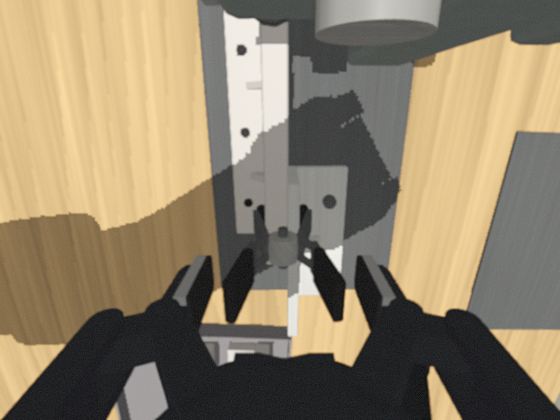

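Clipped. Lever again.

>>> apply_moves --commands '[{"travel": [0,0,-0.03],"twist": [0,0,0],"claw": 0.075},{"travel": [0,0,-0.065],"twist": [0,0,0],"claw": 0.075},{"travel": [0,-0.02,-0.1],"twist": [0,0,0],"claw": 0.04},{"travel": [0,-0.05,-0.135],"twist": [0,0,0],"claw": 0.01},{"travel": [0.02,-0.08,-0.165],"twist": [0,0,0],"claw": 0.0},{"travel": [0.05,-0.105,-0.185],"twist": [0,0,0],"claw": 0.0},{"travel": [0.09,-0.117,-0.189],"twist": [0,0,0],"claw": 0.0},{"travel": [0.13,-0.117,-0.189],"twist": [0,0,0],"claw": 0.0},{"travel": [0.165,-0.117,-0.189],"twist": [0,0,0],"claw": 0.0},{"travel": [0.18,-0.117,-0.189],"twist": [0,0,0],"claw": 0.0}]'

```text
clock: 69.75
position: [0.5104, 0.3226, 0.3099]
tool_rot: [-3.141, -0.001, 1.603]
force: [-0.4, 0.1, -0.7]
grip_width: 0.0003
```

>>> apply_moves --commands '[{"travel": [0,0,0],"twist": [0,0,0],"claw": 0.0},{"travel": [0,0,0],"twist": [0,0,0],"claw": 0.0},{"travel": [0,0,0],"twist": [0,0,0],"claw": 0.0}]'

```text
clock: 70.05
position: [0.512, 0.3178, 0.3098]
tool_rot: [3.141, 0.001, 1.598]
force: [-0.2, -0.3, 0.2]
grip_width: 0.0003
```

>>> apply_moves --commands '[{"travel": [0,0,0.015],"twist": [0,0,0],"claw": 0.0},{"travel": [0,0,0.028],"twist": [0,0,0],"claw": 0.0},{"travel": [0,-0.002,0.04],"twist": [0,0,0],"claw": 0.0},{"travel": [0,-0.006,0.05],"twist": [0,0,0],"claw": 0.0},{"travel": [0,-0.01,0.06],"twist": [0,0,0],"claw": 0.0},{"travel": [0,-0.013,0.07],"twist": [0,0,0],"claw": 0.0},{"travel": [0,-0.015,0.08],"twist": [0,0,0],"claw": 0.0},{"travel": [0,-0.018,0.09],"twist": [0,0,0],"claw": 0.0},{"travel": [0,-0.019,0.1],"twist": [0,0,0],"claw": 0.0},{"travel": [0,-0.02,0.11],"twist": [0,0,0],"claw": 0.0}]'

```text
clock: 71.05
position: [0.4912, 0.3189, 0.199]
tool_rot: [-3.141, -0.0, 1.6]
force: [-1.7, -0.1, 3.7]
grip_width: 0.0003
```

>>> apply_moves --commands '[{"travel": [0,0,0.01],"twist": [0,0,0],"claw": 0.0},{"travel": [0,0.002,0.02],"twist": [0,0,0],"claw": 0.0},{"travel": [0,0.003,0.03],"twist": [0,0,0],"claw": 0.0},{"travel": [0,0.005,0.04],"twist": [0,0,0],"claw": 0.0},{"travel": [0,0.007,0.048],"twist": [0,0,0],"claw": 0.0},{"travel": [0,0.01,0.055],"twist": [0,0,0],"claw": 0.0},{"travel": [0,0.013,0.062],"twist": [0,0,0],"claw": 0.0},{"travel": [0,0.016,0.067],"twist": [0,0,0],"claw": 0.0},{"travel": [0,0.018,0.073],"twist": [0,0,0],"claw": 0.0},{"travel": [0,0.018,0.076],"twist": [0,0,0],"claw": 0.0}]'

```text
clock: 72.05
position: [0.5094, 0.3194, 0.1233]
tool_rot: [-3.141, 0.0, 1.6]
force: [-7.5, -2.9, 25.2]
grip_width: 0.0003
```

>>> apply_moves --commands '[{"travel": [0,0,0.002],"twist": [0,0,0],"claw": 0.0},{"travel": [0,0,0.004],"twist": [0,0,0],"claw": 0.0},{"travel": [0,0,0.004],"twist": [0,0,0],"claw": 0.0}]'

```text
clock: 72.35
position: [0.5102, 0.3197, 0.1216]
tool_rot: [3.139, -0.001, 1.599]
force: [-12.2, -7.4, 43.6]
grip_width: -0.0001
```

>>> apply_moves --commands '[{"travel": [0,-0.006,-0.018],"twist": [0,0,0],"claw": 0.0},{"travel": [0,-0.014,-0.038],"twist": [0,0,0],"claw": 0.0},{"travel": [0,-0.018,-0.058],"twist": [0,0,0],"claw": 0.0},{"travel": [0,-0.019,-0.078],"twist": [0,0,0],"claw": 0.0},{"travel": [0,-0.018,-0.098],"twist": [0,0,0],"claw": 0.0},{"travel": [0,-0.014,-0.118],"twist": [0,0,0],"claw": 0.0},{"travel": [0,-0.007,-0.136],"twist": [0,0,0],"claw": 0.0},{"travel": [0,0,-0.155],"twist": [0,0,0],"claw": 0.0},{"travel": [0,0,-0.185],"twist": [0,0,0],"claw": 0.0},{"travel": [0,0,-0.21],"twist": [0,0,0],"claw": 0.0}]'

```text
clock: 73.35
position: [0.5103, 0.319, 0.3305]
tool_rot: [3.141, 0.0, 1.599]
force: [-0.1, -0.7, 0.5]
grip_width: -0.0001
```

>>> apply_moves --commands '[{"travel": [-0.03,0,0],"twist": [0,0,0],"claw": 0.0},{"travel": [-0.07,0.005,0],"twist": [0,0,0],"claw": 0.03},{"travel": [-0.11,0.025,0],"twist": [0,0,0],"claw": 0.06},{"travel": [-0.145,0.055,0.01],"twist": [0,0,0],"claw": 0.085},{"travel": [-0.17,0.085,0.03],"twist": [0,0,0],"claw": 0.085},{"travel": [-0.18,0.107,0.06],"twist": [0,0,0],"claw": 0.085},{"travel": [-0.182,0.116,0.09],"twist": [0,0,0],"claw": 0.085},{"travel": [-0.182,0.117,0.11],"twist": [0,0,0],"claw": 0.085},{"travel": [-0.182,0.117,0.11],"twist": [0,0,0],"claw": 0.085},{"travel": [-0.182,0.117,0.11],"twist": [0,0,0],"claw": 0.085}]'

```text
clock: 74.35
position: [0.6319, 0.1407, 0.22]
tool_rot: [3.142, 0.0, 1.6]
force: [1.0, 0.1, 0.7]
grip_width: 0.085
```

```bash
python3 - <<'E'
from h import *
st();f=grab("wrist","w48.png");
cv2.imwrite("pics/w48c.png",cv2.resize(f["frame"][60:260,200:400],None,fx=3,fy=3,interpolation=cv2.INTER_CUBIC));rel([.6335,.1415,.1175],91.65)
E
```

```text
t 74.35 pos [0.6319, 0.1407, 0.22] rot [180.0, 0.0, 91.66] q [-0.03, 0.6, -0.43, 1.53, 0.27, 1.07, -0.5] F [1.0, 0.1, 0.7] w 0.085
travel [0.0005, 0.0012, 0.1033] twist [0.07, -0.01, 0.02] | 0.103
```

View pics/w48c.png

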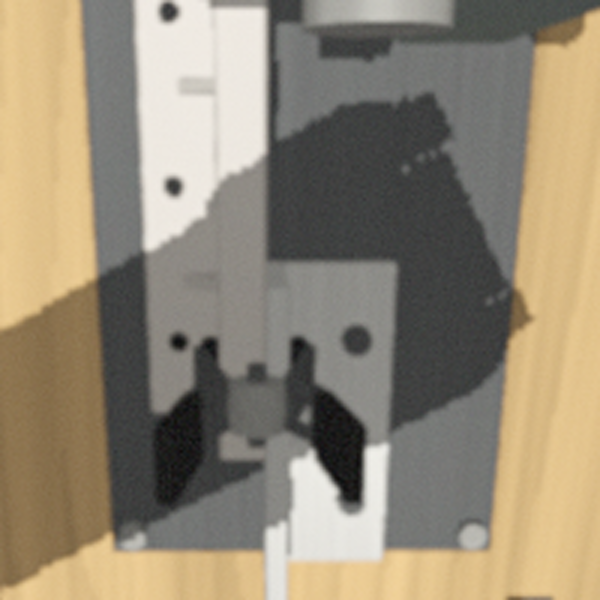

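>>> apply_moves --commands '[{"travel": [0,0.001,0.03],"twist": [0,0,0],"claw": 0.085},{"travel": [0,0.001,0.06],"twist": [0,0,0],"claw": 0.085},{"travel": [0,0.001,0.085],"twist": [0,0,0],"claw": 0.085},{"travel": [0,0.001,0.1],"twist": [0,0,0],"claw": 0.085},{"travel": [0,0.001,0.103],"twist": [0,0,0],"claw": 0.075},{"travel": [0,0.001,0.103],"twist": [0,0,0],"claw": 0.06},{"travel": [0,0.001,0.103],"twist": [0,0,0],"claw": 0.045},{"travel": [0,0.001,0.103],"twist": [0,0,0],"claw": 0.03},{"travel": [0,0.001,0.103],"twist": [0,0,0],"claw": 0.03},{"travel": [0,0.001,0.103],"twist": [0,0,0],"claw": 0.03}]'

```text
clock: 75.4
position: [0.6329, 0.1408, 0.1172]
tool_rot: [3.141, -0.0, 1.6]
force: [-0.3, 0.2, -1.1]
grip_width: 0.0323
```

>>> apply_moves --commands '[{"travel": [0,0,-0.025],"twist": [0,0,0],"claw": 0.03},{"travel": [0,0,-0.055],"twist": [0,0,0],"claw": 0.03},{"travel": [0,0,-0.075],"twist": [0,0,0],"claw": 0.03},{"travel": [0,0,-0.08],"twist": [0,0,0],"claw": 0.03},{"travel": [-0.02,0.003,-0.08],"twist": [0,0,0],"claw": 0.03},{"travel": [-0.045,0.006,-0.08],"twist": [0,0,0],"claw": 0.03},{"travel": [-0.06,0.0085,-0.08],"twist": [0,0,0],"claw": 0.03},{"travel": [-0.063,0.0085,-0.08],"twist": [0,0,0],"claw": 0.03},{"travel": [-0.063,0.0085,-0.08],"twist": [0,0,0],"claw": 0.03},{"travel": [-0.063,0.0085,-0.08],"twist": [0,0,0],"claw": 0.03}]'

```text
clock: 76.4
position: [0.6428, 0.0793, 0.1967]
tool_rot: [-3.141, -0.001, 1.601]
force: [-0.9, 0.3, -1.0]
grip_width: 0.0319
```

```bash
python3 - <<'E'
from h import *
st();f=grab("wrist","w49.png");rel([.6434,.078,.1195],91.65)
E
```

```text
t 76.4 pos [0.6428, 0.0793, 0.1967] rot [-179.98, -0.04, 91.73] q [0.06, 0.62, -0.42, 1.55, 0.28, 1.03, -0.41] F [-0.9, 0.3, -1.0] w 0.0319
travel [-0.0015, 0.0006, 0.0772] twist [-0.01, -0.04, 0.09] | 0.077
```

View pics/w49.png

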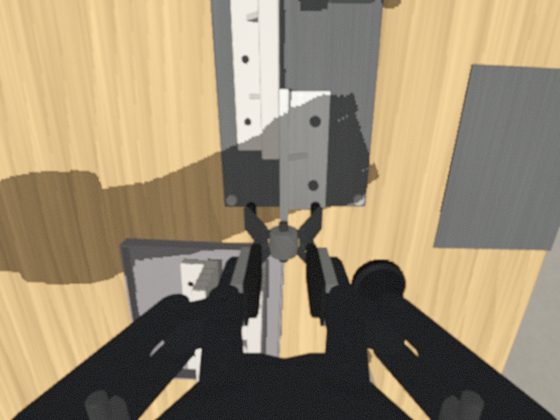

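>>> apply_moves --commands '[{"travel": [0,0.0005,0.02],"twist": [0,0,0],"claw": 0.03},{"travel": [0,0.0005,0.045],"twist": [0,0,0],"claw": 0.03},{"travel": [0,0.0005,0.065],"twist": [0,0,0],"claw": 0.03},{"travel": [0,0.0005,0.075],"twist": [0,0,0],"claw": 0.03},{"travel": [0,0.0005,0.077],"twist": [0,0,0],"claw": 0.03},{"travel": [0,0.0005,0.077],"twist": [0,0,0],"claw": 0.03}]'

```text
clock: 77.05
position: [0.6437, 0.0786, 0.1202]
tool_rot: [3.141, -0.0, 1.6]
force: [1.0, -0.7, -0.3]
grip_width: 0.0321
```

>>> apply_moves --commands '[{"travel": [0,0,0],"twist": [0,0,0],"claw": 0.036},{"travel": [0,0,0],"twist": [0,0,0],"claw": 0.042},{"travel": [0,0,0],"twist": [0,0,0],"claw": 0.05},{"travel": [0,0,0],"twist": [0,0,0],"claw": 0.058},{"travel": [0,0,0],"twist": [0,0,0],"claw": 0.07},{"travel": [0,0,0],"twist": [0,0,0],"claw": 0.085},{"travel": [0,0,0],"twist": [0,0,0],"claw": 0.085},{"travel": [0,0,-0.03],"twist": [0,0,0],"claw": 0.085},{"travel": [0,0,-0.07],"twist": [0,0,0],"claw": 0.085},{"travel": [0,0,-0.11],"twist": [0,0,0],"claw": 0.085}]'

```text
clock: 78.05
position: [0.6432, 0.0781, 0.231]
tool_rot: [-3.141, -0.0, 1.6]
force: [-0.0, -0.6, 1.0]
grip_width: 0.0851
```

>>> apply_moves --commands '[{"travel": [0.03,-0.002,-0.005],"twist": [0,0,0],"claw": 0.085},{"travel": [0.03,-0.002,-0.005],"twist": [0,0,0],"claw": 0.085},{"travel": [0.03,-0.002,-0.005],"twist": [0,0,0],"claw": 0.085}]'

```text
clock: 78.35
position: [0.6405, 0.1085, 0.2348]
tool_rot: [-3.142, 0.0, 1.601]
force: [-0.1, -0.9, 0.6]
grip_width: 0.0851
```

```bash
python3 - <<'E'
from h import *
st();f=grab("wrist","w50.png");rel([.6272,.1968,.234],91.65)
E
```

```text
t 78.35 pos [0.6405, 0.1085, 0.2348] rot [-180.0, 0.0, 91.73] q [0.02, 0.59, -0.43, 1.51, 0.26, 1.1, -0.44] F [-0.1, -0.9, 0.6] w 0.0851
travel [0.0895, -0.0107, 0.0003] twist [-0.03, 0.03, 0.02] | 0.09
```

View pics/w50.png

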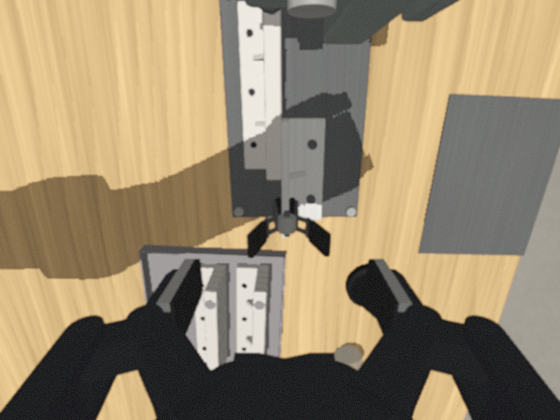

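Clamp parked, two brackets standing in the tray. Take the third.

>>> apply_moves --commands '[{"travel": [0.03,-0.003,0],"twist": [0,0,0],"claw": 0.07},{"travel": [0.065,-0.007,0],"twist": [0,0,0],"claw": 0.045},{"travel": [0.087,-0.01,0],"twist": [0,0,0],"claw": 0.045},{"travel": [0.089,-0.01,0.005],"twist": [0,0,0],"claw": 0.045},{"travel": [0.089,-0.01,0.03],"twist": [0,0,0],"claw": 0.045},{"travel": [0.089,-0.01,0.07],"twist": [0,0,0],"claw": 0.045},{"travel": [0.089,-0.01,0.11],"twist": [0,0,0],"claw": 0.045},{"travel": [0.089,-0.01,0.145],"twist": [0,0,0],"claw": 0.045},{"travel": [0.089,-0.01,0.17],"twist": [0,0,0],"claw": 0.045},{"travel": [0.089,-0.01,0.18],"twist": [0,0,0],"claw": 0.045}]' --force 40

```text
clock: 79.4
position: [0.627, 0.1946, 0.0516]
tool_rot: [-3.138, 0.002, 1.599]
force: [0.3, -0.8, -0.1]
grip_width: 0.0449
```

>>> apply_moves --commands '[{"travel": [0,0,0],"twist": [0,0,0],"claw": 0.03},{"travel": [0,0,0],"twist": [0,0,0],"claw": 0.015},{"travel": [0,0,0],"twist": [0,0,0],"claw": 0.005},{"travel": [0,0,0],"twist": [0,0,0],"claw": 0.005},{"travel": [0,0,0],"twist": [0,0,0],"claw": 0.005}]'

```text
clock: 79.9
position: [0.6275, 0.1966, 0.0559]
tool_rot: [-3.141, 0.0, 1.6]
force: [-8.0, -0.1, -2.6]
grip_width: 0.0152
```

>>> apply_moves --commands '[{"travel": [0,-0.002,-0.003],"twist": [0,0,0],"claw": 0.005},{"travel": [0,-0.012,-0.005],"twist": [0,0,0],"claw": 0.005},{"travel": [0,-0.03,-0.005],"twist": [0,0,0],"claw": 0.005},{"travel": [0,-0.05,-0.005],"twist": [0,0,0],"claw": 0.005},{"travel": [0,-0.07,-0.005],"twist": [0,0,0],"claw": 0.005},{"travel": [-0.005,-0.085,-0.015],"twist": [0,0,0],"claw": 0.005},{"travel": [-0.02,-0.1,-0.04],"twist": [0,0,0],"claw": 0.005},{"travel": [-0.04,-0.115,-0.065],"twist": [0,0,0],"claw": 0.005},{"travel": [-0.07,-0.13,-0.085],"twist": [0,0,0],"claw": 0.005},{"travel": [-0.1,-0.138,-0.095],"twist": [0,0,0],"claw": 0.005}]'

```text
clock: 80.9
position: [0.4922, 0.0921, 0.1521]
tool_rot: [3.139, 0.0, 1.601]
force: [0.6, -0.3, -2.7]
grip_width: 0.0152
```

```bash
python3 - <<'E'
from h import *
st();f=grab("wrist","w51.png");rel([.4865,-.129,.13],88.8)
E
```

```text
t 80.9 pos [0.4922, 0.0921, 0.1521] rot [179.84, 0.01, 91.72] q [0.04, 0.47, -0.45, 1.98, 0.29, 0.75, -0.55] F [0.6, -0.3, -2.7] w 0.0152
travel [-0.2153, -0.0109, 0.0233] twist [0.15, 0.18, 2.66] | 0.217
```

View pics/w51.png

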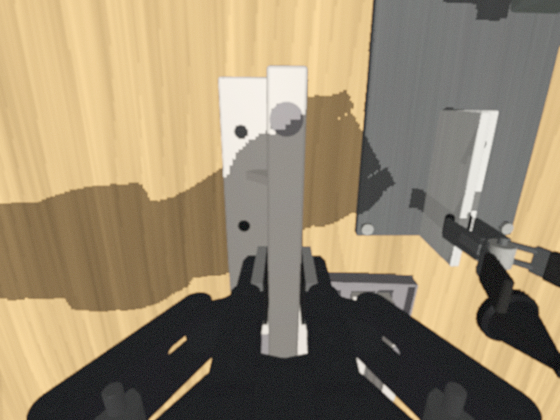

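>>> apply_moves --commands '[{"travel": [-0.04,-0.001,0],"twist": [0,0,0.5],"claw": 0.005},{"travel": [-0.08,-0.002,0],"twist": [0,0,1],"claw": 0.005},{"travel": [-0.12,-0.003,0.005],"twist": [0,0,1.5],"claw": 0.005},{"travel": [-0.16,-0.004,0.01],"twist": [0,0,2],"claw": 0.005},{"travel": [-0.19,-0.005,0.02],"twist": [0,0,2.7],"claw": 0.005},{"travel": [-0.21,-0.006,0.025],"twist": [0,0,2.7],"claw": 0.005},{"travel": [-0.217,-0.006,0.025],"twist": [0,0,2.7],"claw": 0.005},{"travel": [-0.217,-0.006,0.025],"twist": [0,0,2.7],"claw": 0.005},{"travel": [-0.217,-0.006,0.025],"twist": [0,0,2.7],"claw": 0.005},{"travel": [-0.217,-0.006,0.025],"twist": [0,0,2.7],"claw": 0.005}]'

```text
clock: 81.95
position: [0.4936, -0.1231, 0.1253]
tool_rot: [3.141, -0.0, 1.554]
force: [-1.1, 1.2, -2.8]
grip_width: 0.0153
```

```bash
python3 - <<'E'
from h import *
st();f=grab("wrist","w52.png");rel([.4915,-.130,.047],88.8)
E
```

```text
t 81.95 pos [0.4936, -0.1231, 0.1253] rot [179.96, -0.01, 89.05] q [0.43, 0.51, -0.4, 1.98, 0.3, 0.7, -0.17] F [-1.1, 1.2, -2.8] w 0.0153
travel [-0.0068, -0.002, 0.0782] twist [0.03, -0.01, 0.25] | 0.078
```

View pics/w52.png

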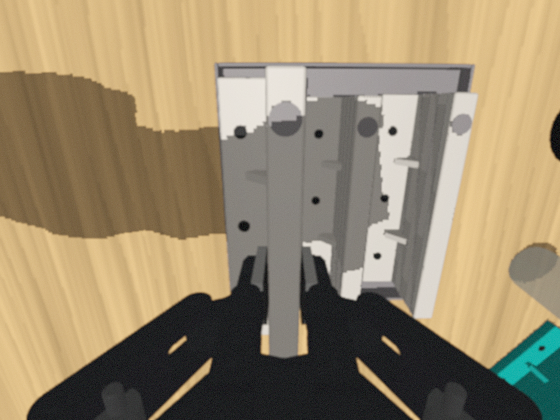

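```bash
python3 - <<'E'
from h import *
f=grab("wrist");st();print("tray corners",onz(f,[(218,65),(473,65)],.02).round(4).tolist())
print("ins b2,b1",onz(f,[(367.5,126.5),(460.5,124)],.069).round(4).tolist())
print("foot end left corner of b2 (bottom) ",onz(f,[(306,98)],.015).round(4))
E
```

```text
t 82.05 pos [0.4936, -0.1235, 0.1251] rot [179.97, -0.0, 89.03] q [0.43, 0.51, -0.4, 1.98, 0.3, 0.7, -0.17] F [0.2, 0.1, -2.1] w 0.0151
tray corners [[0.4441, -0.0102, 0.02], [0.6445, -0.0124, 0.02]]
ins b2,b1 [[0.5506, -0.0549, 0.069], [0.6131, -0.054, 0.069]]
foot end left corner of b2 (bottom)  [[ 0.5134 -0.0357  0.015 ]]
```

>>> apply_moves --commands '[{"travel": [-0.006,0,0],"twist": [0,0,0.2],"claw": 0.005},{"travel": [-0.006,0,0.02],"twist": [0,0,0.2],"claw": 0.005},{"travel": [-0.006,0,0.045],"twist": [0,0,0.2],"claw": 0.005},{"travel": [-0.006,0,0.063],"twist": [0,0,0.2],"claw": 0.005},{"travel": [-0.006,0,0.073],"twist": [0,0,0.2],"claw": 0.005},{"travel": [-0.006,0,0.077],"twist": [0,0,0.2],"claw": 0.005},{"travel": [-0.006,0,0.079],"twist": [0,0,0.2],"claw": 0.005},{"travel": [-0.006,0,0.079],"twist": [0,0,0.2],"claw": 0.005}]'

```text
clock: 82.85
position: [0.4937, -0.1305, 0.0468]
tool_rot: [3.141, 0.0, 1.549]
force: [-0.7, 1.2, -0.9]
grip_width: 0.0154
```

>>> apply_moves --commands '[{"travel": [0,0,0.001],"twist": [0,0,0],"claw": 0.005},{"travel": [0,0,0.001],"twist": [0,0,0],"claw": 0.005},{"travel": [0,0,0.001],"twist": [0,0,0],"claw": 0.005}]'

```text
clock: 83.15
position: [0.4938, -0.1305, 0.0467]
tool_rot: [3.14, 0.001, 1.549]
force: [-8.6, 2.7, 29.7]
grip_width: 0.0154
```

>>> apply_moves --commands '[{"travel": [0,0,0],"twist": [0,0,0],"claw": 0.02},{"travel": [0,0,0],"twist": [0,0,0],"claw": 0.04},{"travel": [0,0,0],"twist": [0,0,0],"claw": 0.045},{"travel": [0,0,0],"twist": [0,0,0],"claw": 0.045},{"travel": [0,0,-0.03],"twist": [0,0,0],"claw": 0.045},{"travel": [0,0,-0.07],"twist": [0,0,0],"claw": 0.045},{"travel": [0,0,-0.11],"twist": [0,0,0],"claw": 0.05},{"travel": [-0.02,0,-0.15],"twist": [0,0,0],"claw": 0.05},{"travel": [-0.04,0,-0.19],"twist": [0,0,0],"claw": 0.05},{"travel": [-0.06,0.0,-0.23],"twist": [0,0,0],"claw": 0.05}]'

```text
clock: 84.15
position: [0.4915, -0.191, 0.2767]
tool_rot: [3.141, -0.0, 1.55]
force: [0.8, 0.4, 0.7]
grip_width: 0.0502
```

>>> apply_moves --commands '[{"travel": [0.02,0.02,-0.03],"twist": [0,0,0],"claw": 0.05},{"travel": [0.04,0.04,-0.05],"twist": [0,0,0],"claw": 0.05},{"travel": [0.05,0.04,-0.05],"twist": [0,0,0],"claw": 0.05},{"travel": [0.05,0.04,-0.05],"twist": [0,0,0],"claw": 0.05},{"travel": [0.05,0.04,-0.05],"twist": [0,0,0],"claw": 0.05}]'

```text
clock: 84.65
position: [0.5322, -0.1418, 0.324]
tool_rot: [-3.14, 0.0, 1.549]
force: [-0.2, -0.5, 0.9]
grip_width: 0.0497
```

```bash
python3 - <<'E'
from h import *
st();grab("wrist","w53.png");grab("side","s53.png");grab("top","t53.png");st()
t=cv2.imread("pics/s53.png");cv2.imwrite("pics/s53c.png",cv2.resize(t[80:330,150:400],None,fx=2.4,fy=2.4,interpolation=cv2.INTER_CUBIC))
t=cv2.imread("pics/t53.png");cv2.imwrite("pics/t53c.png",cv2.resize(t[120:300,110:350],None,fx=3.2,fy=3.2,interpolation=cv2.INTER_CUBIC))
E
```

```text
t 84.65 pos [0.5322, -0.1418, 0.324] rot [-179.91, 0.01, 88.75] q [0.51, 0.35, -0.47, 1.66, 0.17, 1.18, -0.02] F [-0.2, -0.5, 0.9] w 0.0497
t 84.8 pos [0.5324, -0.1422, 0.3242] rot [-179.93, 0.0, 88.7] q [0.51, 0.35, -0.47, 1.66, 0.17, 1.18, -0.02] F [-0.6, 0.2, -0.4] w 0.0503
```

View pics/w53.png

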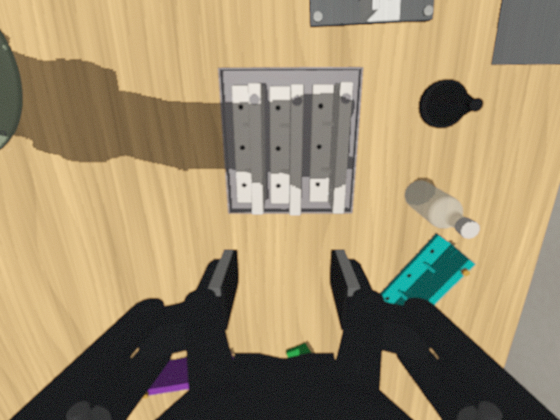

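View pics/s53c.png

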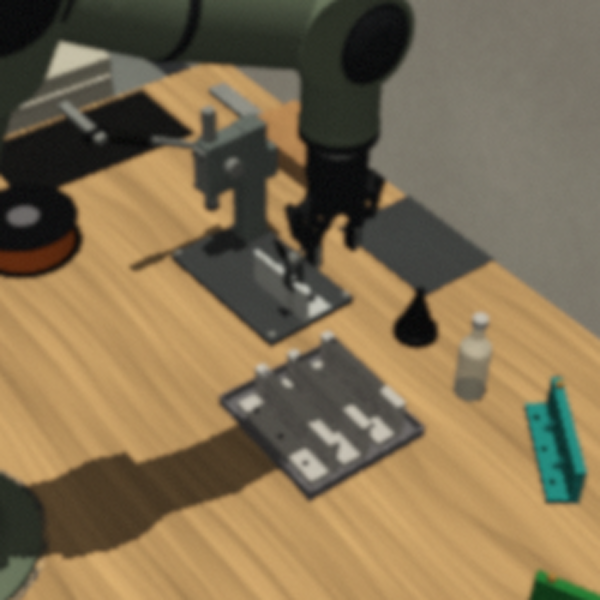

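View pics/t53c.png

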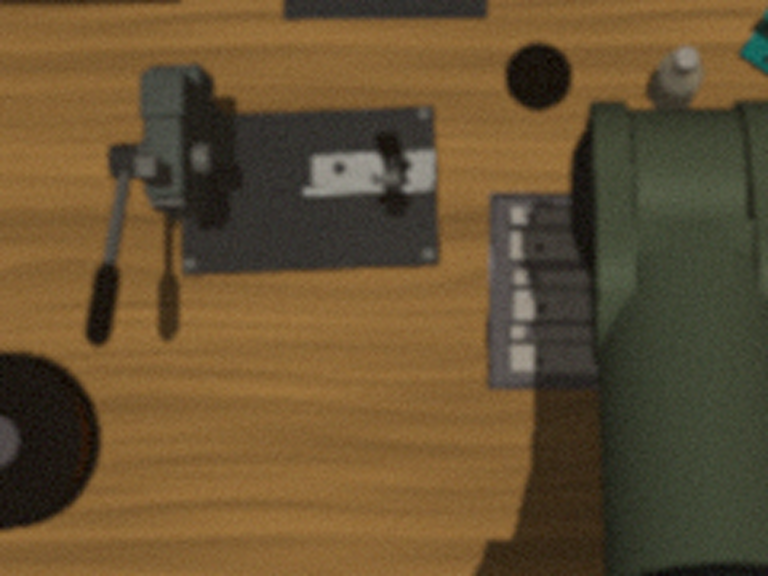

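```bash
python3 - <<'E'
from h import *
st();print(bot.job_done())
E
```

```text
t 84.8 pos [0.5324, -0.1422, 0.3242] rot [-179.93, 0.0, 88.7] q [0.51, 0.35, -0.47, 1.66, 0.17, 1.18, -0.02] F [-0.6, 0.2, -0.4] w 0.0503
the job is handed in; nothing more can be done
None
```

All three white brackets have been pressed and are standing in the tray. I handed the job in at 84.8 s of the 210 s allowed. For each one I slid it to the fence, clipped it and let go of the clamp, then pushed the lever down to its stop and let it come back up. After that I parked the clamp on the bare fence and placed the bracket in the tray.

**What the last checks showed:**
- **Brackets:** all three stand on their feet in the tray, lengthwise along it, within about 5 mm of its middle along that direction. Each insert was seen flush after pressing. I judged this from the wrist pictures, since I had no reading of the insert depth.
- **Press and clamp:** the lever is up, the clamp is upright on the bare fence, and the gripper is clear of everything.
- **Bystanders:** the spool, bottle and cone, and the green, turquoise and purple look-alikes, were not touched. I saw no movement in the pictures but did not measure their positions.

**What disagreed or went wrong:**
- **Moved bracket:** the second bracket had shifted about 23 mm before I picked it up, so I measured it again first.
- **First clamping:** I lowered the clamp about 3 mm too far and pushed on the bracket with about 44 N at the wrist. I backed off before letting go.
- **Tray position:** the cameras disagreed by up to about 9 mm at first. I used the closer wrist view for placing.

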